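# Load and wedge shut the pine battery carrier

## Robot

A 6-joint arm with a two-finger parallel gripper is mounted at the origin on the work surface. World frame = base frame: x ahead of the robot, y to its left, z up, the work surface at z = 0. Lengths are in m, angles in rad, forces in N, time in s.
With the tool pointing down it reaches from about 0.25 to 0.775 m from the base axis. Payload 4 kg.
Tool frame: the origin (TCP) lies midway between the tips of the shut fingers; the grasp point (between the pads) lies 19 mm behind it; y points along the fingers, x is the direction in which the jaws open and shut, and the axes are right-handed (so a half turn about y gives the same grasp; the last joint's range is limited). The gripper opens to 94 mm and grips with 3 to 60 N. Pads are 16 mm wide; open, the fingers measure 119 mm over their backs; the gripper's body (75 mm by 177 mm) begins 78 mm behind the grasp point.
Start: joints at [-1.27, 0.087, 1.371, -0, 1.684, -0.103], TCP at [0.216, -0.506, 0.206] pointing down, gripper open.
Joint ranges: [-3.1, 3.1], [-0.76, 2.03], [0.27, 2.55], [-1.08, 4.22], [0.17, 2.65], [-2.57, 2.57]. Speed limits (rad/s): [2.79, 2.79, 3.14, 3.14, 3.14, 3.14].

## Interface

Orientations are given as [roll, pitch, yaw] about the fixed x, y, z axes, in that order (R = Rz(yaw) Ry(pitch) Rx(roll)).
In Python, from bench import robot gives the robot as it stands.
- The arm moves only by the shell command python3 -m creep 'ROWS'. ROWS is JSON, a list of rows, each a list of 7 numbers: the shift along the tool's x, y, z in mm, then the turn, a rotation vector about the tool's x, y, z in degrees, then the closure in counts, from 0 (fully open) to 255 (shut). A call has 1 to 5 rows; each row is the pose to reach, as a shift and turn from the pose commanded when the call began, along the tool's axes at that moment; what a row does not reach only later rows make up. A row lasts 1/8 s, in which the tool goes at most 62.5 mm and 10.7 degrees, less where a joint would pass 70% of its speed; a pose out of reach is approached as far as the arm can. A call with a gripper value outside its range is refused whole. The fingers move at their own pace and stop on an object; the grip force is fixed at half the most. Time passes only in rows, so rows that repeat a pose let the fingers close. It gives the time, the measured TCP pose, the force and the opening at its end, in the units of the state.
- robot.get_obs(): the state, without advancing time (a new reading comes with each control period).
- robot.snapshot(name): name is "side" or "top" or "wrist"; returns a dict with "color" (480x640x3 uint8, blue, green, red), "fx", "fy", "cx", "cy" (pixels), "world_from_camera" (4x4, takes a point from camera to world coordinates); the wrist camera has in their place "mount" (4x4, takes a point from camera to tool coordinates, whose origin is the TCP and whose axes are the tool frame's). Camera axes: x right, y down, z forward; pixel columns grow to the right and rows downward; lengths in m; the calibration is good to about 2 mm. The wrist camera is an equidistant fisheye: a pixel r from the principal point sees the ray r / f radians off the axis. A picture is of the moment at which its call begins: read the wrist's pose just before it. There is no depth.
- robot.close_job(): hands the job in, once; it reports no verdict.
Trained networks look in the newest picture that a camera, given by its name, has taken for a name from the list of things; names that differ only in an ending like _2 or _b are one class to them, and where a whole thing is asked for, a point or a joint stands for the part that bears it (a point fixed in the world has none). Each returns a list of dicts, best first, with "p" (0 to 1); they miss things now and then, are a little off and sometimes report something else, mostly with a low value. They report only what shows in the picture. A call takes as long as a camera call. They do not tell look-alikes from the thing itself.
- robot.spot_in(name, camera): "point" ([x, y, z] in m, in world coordinates, good to about 4 mm: the middle of the surface that is visible of it).
- robot.landmark_of(name, camera): "point" ([x, y, z] in m, in world coordinates, good to about 4 mm: a listed point, or the origin of a listed thing).
The state is a dict: "time": time; "joint_positions": joint angles; "qvel": joint speeds; "joint_torque": joint torques, N m; "tool_pos": TCP position; "ee_rot": TCP orientation; "wrist_force": force on the tool from outside, world axes, zero at the start; "wrist_torque": the same for the moment, N m; "width": finger opening in m.
Only numpy, scipy, OpenCV 4.12 (cv2) and the standard library are available. Lean on these libraries where they do the work, as an engineer would, in place of code of your own. Each camera call takes 0.05 s, during which the arm holds its last target.

## Task

Put every battery pack there is flat into a bay of the pine carrier, one to a bay, then lower the plywood top plate level over the two posts until it lies home on both shoulders. Start the wedge by hand into the slot of the thick post so that its thin end just shows on the far side, drive it with the mallet only, until it stops advancing and sits tight, and lay the mallet back on its cork mat. Do not drop the plate, and leave the other things on the bench alone.

Things in the scene. Friction and masses are not known exactly. Their poses are not given: they have to be found in the camera images.
- carrier: fixed pine battery carrier, base board 140 (x) x 360 (y) x 18 mm, three open bays along y. Origin: centre of its underside, on the table. Near each y end a shoulder block (110 x 46 mm, top 66 mm above the table) bears an upright post: at y = -130 mm the thick slotted locking post, at y = +130 the thin guide post (24 x 24 mm). Both end 130 mm above the table, tapered over their top 18 mm
- bay0 (a point): centre of the floor of the bay nearest the locking post (carrier y = -52 mm, 18 mm above the table). Each bay is 90 mm (carrier x) by 38 mm (carrier y), its rims only 10 mm high; bays are 52 mm apart centre to centre. A pack's long side lies along the carrier's x, either way round
- bay1 (a point): centre of the floor of the middle bay (y 0)
- bay2 (a point): centre of the floor of the bay nearest the guide post (y = +52 mm)
- lock_post (a point): on the locking post's axis, at the height of the seated plate's top (84 mm above the table); axes as the carrier's. Post 40 x 40 mm. A slot 22 mm wide runs through it along x just above the seated plate; its roof slopes like the wedge, 18 mm above the plate at the post's -x face, 13 mm at its +x face. The wedge enters at the -x face, lying flat on the plate, thin end first
- plate: loose plywood top plate, 130 (x) x 350 (y) x 18 mm, 0.42 kg, handle up. Origin: centre of its underside. Square through-holes: 45 mm at y = -130 mm (for the 40 mm locking post), 29 mm at y = +130 mm (for the 24 mm guide post), so 2.5 mm play each side. Home: its axes along the carrier's, its underside on both shoulders, 66 mm above the table
- plate_handle (a point): grip point of the plate's handle, a solid wooden bar in the plate's middle: 80 mm along the plate's x, 20 mm thick (y), rising 48 mm above the plate's top; the point is 28 mm above the plate's top
- lock_hole (a point): centre of the 45 mm hole, at the plate's underside
- guide_hole (a point): centre of the 29 mm hole, at the plate's underside
- wedge: loose dark wooden wedge, 140 mm long (x), 18 wide (y), flat underside; height falls from 26 mm at the tail end face (x = -70), which is struck, to 8 mm at the tip (x = +70). Origin: centre of its underside; centre of mass 12 mm towards the tail. Once the tip is over 25 mm out of the post's far face (45 mm beyond its axis), fingers must not touch it; start it by hand to 5 to 12 mm out
- wedge_tip (a point): middle of the thin end's lower edge. The wedge first becomes tight when this is about 58 mm beyond the locking post's axis (38 mm out of its +x face); firm taps take it a few mm further. The tail then still sticks out about 17 mm beyond the plate's -x edge
- mallet: loose wooden mallet, 0.26 kg, on its side. Origin: underside of the head's centre. Head 40 (x) x 90 (y) x 44 mm; its y ends are the striking faces. The handle runs towards -x from x = -20 to -150 mm, 18 mm wide (y), 22 mm high, its axis 22 mm above the underside; grip at x = -42 mm, near the centre of mass
- mat: fixed cork mat of the mallet, 110 (x) x 200 (y) x 4 mm. Origin: centre of its underside. Mallet home: lying flat, the centre of its head on the mat
- pack0: battery pack (two or three of the four are there), a white block with a blue band, 80 (x) x 32 (y) x 40 mm (z), 0.11 kg. Origin: centre of its underside
- pack1: battery pack (two or three of the four are there), a white block with a blue band, 80 (x) x 32 (y) x 40 mm (z), 0.11 kg. Origin: centre of its underside
- pack2: battery pack (two or three of the four are there), a white block with a blue band, 80 (x) x 32 (y) x 40 mm (z), 0.11 kg. Origin: centre of its underside
- pack3: battery pack (two or three of the four are there), a white block with a blue band, 80 (x) x 32 (y) x 40 mm (z), 0.11 kg. Origin: centre of its underside
- arcade_button: bystander: green arcade push button, not to be disturbed (moved over 30 mm)
- amber_button: bystander: amber arcade push button, not to be disturbed (moved over 30 mm)
- speaker: bystander: loudspeaker, not to be disturbed (moved over 30 mm)
- tape_roll: bystander: tape roll, not to be disturbed (moved over 30 mm)
- screwdriver: bystander: screwdriver, not to be disturbed (moved over 30 mm)
- adapter: bystander: black adapter, not to be disturbed (moved over 30 mm)
- pen_cup: bystander: grey cup, not to be disturbed (moved over 30 mm)
There are look-alikes about, which are no part of the job. Leave any pink look-alike of the pack1 alone. Of the things that look like the mallet, the larger one is meant.

How it is judged:
By the outcome, as a careful person would: the job done as asked, in the order asked, and still so for the second after the job is handed in, with the robot touching nothing.
Of pack0, pack1, pack2, pack3 only 2 to 3 are there at a start; the rules pass over those that are not, and their reading is None.
At some moment in a run one of pack0, pack1, pack2, pack3, mallet may be knocked a few centimetres aside while the robot is not near it.
It also fails if it takes over 208 s, if anything falls off the work surface, if the arm or the gripper's body presses on something with over 40 N, if the wrist force passes 120 N, or if a joint passes its speed limit or range.

## Working session

There is one attempt and no reset: what is moved stays moved. The work goes in short steps, Python scripts to look and compute and a shell command to move; the robot and the scene stay as the last step left them, time stands still between calls to the robot, and variables do not carry over. Pictures are saved under pics/ and viewed, and the job is handed in when it is done.

```bash
ls; mkdir -p pics; python3 - <<'E'
from bench import robot
import cv2
o=robot.get_obs()
print({k:o[k] for k in('time','tool_pos','ee_rot','wrist_force','width')})
for n in('side','top','wrist'):
    s=robot.snapshot(n); cv2.imwrite(f'pics/{n}0.png',s['color'])
    print(n,s['fx'],s['fy'],s['cx'],s['cy'])
    print(s.get('world_from_camera',s.get('mount')))
E
```

```text
pics
{'time': 0.0, 'tool_pos': array([ 0.21595001, -0.50524644,  0.2043119 ]), 'ee_rot': array([-1.57056157,  0.00216258, -1.16698151]), 'wrist_force': array([-0.0548934 ,  0.39684254,  0.26427817]), 'width': 0.09394642129879123}
side 542.6507432311192 542.6507432311192 324.1107186618285 232.70105810681144
[[-0.83108272 -0.43687214  0.34415729  0.13166469]
 [-0.55588843  0.63360158 -0.53808651  0.60341111]
 [ 0.0170164  -0.63850746 -0.76942749  0.96204894]
 [ 0.          0.          0.          1.        ]]
top 478.8948960436834 478.8948960436834 327.94524636784485 240.35863862765595
[[ 0.01155594 -0.97345365  0.22859231  0.28048715]
 [-0.999925   -0.01032258  0.0065904  -0.01032511]
 [-0.00405579 -0.22865132 -0.97349994  1.11239318]
 [ 0.          0.          0.          1.        ]]
wrist 371.64829954431775 371.64829954431775 313.1750977673445 243.99528402410806
[[ 9.99999575e-01 -5.78007075e-04  7.18773443e-04  3.79282298e-04]
 [-8.38978602e-04 -2.46261340e-01  9.69203100e-01 -1.80121646e-01]
 [-3.83200137e-04 -9.69203290e-01 -2.46261721e-01  7.15243671e-02]
 [ 0.00000000e+00  0.00000000e+00  0.00000000e+00  1.00000000e+00]]
```

View pics/side0.png

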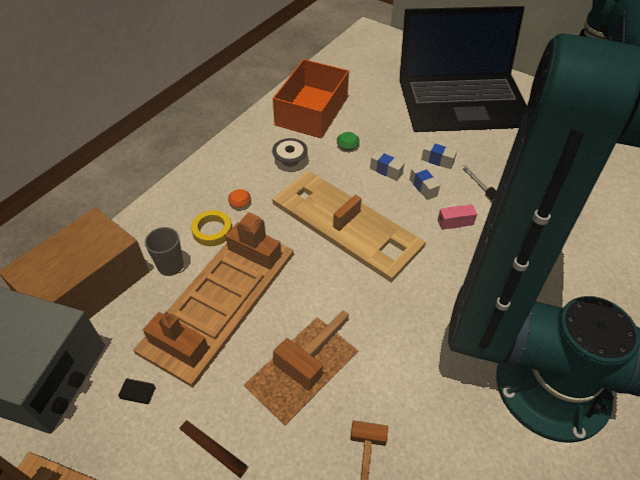

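View pics/top0.png

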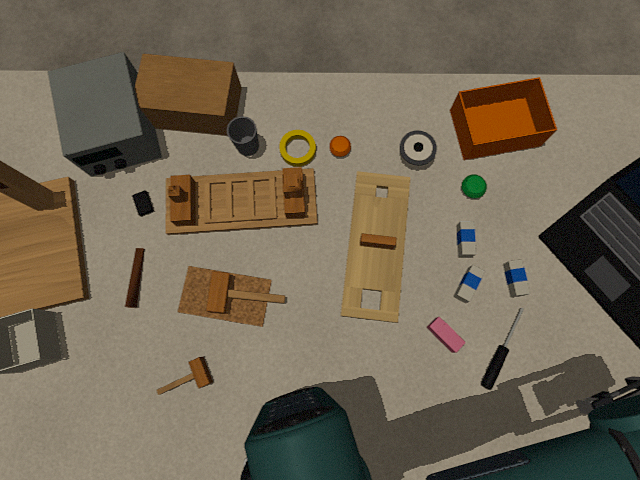

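View pics/wrist0.png

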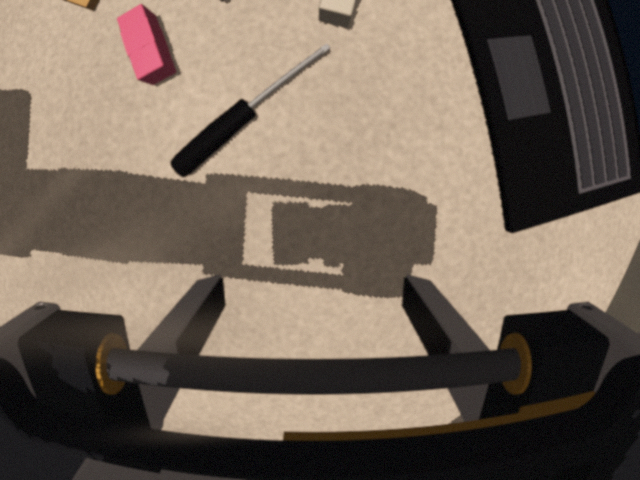

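```bash
python3 - <<'E'
from bench import robot
import numpy as np
np.set_printoptions(precision=3,suppress=True)
for c in('side','top'):
  for n in['pack0','wedge','wedge_tip','mallet','mat','plate','plate_handle','lock_hole','guide_hole','carrier','bay0','bay1','bay2','lock_post']:
    print(c,n,[(round(d['p'],2),np.round(d['point'],3).tolist()) for d in robot.landmark_of(n,c)][:6])
E
```

```text
side pack0 [(0.85, [0.542, -0.323, 0.002]), (0.66, [0.457, -0.436, 0.0]), (0.66, [0.322, -0.269, -0.0])]
side wedge [(0.83, [0.452, 0.446, -0.004])]
side wedge_tip [(0.95, [0.516, 0.443, 0.0]), (0.24, [0.772, 0.073, -0.001])]
side mallet [(0.72, [0.413, 0.242, 0.006]), (0.72, [0.241, 0.275, 0.002])]
side mat [(0.57, [0.413, 0.238, 0.001]), (0.24, [0.63, 0.444, 0.001])]
side plate [(0.8, [0.532, -0.113, 0.0])]
side plate_handle [(0.7, [0.532, -0.119, 0.044]), (0.6, [0.459, -0.436, 0.001]), (0.4, [0.64, 0.21, 0.019])]
side lock_hole [(0.84, [0.402, -0.106, -0.001]), (0.47, [0.437, -0.328, -0.001]), (0.42, [0.529, -0.117, 0.044])]
side guide_hole [(0.61, [0.658, -0.13, -0.001])]
side carrier [(0.97, [0.635, 0.208, 0.003])]
side bay0 [(0.95, [0.636, 0.259, 0.016]), (0.87, [0.638, 0.211, 0.018]), (0.61, [0.643, 0.154, 0.017])]
side bay1 [(0.95, [0.636, 0.259, 0.016]), (0.87, [0.638, 0.211, 0.018]), (0.61, [0.643, 0.154, 0.017])]
side bay2 [(0.95, [0.636, 0.259, 0.016]), (0.87, [0.638, 0.211, 0.018]), (0.61, [0.643, 0.154, 0.017])]
side lock_post [(0.61, [0.647, 0.074, 0.087])]
top pack0 [
[... 334 characters left out ...]
, [0.41, 0.235, 0.002])]
top plate [(0.63, [0.535, -0.116, -0.001])]
top plate_handle [(0.83, [0.532, -0.12, 0.046]), (0.63, [0.398, -0.102, 0.005])]
top lock_hole [(0.71, [0.403, -0.106, 0.003]), (0.31, [0.677, -0.351, -0.001])]
top guide_hole [(0.61, [0.665, -0.135, -0.0])]
top carrier [(0.76, [0.637, 0.205, 0.002])]
top bay0 [(0.89, [0.635, 0.205, 0.014]), (0.81, [0.632, 0.26, 0.018]), (0.7, [0.644, 0.154, 0.018])]
top bay1 [(0.89, [0.635, 0.205, 0.014]), (0.81, [0.632, 0.26, 0.018]), (0.7, [0.644, 0.154, 0.018])]
top bay2 [(0.89, [0.635, 0.205, 0.014]), (0.81, [0.632, 0.26, 0.018]), (0.7, [0.644, 0.154, 0.018])]
top lock_post [(0.69, [0.413, 0.245, 0.008]), (0.58, [0.649, 0.077, 0.085])]
```

Candidates: packs (white with blue band) at top-image (467,240), (469,283), (516,278); the pink block at (446,335) is a look-alike. The mallets are at (218,293) on the mat, which is the larger, and a smaller one at (201,372). Next I'll check crops and fit poses.

```bash
cat > h.py <<'E'
import numpy as np, cv2
from scipy.spatial.transform import Rotation as Rt
from scipy.optimize import minimize
from bench import robot
np.set_printoptions(precision=4,suppress=True)
def snap(n,save=None):
    o=robot.get_obs(); s=robot.snapshot(n)
    if n=='wrist':
        T=np.eye(4);T[:3,:3]=Rt.from_euler('xyz',o['ee_rot']).as_matrix();T[:3,3]=o['tool_pos']
        s['T']=T@np.array(s['mount'])
    else: s['T']=np.array(s['world_from_camera'])
    s['n']=n
    if save: cv2.imwrite(f'pics/{save}.png',s['color'])
    return s
def proj(s,P):
    P=np.atleast_2d(P); C=(P-s['T'][:3,3])@s['T'][:3,:3]
    if s['n']=='wrist':
        r=np.linalg.norm(C[:,:2],axis=1); th=np.arctan2(r,C[:,2]); k=th/np.maximum(r,1e-9)
        return np.c_[s['fx']*C[:,0]*k+s['cx'],s['fy']*C[:,1]*k+s['cy']]
    return np.c_[s['fx']*C[:,0]/C[:,2]+s['cx'],s['fy']*C[:,1]/C[:,2]+s['cy']]
def unproj(s,uv,z):
    uv=np.atleast_2d(uv).astype(float); d=np.c_[(uv[:,0]-s['cx'])/s['fx'],(uv[:,1]-s['cy'])/s['fy'],np.ones(len(uv))]
    if s['n']=='wrist':
        r=np.linalg.norm(d[:,:2],axis=1); k=np.sin(r)/np.maximum(r,1e-9); d=np.c_[d[:,0]*k,d[:,1]*k,np.cos(r)]
    d=d@s['T'][:3,:3].T; o=s['T'][:3,3]; return o+d*((z-o[2])/d[:,2])[:,None]
def box(sx,sy,z0,z1,ox=0,oy=0):
    return np.array([[ox+a*sx/2,oy+b*sy/2,z] for z in(z0,z1) for a,b in((-1,-1),(1,-1),(1,1),(-1,1))])
def place(L,x,y,yaw,z=0):
    c,s=np.cos(yaw),np.sin(yaw); return L@np.array([[c,s,0],[-s,c,0],[0,0,1]])+[x,y,z]
def hullmask(s,P):
    m=np.zeros((480,640),np.uint8); cv2.fillConvexPoly(m,cv2.convexHull((proj(s,P)*16).astype(np.int32)),255,shift=4); return m
def fit(views,L,p0,z=0,scale=(.01,.01,.2)):
    """views: [(snap,mask)]; soft IoU fit"""
    def cost(p):
        c=0
        for s,m in views:
            h=hullmask(s,place(L,*p,z=z)).astype(float)/255; h=cv2.GaussianBlur(h,(0,0),.8); g=cv2.GaussianBlur((m>0).astype(float),(0,0),.8)
            c+=((h-g)**2).sum()
        return c
    best=None
    sim=np.array([p0]+[np.array(p0)+np.eye(3)[i]*scale[i] for i in range(3)])
    r=minimize(cost,p0,method='Nelder-Mead',options=dict(initial_simplex=sim,xatol=1e-4,fatol=.05,maxiter=400))
    return r.x,r.fun
def comp(m,uv,rad=40):
    """component(s) of mask nearest uv"""
    n,lab,st,ce=cv2.connectedComponentsWithStats(m.astype(np.uint8))
    best=min(range(1,n),key=lambda i:np.linalg.norm(ce[i]-uv)+(1e3 if st[i,4]<15 else 0)); return lab==best
def go(x,y,z,yaw=None,ref=None):
    """shift (mm, tool axes) and turn (deg about tool y) from the current measured pose; tool kept pointing down"""
    o=robot.get_obs(); R=Rt.from_euler('xyz',o['ee_rot']).as_matrix(); d=np.array([x,y,z])-o['tool_pos']
    cy=np.arctan2(R[1,0],R[0,0]); t=0
    if yaw is not None:
        t=(yaw-cy+np.pi/2)%np.pi-np.pi/2
        Rd=Rt.from_euler('xyz',[-np.pi/2,0,cy+t]).as_matrix()
    else: Rd=Rt.from_euler('xyz',[-np.pi/2,0,cy]).as_matrix()
    rv=np.degrees(Rt.from_matrix(R.T@Rd).as_rotvec())
    print('shift',np.round(R.T@d*1e3,1),'rotvec',np.round(rv,2),'yaw now',round(np.degrees(cy),2),'j',np.round(o['joint_positions'],2))
def lm(n,c,k=6): return [(round(d['p'],2),np.round(d['point'],4).tolist()) for d in robot.landmark_of(n,c)][:k]
def crop(s,u0,v0,u1,v1,k,name):
    cv2.imwrite(f'pics/{name}.png',cv2.resize(s['color'][v0:v1,u0:u1],None,fx=k,fy=k,interpolation=cv2.INTER_CUBIC))
E
cat > packs.py <<'E'
from h import *
def packfit(cams=('top','side'),guess=((.542,-.323),(.442,-.335),(.459,-.435)),L=box(.08,.032,0,.04),z=0,save=None):
    V=[snap(c) for c in cams]; out=[]
    for g in guess:
        best=None; views=[]
        for s in V:
            im=s['color'].astype(int);b,gg,r=im[...,0],im[...,1],im[...,2]
            hsv=cv2.cvtColor(s['color'],cv2.COLOR_BGR2HSV)
            m=((hsv[...,0]>95)&(hsv[...,0]<130)&(hsv[...,1]>110)&(b>60))
            m2=(hsv[...,1]<45)&(hsv[...,2]>95)
            c=proj(s,[[*g,.02]])[0]; yy,xx=np.mgrid[:480,:640]; near=np.hypot(xx-c[0],yy-c[1])<42
            mm=cv2.morphologyEx(((m|m2)&near).astype(np.uint8),cv2.MORPH_CLOSE,np.ones((3,3)))
            mm=cv2.morphologyEx(mm,cv2.MORPH_OPEN,np.ones((3,3)))
            views.append((s,comp(mm,c)))
        for y0 in np.arange(0,np.pi,np.pi/6):
            r=fit(views,L,(g[0],g[1],y0),z=z)
            if best is None or r[1]<best[1]: best=r
        x=best[0]; out.append((x[0],x[1],np.degrees(x[2])%180,best[1],[int(v[1].sum()) for v in views]))
        for s,m in views: cv2.polylines(s['color'],[cv2.convexHull(proj(s,place(L,*x,z=z)).astype(np.float32)).astype(np.int32)],1,(0,0,255),1)
    return out,V
if __name__=='__main__':
    o,V=packfit()
    for q in o: print(np.round(q[:4],4),q[4])
    crop(V[0],420,200,560,360,4,'packs_t'); crop(V[1],350,120,500,240,5,'packs_s')
E
python3 packs.py
python3 - <<'E'
from h import *
s=snap('top');crop(s,120,150,330,410,3,'mal')
E
```

```text
[  0.5592  -0.3449 114.4001 677.9833] [193, 119]
[  0.4475  -0.339  116.1855 635.0541] [444, 129]
[  0.4554  -0.4438  16.7355 758.8303] [437, 136]
```

View pics/packs_t.png

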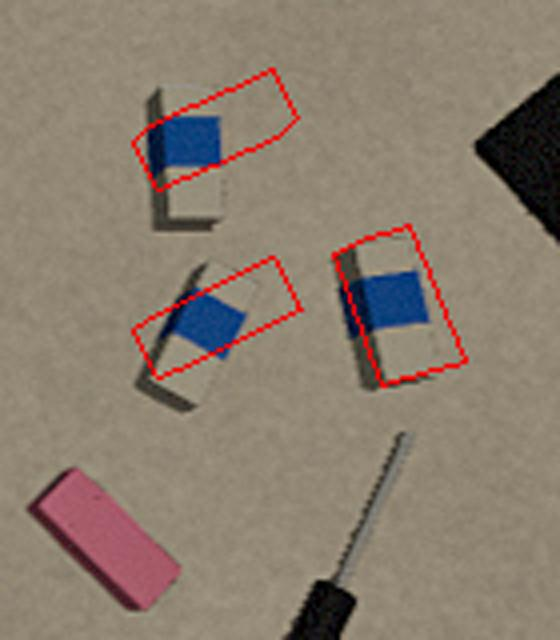

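View pics/packs_s.png

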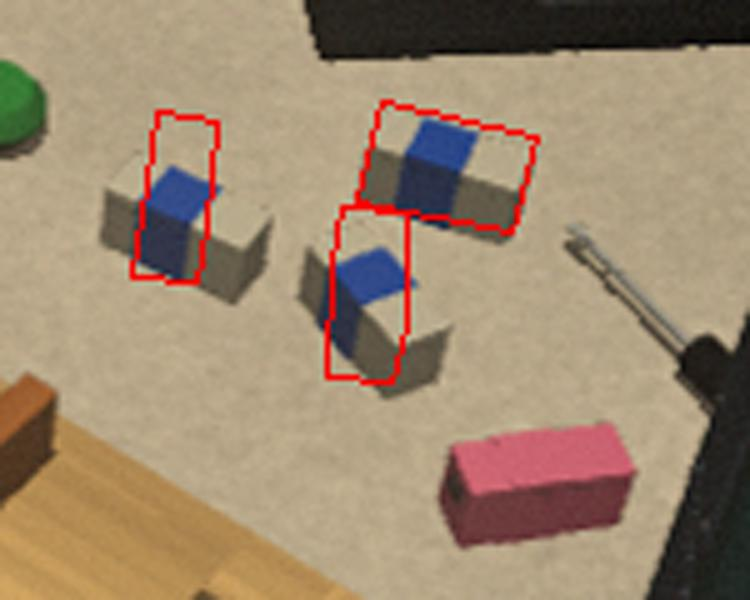

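View pics/mal.png

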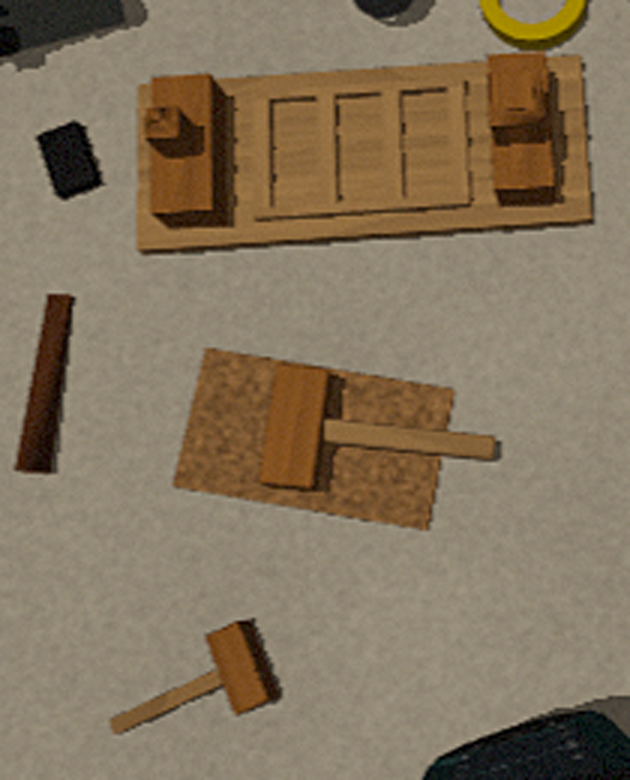

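```bash
cat > packs.py <<'E'
from h import *
import sys
def packfit(guess,w=.028,cams=('top','side'),z=0,V=None):
    V=V or [snap(c) for c in cams]; out=[]; L=box(w,.0325,0,.0405)
    for g in guess:
        views=[]
        for s in V:
            hsv=cv2.cvtColor(s['color'],cv2.COLOR_BGR2HSV)
            m=((hsv[...,0]>98)&(hsv[...,0]<130)&(hsv[...,1]>100)&(hsv[...,2]>40))
            c=proj(s,[[g[0],g[1],z+.02]])[0]
            views.append((s,comp(m,c)))
        r=min((fit(views,L,(g[0],g[1],np.radians(g[2]+d)),z=z,scale=(.01,.01,.1)) for d in(-12,0,12)),key=lambda r:r[1])
        x=r[0]; out.append((x[0],x[1],(np.degrees(x[2])+90)%180-90,r[1],[int(v[1].sum()) for v in views]))
    for q in out:
        for s in V: cv2.polylines(s['color'],[cv2.convexHull((proj(s,place(box(.08,.032,0,.04),q[0],q[1],np.radians(q[2]),z=z))*16).astype(np.int32))],1,(0,0,255),1,shift=4)
    return out,V
if __name__=='__main__':
    G=((.542,-.323,0),(.442,-.335,-25),(.459,-.435,10))
    V=[snap('top'),snap('side')]
    import copy
    for w in(.026,.028,.030,.032):
        o,V2=packfit(G,w,V=copy.deepcopy(V))
        for q in o: print(w,np.round(q[:4],4),q[4])
    o,V=packfit(G,.028,V=V)
    crop(V[0],420,200,560,360,4,'packs_t'); crop(V[1],350,120,500,240,5,'packs_s')
E
python3 packs.py
```

```text
0.026 [  0.5534  -0.327   17.1704 167.9169] [218, 102]
0.026 [  0.4473  -0.3323  -9.7197 216.8192] [209, 110]
0.026 [ 0.4598 -0.4358 12.0743 40.8805] [258, 180]
0.028 [  0.5515  -0.3263  15.7099 192.7062] [218, 102]
0.028 [  0.4474  -0.3328  -5.1292 236.2823] [209, 110]
0.028 [ 0.4597 -0.4359 15.7094 52.8484] [258, 180]
0.03 [  0.5525  -0.3263  23.2185 201.4385] [218, 102]
0.03 [  0.4461  -0.3326  -9.7439 270.1381] [209, 110]
0.03 [ 0.4599 -0.4353 17.4237 70.2586] [258, 180]
0.032 [  0.5519  -0.3255  23.67   228.2634] [218, 102]
0.032 [  0.4483  -0.3331 -22.8129 292.9264] [209, 110]
0.032 [ 0.4605 -0.4354 16.9778 87.2068] [258, 180]
```

View pics/packs_t.png

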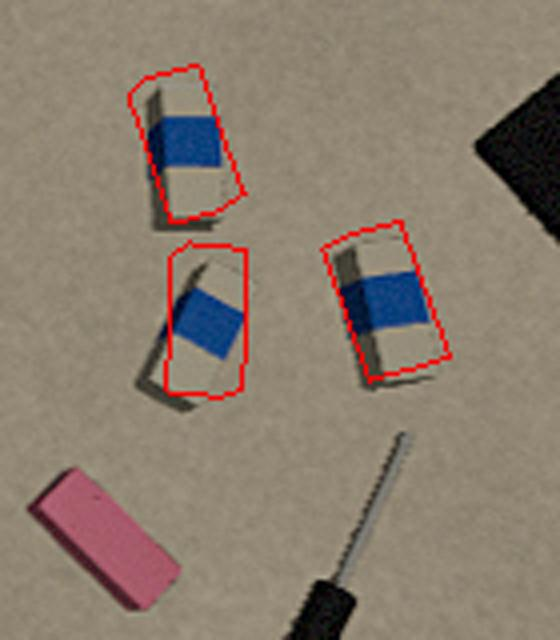

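View pics/packs_s.png

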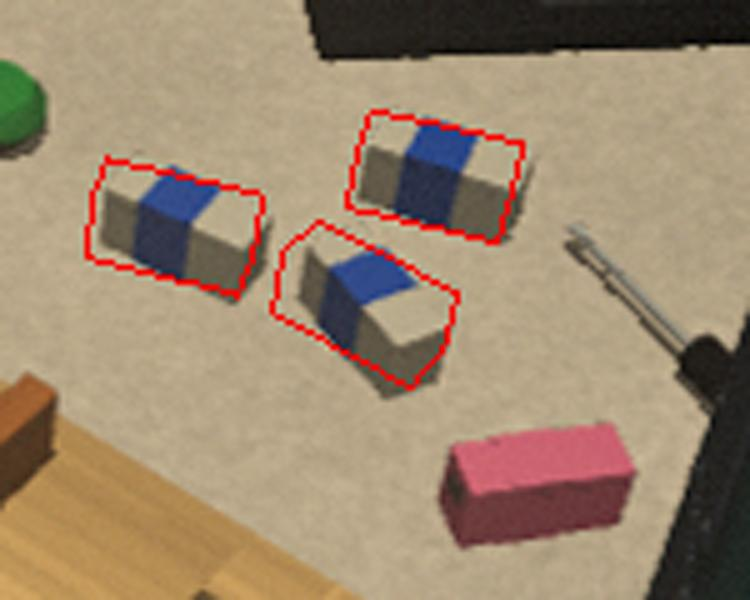

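```bash
sed -i "s/m=((hsv.*/m=((hsv[...,0]>98)\&(hsv[...,0]<135)\&(hsv[...,1]>70)\&(hsv[...,2]>20)).astype(np.uint8); m=cv2.morphologyEx(m,cv2.MORPH_CLOSE,np.ones((3,3)))/; s/\.026,\.028,\.030,\.032/.020,.022,.024,.026,.028/; s/o,V=packfit(G,.028/o,V=packfit(G,.024/" packs.py; python3 packs.py
```

```text
0.02 [ 0.553  -0.3264  2.7869 34.0024] [231, 212]
0.02 [  0.4474  -0.3321 -15.3138  86.9294] [214, 185]
0.02 [ 0.4595 -0.4349  2.1989 30.6929] [267, 223]
0.022 [ 0.5542 -0.3263 12.7013 41.3692] [231, 212]
0.022 [  0.4476  -0.333  -26.0585  99.149 ] [214, 185]
0.022 [ 0.4602 -0.4352  6.9663 24.5269] [267, 223]
0.024 [ 0.5533 -0.3271  9.8191 50.6536] [231, 212]
0.024 [  0.4473  -0.332  -27.0007 118.6706] [214, 185]
0.024 [ 0.4597 -0.4355  8.8744 21.7278] [267, 223]
0.026 [ 0.5535 -0.3272 16.3625 62.5294] [231, 212]
0.026 [  0.4481  -0.3326 -11.2992 137.7211] [214, 185]
0.026 [ 0.4597 -0.4354 12.3813 23.4954] [267, 223]
0.028 [ 0.5534 -0.3255 14.4518 80.5386] [231, 212]
0.028 [  0.4483  -0.3319  -7.8572 162.2447] [214, 185]
0.028 [ 0.4601 -0.435  14.6305 34.0298] [267, 223]
```

View pics/packs_t.png

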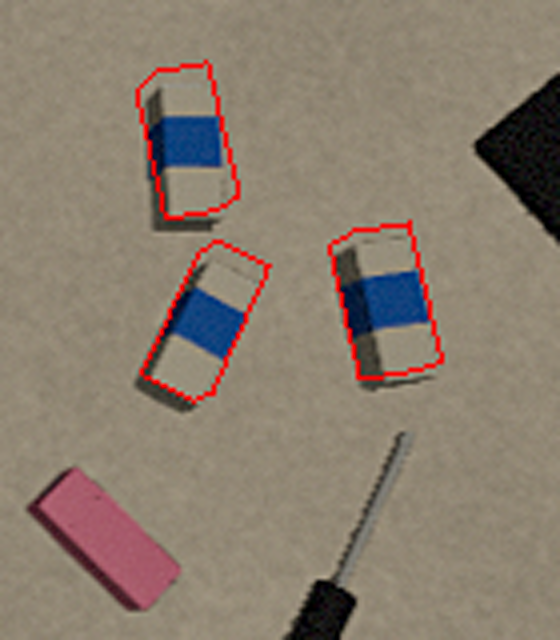

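View pics/packs_s.png

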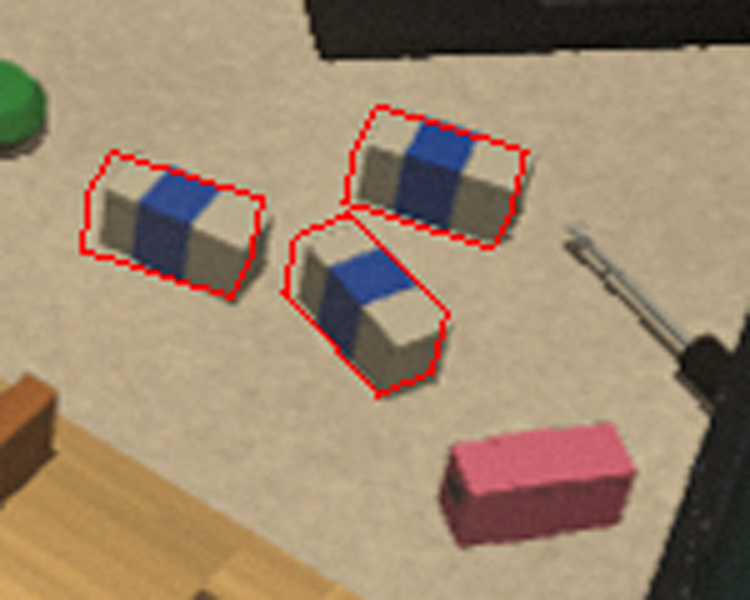

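```bash
python3 - <<'E'
from h import *
go(.545,-.325,.10,np.radians(-88))
go(.545,-.325,.2,np.radians(-88))
E
```

```text
shift [-37.  105.5 373.5] rotvec [-0.   21.13  0.  ] yaw now -66.87 j [-1.27  0.09  1.37 -0.    1.68 -0.1 ]
shift [-37.    5.5 373.5] rotvec [-0.   21.13  0.  ] yaw now -66.87 j [-1.27  0.09  1.37 -0.    1.68 -0.1 ]
```

```bash
python3 -m creep '[[-6,0,60,0,4,0,92],[-12,0,120,0,8,0,92],[-18,0,180,0,12,0,92],[-24,0,240,0,16,0,92],[-30,0,300,0,21,0,92]]'; python3 - <<'E'
from h import *
s=snap('wrist','w1'); print(lm('pack0','wrist'))
print(robot.get_obs()['width'])
go(.545,-.325,.10,np.radians(-88))
E
```

```text
time: 2.52
tool_pos: [0.4818, -0.3593, 0.2057]
ee_rot: [-1.57, -0.001, -1.536]
wrist_force: [-1.3, -0.7, 0.6]
width: 0.0602
[(0.79, [0.4413, -0.3261, -0.0019]), (0.73, [0.4544, -0.435, -0.0006]), (0.62, [0.5479, -0.3227, 0.0001]), (0.55, [0.3261, -0.2678, -0.0017])]
0.060078895379004904
shift [-28.6 105.   61.6] rotvec [-0.09  0.52 -0.11] yaw now -87.48 j [-0.73  0.2   1.24  0.    1.7   0.8 ]
```

View pics/w1.png

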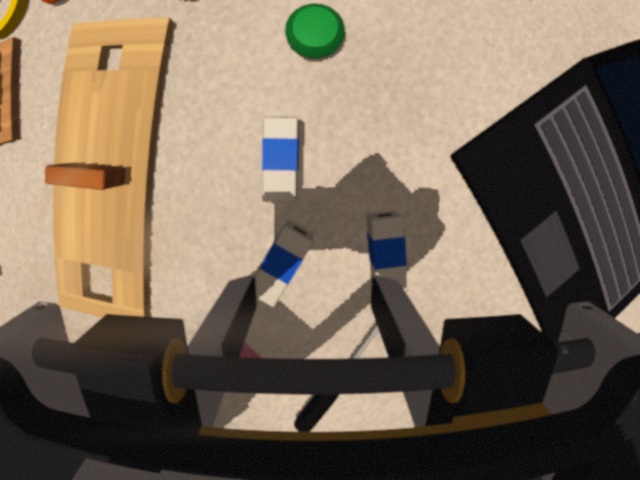

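```bash
python3 - <<'E'
from h import *
s=snap('wrist')
P=unproj(s,[(264,118),(298,118),(297,194),(264,193)],.04);print(P,P.mean(0))
B=unproj(s,[(288,226),(311,236),(280,303),(255,287)],.04);print(B.mean(0))
go(P.mean(0)[0],P.mean(0)[1],.02,np.radians(-89))
E
```

```text
[[ 0.5864 -0.307   0.04  ]
 [ 0.5872 -0.3383  0.04  ]
 [ 0.5163 -0.3402  0.04  ]
 [ 0.5162 -0.3092  0.04  ]] [ 0.5515 -0.3237  0.04  ]
[ 0.4476 -0.3289  0.04  ]
shift [-31.6 184.9  70.8] rotvec [ 0.03  1.43 -0.03] yaw now -87.57 j [-0.73  0.2   1.24  0.    1.7   0.79]
```

```bash
python3 -m creep '[[-10,40,30,0,1,0,92],[-31,80,69,0,1.4,0,92],[-31,140,69,0,1.4,0,92],[-31,178,69,0,1.4,0,92],[-31,186,69,0,1.4,0,92]]'; python3 - <<'E'
from h import *
go(.549,-.3237,.02,np.radians(-89))
s=snap('wrist','w2')
E
```

```text
time: 3.3
tool_pos: [0.5448, -0.3262, 0.0157]
ee_rot: [-1.577, 0.004, -1.559]
wrist_force: [0.9, -0.0, 0.7]
width: 0.06
shift [-2.5 -4.3  4.2] rotvec [ 0.36 -0.33 -0.23] yaw now -89.33 j [-0.63  0.38  1.4  -0.    1.37  0.93]
```

View pics/w2.png

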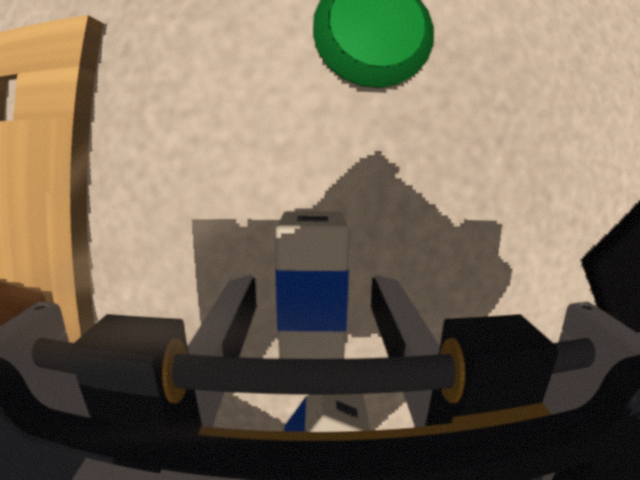

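```bash
python3 - <<'E'
from h import *
s=snap('wrist'); print(unproj(s,[(312,225),(312,271),(312,330)],.04)); o=robot.get_obs(); print(o['tool_pos'])
E
python3 -m creep '[[0,-5,0,0,0,0,92],[0,-5,0,0,0,0,200],[0,-5,0,0,0,0,200],[0,-5,0,0,0,0,200],[0,-5,0,0,0,0,200]]'
```

```text
[[ 0.5862 -0.3263  0.04  ]
 [ 0.5653 -0.3265  0.04  ]
 [ 0.5357 -0.3268  0.04  ]]
[ 0.5471 -0.3276  0.0194]
time: 4.03
tool_pos: [0.5482, -0.3266, 0.0249]
ee_rot: [-1.57, 0.0, -1.558]
wrist_force: [-0.4, 1.5, 2.5]
width: 0.0319
```

```bash
python3 -m creep '[[0,-60,0,0,0,0,200],[0,-120,0,0,0,0,200],[-20,-180,0,0,0,0,200],[-80,-180,20,0,0,0,200],[-140,-180,30,0,-2,0,200]]'; python3 -m creep '[[-60,0,20,0,0,0,200],[-120,0,30,0,0,0,200],[-180,0,30,0,0,0,200],[-240,0,30,0,-2,0,200],[-300,0,30,0,-2,0,200]]';  python3 - <<'E'
from h import *
s=snap('wrist','w3'); o=robot.get_obs();print(o['width'])
for n in('bay0','lock_post','carrier'): print(n,lm(n,'wrist'))
go(.63,.26,.2,np.radians(-85.5))
E
```

```text
time: 4.65
tool_pos: [0.5769, -0.1856, 0.2051]
ee_rot: [-1.569, -0.001, -1.524]
wrist_force: [0.3, 0.4, -1.2]
width: 0.0322
time: 5.28
tool_pos: [0.5913, 0.1165, 0.2037]
ee_rot: [-1.572, -0.0, -1.488]
wrist_force: [0.3, 0.6, -0.7]
width: 0.032
0.03223756716618848
bay0 [(0.84, [0.6298, 0.2583, 0.017]), (0.6, [0.6394, 0.1578, 0.0169]), (0.55, [0.6413, 0.2064, 0.0205])]
lock_post []
carrier [(0.76, [0.6384, 0.2035, 0.0016]), (0.16, [0.5341, -0.1115, 0.0018])]
shift [-140.6    3.5   50.7] rotvec [0.07 0.38 0.06] yaw now -85.12 j [ 0.1   0.21  1.24 -0.    1.7   1.59]
```

View pics/w3.png

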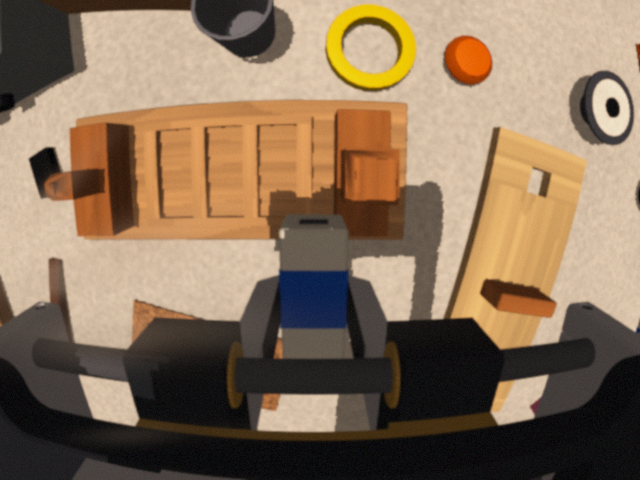

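```bash
cat >> h.py <<'E'
def wire(s,L,x,y,yaw,z=0,col=(0,255,0)):
    P=proj(s,place(L,x,y,yaw,z=z)); 
    for i in range(4):
        for a,b in((i,(i+1)%4),(4+i,4+(i+1)%4),(i,4+i)):
            cv2.line(s['color'],tuple((P[a]*16).astype(int)),tuple((P[b]*16).astype(int)),col,1,cv2.LINE_AA,4)
def carrier(s,x,y,yaw):
    wire(s,box(.14,.36,0,.018),x,y,yaw)
    for k in(-1,0,1): wire(s,box(.09,.038,.018,.028,0,.052*k),x,y,yaw,col=(255,0,0))
    for k in(-1,1): wire(s,box(.11,.046,.018,.066,0,.13*k),x,y,yaw,col=(0,0,255))
    wire(s,box(.04,.04,.066,.112,0,-.13),x,y,yaw,col=(255,255,0)); wire(s,box(.024,.024,.066,.112,0,.13),x,y,yaw,col=(255,255,0))
E
python3 - <<'E'
from h import *
C=(.637,.2065,np.radians(4.7))
for n in('wrist','top','side'):
    s=snap(n); raw=s['color'].copy(); carrier(s,*C)
    if n=='wrist': crop(s,30,80,420,260,2,'c_w')
    if n=='top': crop(s,155,150,325,245,4,'c_t')
    if n=='side': crop(s,125,200,305,390,3,'c_s')
E
```

```text
(no output)
```

View pics/c_w.png

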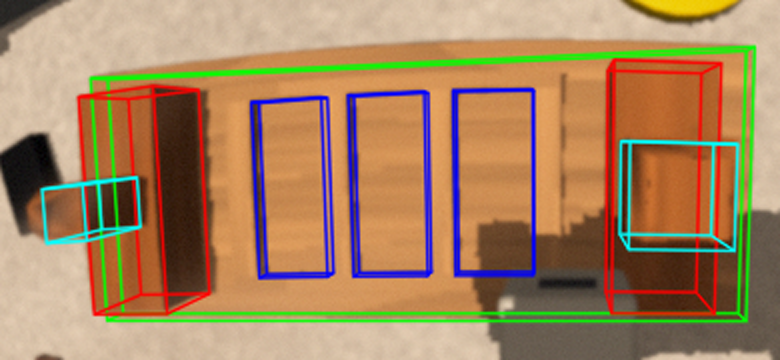

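View pics/c_t.png

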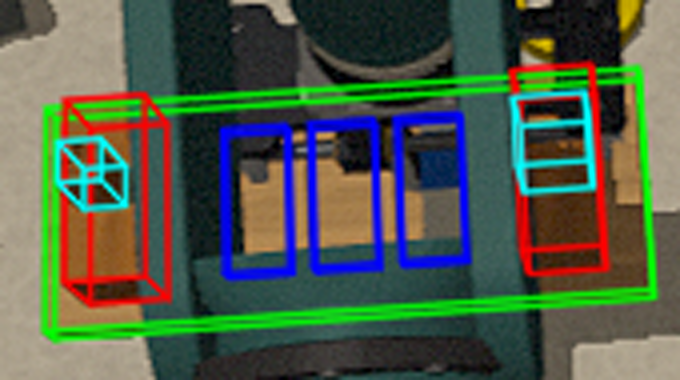

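View pics/c_s.png

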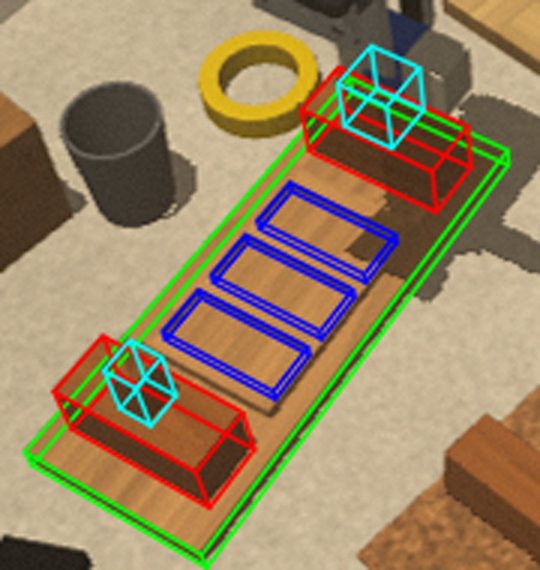

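```bash
cat > co.py <<'E'
from h import *
import sys
C=(float(sys.argv[1]),float(sys.argv[2]),np.radians(float(sys.argv[3])))
for n in('top','side'):
    s=snap(n); s['color']=cv2.imread(f'pics/{n}0.png'); raw=s['color'].copy(); 
    f=4
    # draw upscaled
    u0,v0,u1,v1=(155,150,325,245) if n=='top' else (125,205,305,390)
    k=4 if n=='top' else 3
    big=cv2.resize(raw[v0:v1,u0:u1],None,fx=k,fy=k,interpolation=cv2.INTER_CUBIC)
    s2=dict(s); s2['color']=big; s2['fx']=s['fx']*k; s2['fy']=s['fy']*k; s2['cx']=(s['cx']-u0+.5)*k-.5; s2['cy']=(s['cy']-v0+.5)*k-.5
    carrier(s2,*C); cv2.imwrite(f'pics/co_{n}.png',big)
E
python3 co.py .637 .2065 4.7
```

View pics/co_top.png

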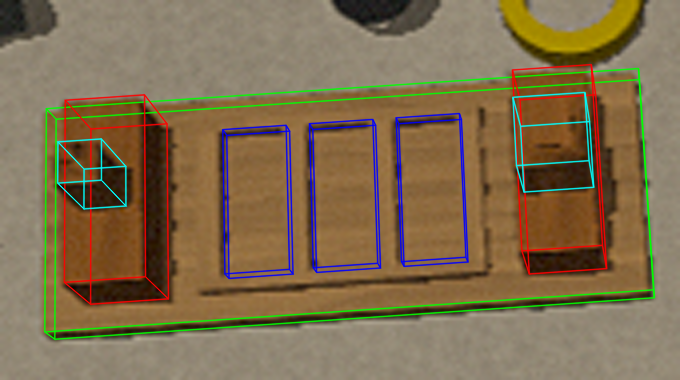

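View pics/co_side.png

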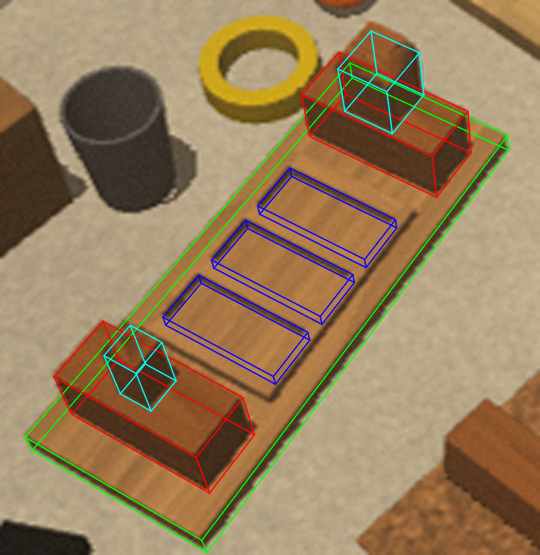

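```bash
python3 - <<'E'
from h import *
s=snap('wrist'); o=robot.get_obs(); crop(s,240,200,390,370,4,'wp')
zt=o['tool_pos'][2]+.0155
P=unproj(s,[(314,226),(314,232)],zt); R=Rt.from_euler('xyz',o['ee_rot']).as_matrix()
print((P-o['tool_pos'])@R)
go(.6335,.2583,.2,np.radians(-85.4))
E
```

```text
[[ 0.0009 -0.0155  0.0382]
 [ 0.0009 -0.0155  0.0354]]
shift [-141.4    4.3   52.9] rotvec [0.01 0.   0.02] yaw now -85.4 j [ 0.09  0.21  1.24 -0.    1.7   1.59]
```

View pics/wp.png

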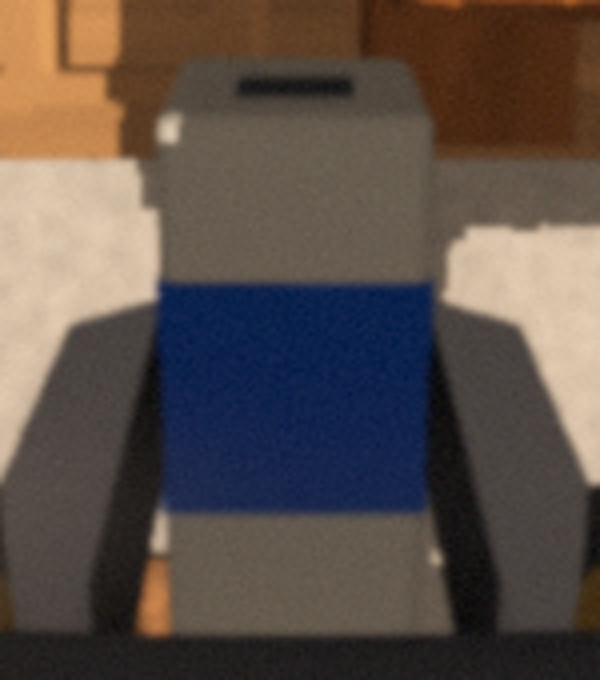

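```bash
python3 -m creep '[[-60,0,30,0,0,0,200],[-120,0,54.5,0,0,0,200],[-141.5,0,54.5,0,0,0,200],[-141.5,60,54.5,0,0,0,200],[-141.5,80,54.5,0,0,0,200]]'; python3 - <<'E'
from h import *
s=snap('wrist','w4')
go(.6353,.2585,.045,np.radians(-85.4)); robot.snapshot('top'); s=snap('side'); crop(s,125,150,305,390,3,'s4')
E
```

```text
time: 6.4
tool_pos: [0.6322, 0.2588, 0.1191]
ee_rot: [-1.579, -0.002, -1.489]
wrist_force: [0.2, -0.2, -1.7]
width: 0.0316
shift [-0.1 72.4  4.4] rotvec [0.62 0.07 0.16] yaw now -85.33 j [ 0.31  0.42  1.14 -0.    1.59  1.79]
```

View pics/w4.png

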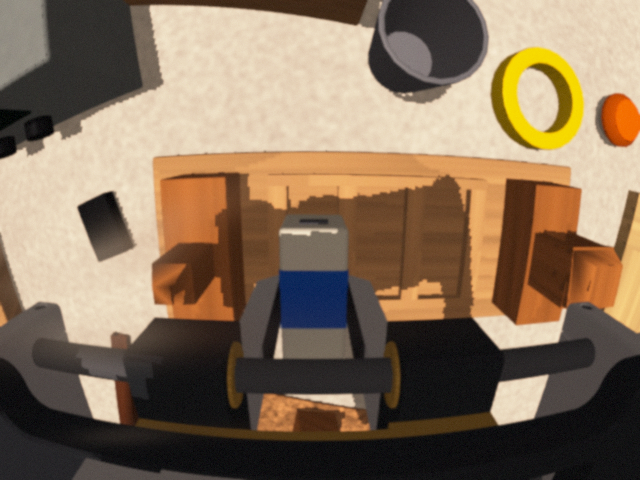

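View pics/s4.png

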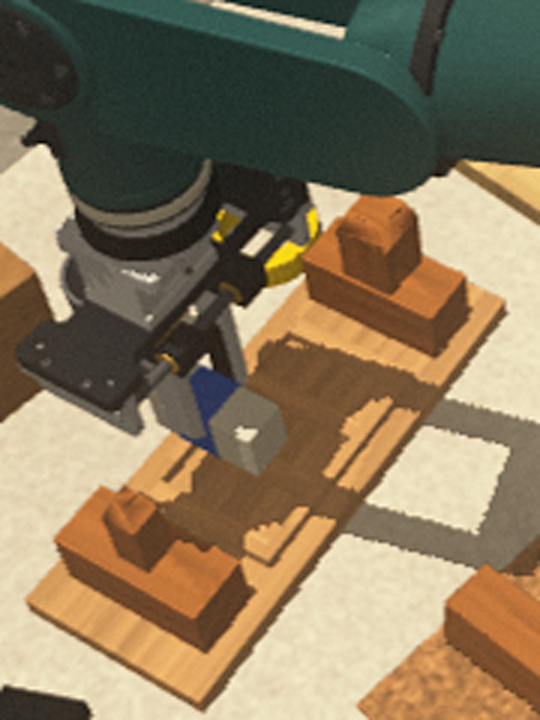

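```bash
python3 - <<'E'
from h import *
s=snap('wrist'); raw=s['color'];k=3;u0,v0=240,140
big=cv2.resize(raw[v0:v0+200,u0:u0+260],None,fx=k,fy=k,interpolation=cv2.INTER_CUBIC)
s2=dict(s); s2['color']=big
for a in('fx','fy'): s2[a]=s[a]*k
s2['cx']=(s['cx']-u0+.5)*k-.5; s2['cy']=(s['cy']-v0+.5)*k-.5
carrier(s2,.637,.2065,np.radians(4.6)); cv2.imwrite('pics/w4b.png',big)
go(.6353,.2585,.045,np.radians(-85.4))
E
```

```text
shift [ 0.9 80.8 -0.2] rotvec [-0.09  0.06 -0.01] yaw now -85.34 j [ 0.31  0.42  1.13 -0.    1.6   1.79]
```

View pics/w4b.png

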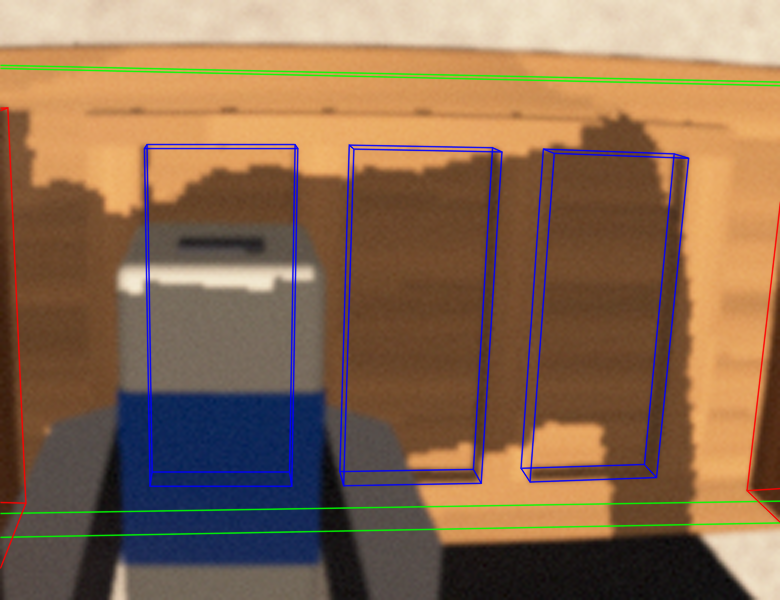

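```bash
python3 -m creep '[[0.5,40,0,0,0,0,200],[0.5,68,0,0,0,0,200],[0.5,76,0,0,0,0,200],[0.5,80,0,0,0,0,200],[0.5,81,0,0,0,0,200]]'; python3 - <<'E'
from h import *
snap('wrist','w5');go(.6353,.2585,.044,np.radians(-85.4));print(robot.get_obs()['wrist_force'])
E
```

```text
time: 7.22
tool_pos: [0.6358, 0.26, 0.0457]
ee_rot: [-1.567, 0.001, -1.488]
wrist_force: [0.5, 0.8, -1.5]
width: 0.0317
shift [ 1.4  1.4 -0.5] rotvec [-0.18  0.13 -0.04] yaw now -85.27 j [ 0.31  0.46  1.23 -0.    1.45  1.79]
[ 0.3325 -0.1426 -0.9385]
```

View pics/w5.png

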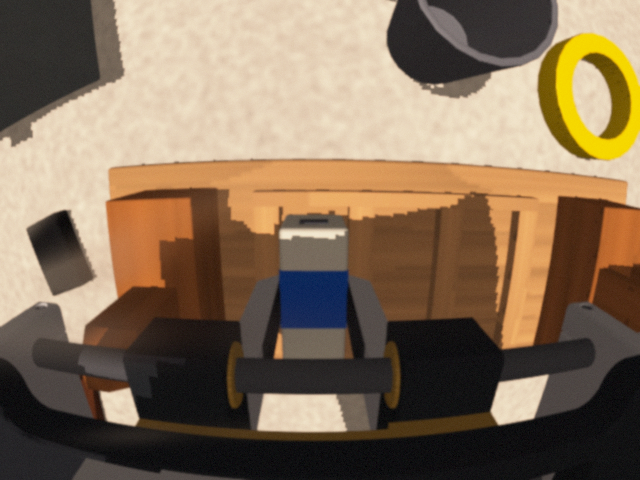

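```bash
python3 -m creep '[[1,2,0,0,0,0,200],[1,2,0,0,0,0,200],[1,2,0,0,0,0,130],[1,2,0,0,0,0,130],[1,2,0,0,0,0,130]]';  python3 -m creep '[[0,-30,0,0,0,0,130],[0,-60,0,0,0,0,130],[0,-90,0,0,0,0,130],[0,-130,0,0,0,0,130],[0,-150,0,0,0,0,92]]'; python3 - <<'E'
from h import *
snap('wrist','w6');s=snap('side','s6'); crop(s,125,150,305,390,3,'s6')
E
```

```text
time: 7.9
tool_pos: [0.6344, 0.2586, 0.0411]
ee_rot: [-1.571, -0.0, -1.488]
wrist_force: [-0.4, 0.4, 0.1]
width: 0.0464
time: 8.52
tool_pos: [0.6354, 0.259, 0.1946]
ee_rot: [-1.567, 0.001, -1.488]
wrist_force: [-0.2, -0.1, 0.6]
width: 0.0527
```

View pics/s6.png

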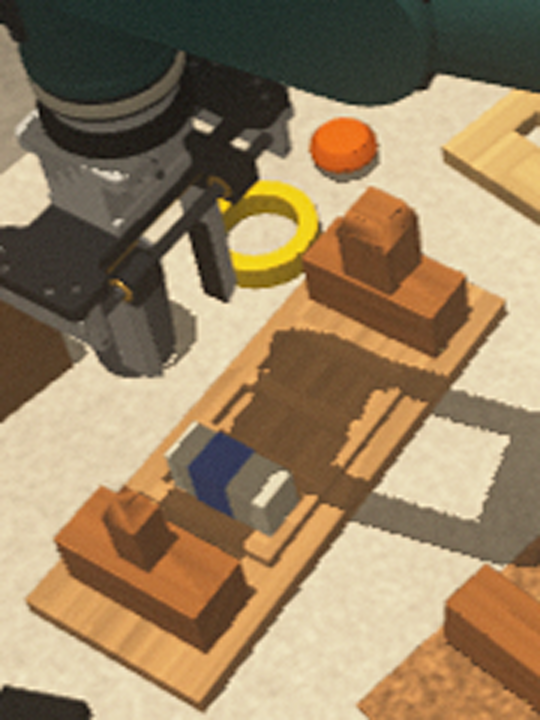

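View pics/w6.png

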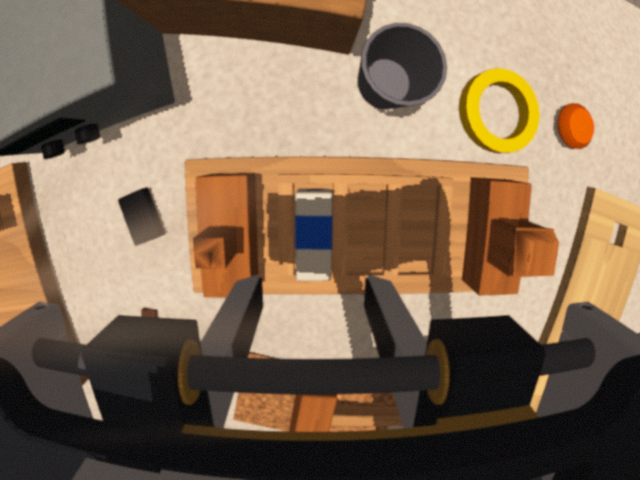

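```bash
python3 -m creep '[[60,0,-20,0,0,0,92],[120,0,-40,0,0,0,92],[180,0,-60,0,0,0,92],[240,0,-80,0,0,0,92],[300,0,-100,0,0,0,92]]';python3 -m creep '[[60,0,-20,0,0,0,92],[120,0,-40,0,0,0,92],[180,0,-60,0,-1,0,92],[240,0,-80,0,-3,0,92],[300,0,-90,0,-5,0,92]]'; python3 - <<'E'
from h import *
snap('wrist','w7'); print(lm('pack0','wrist'));go(.457,-.436,.2,np.radians(-80))
E
```

```text
time: 9.25
tool_pos: [0.5591, -0.0466, 0.1896]
ee_rot: [-1.573, 0.0, -1.488]
wrist_force: [0.4, 0.4, 0.2]
width: 0.0605
time: 9.88
tool_pos: [0.4943, -0.3514, 0.19]
ee_rot: [-1.572, 0.002, -1.4]
wrist_force: [0.9, -0.3, -0.1]
width: 0.0598
[(0.93, [0.4557, -0.4392, 0.0009]), (0.69, [0.4394, -0.3272, -0.0014])]
shift [ 73.7 -11.5 -48.8] rotvec [ 0.22 -0.68 -0.04] yaw now -80.68 j [-0.72  0.22  1.25 -0.    1.67  0.69]
```

View pics/w7.png

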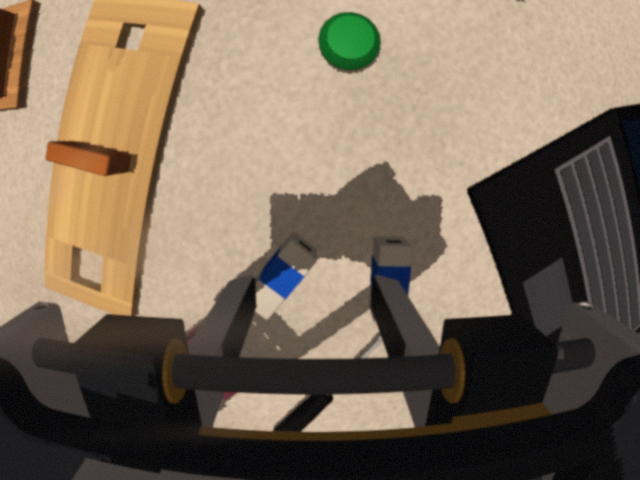

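```bash
python3 -m creep '[[50,10,-30,0,0,0,92],[74,30,-47,0,0,0,92],[74,80,-47,0,0,0,92],[74,105,-47,0,0,0,92],[74,105,-47,0,0,0,92]]'; python3 - <<'E'
from h import *
snap('wrist','w8'); print(lm('pack0','wrist'));go(.457,-.436,.023,np.radians(-80))
E
```

```text
time: 10.6
tool_pos: [0.4603, -0.4282, 0.082]
ee_rot: [-1.575, 0.007, -1.401]
wrist_force: [-0.0, 0.4, -0.0]
width: 0.0602
[(0.66, [0.4414, -0.3246, -0.0003]), (0.65, [0.4568, -0.44, -0.0002])]
shift [ 4.6 63.7 -6.2] rotvec [-0.   -0.23 -0.01] yaw now -80.23 j [-0.84  0.32  1.34  0.    1.49  0.56]
```

View pics/w8.png

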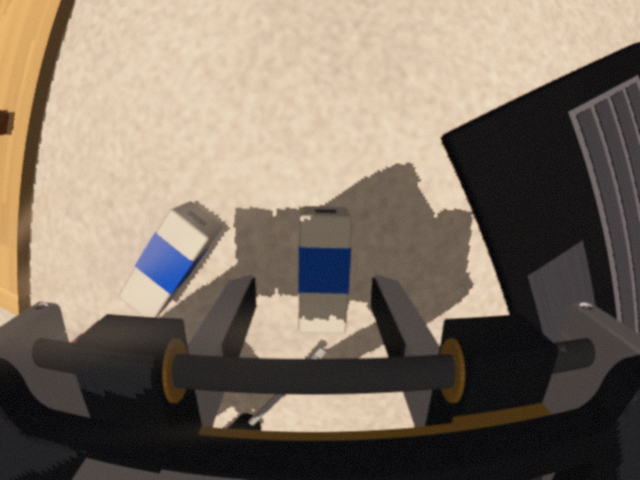

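```bash
python3 - <<'E'
from h import *
s=snap('wrist'); 
P=unproj(s,[(300,212),(350,212),(346,331),(300,331)],.04);print(P,P.mean(0));m=P.mean(0)
B=unproj(s,[(176,208),(210,236),(158,316),(121,296)],.04);print(B,B.mean(0))
go(m[0],m[1],.023,np.radians(-80.2))
E
```

```text
[[ 0.4949 -0.417   0.04  ]
 [ 0.5002 -0.4475  0.04  ]
 [ 0.4194 -0.461   0.04  ]
 [ 0.4143 -0.43    0.04  ]] [ 0.4572 -0.4389  0.04  ]
[[ 0.4849 -0.3372  0.04  ]
 [ 0.4702 -0.3622  0.04  ]
 [ 0.405  -0.328   0.04  ]
 [ 0.4142 -0.2976  0.04  ]] [ 0.4436 -0.3312  0.04  ]
shift [ 6.7 64.9 -6.9] rotvec [-0.07 -0.03  0.11] yaw now -80.23 j [-0.84  0.32  1.34  0.    1.49  0.56]
```

```bash
python3 -m creep '[[6.5,0,-7,0,0,0,92],[6.5,40,-7,0,0,0,92],[6.5,62,-7,0,0,0,92],[6.5,63,-7,0,0,0,92],[6.5,63,-7,0,0,0,200]]';python3 -m creep '[[0,0,0,0,0,0,200],[0,0,0,0,0,0,200],[0,0,0,0,0,0,200]]'; python3 - <<'E'
from h import *
snap('wrist','w9');go(.4572,-.439,.023,np.radians(-80))
E
```

```text
time: 11.38
tool_pos: [0.4568, -0.4396, 0.0253]
ee_rot: [-1.569, -0.003, -1.401]
wrist_force: [-0.4, 0.6, -0.1]
width: 0.0533
time: 11.75
tool_pos: [0.4567, -0.4386, 0.0249]
ee_rot: [-1.57, -0.001, -1.401]
wrist_force: [-0.3, 1.9, 5.2]
width: 0.0314
shift [0.5 1.8 0.5] rotvec [-0.06 -0.26  0.06] yaw now -80.26 j [-0.85  0.36  1.4   0.    1.37  0.55]
```

View pics/w9.png

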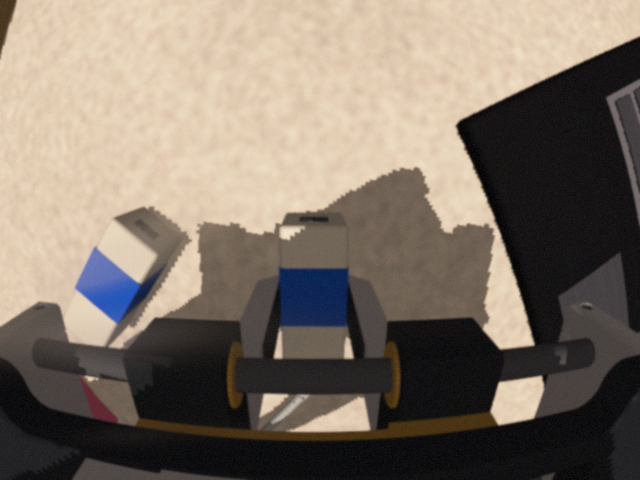

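```bash
python3 -m creep '[[0,-60,0,0,0,0,200],[0,-120,0,0,0,0,200],[-20,-175,0,0,0,0,200],[-80,-175,20,0,2,0,200],[-140,-175,40,0,5,0,200]]'; python3 -m creep '[[-60,0,20,0,0,0,200],[-120,0,40,0,0,0,200],[-180,0,60,0,0,0,200],[-240,0,80,0,0,0,200],[-300,0,95,0,0,0,200]]';  python3 - <<'E'
from h import *
go(.6395,.2068,.2,np.radians(-85.4));print(robot.get_obs()['width'])
E
```

```text
time: 12.42
tool_pos: [0.472, -0.2946, 0.1991]
ee_rot: [-1.569, -0.002, -1.492]
wrist_force: [-0.0, 1.6, -1.4]
width: 0.0317
time: 13.05
tool_pos: [0.5415, 0.0111, 0.1979]
ee_rot: [-1.571, -0.001, -1.488]
wrist_force: [0.6, -0.7, -1.2]
width: 0.032
shift [-187.    -2.2  113.8] rotvec [-0.01  0.12  0.04] yaw now -85.28 j [-0.08  0.07  1.4  -0.    1.67  1.4 ]
0.03197114514271248
```

```bash
python3 -m creep '[[-50,0,40,0,0,0,200],[-100,0,80,0,0,0,200],[-150,0,114,0,0,0,200],[-187,0,114,0,0,0,200],[-187,40,114,0,0,0,200]]';   python3 -m creep '[[0,50,0,0,0,0,200],[0,50,0,0,0,0,200],[0,50,0,0,0,0,200]]';python3 - <<'E'
from h import *
go(.6395,.2068,.0455,np.radians(-85.4))
s=snap('wrist'); raw=s['color'];k=3;u0,v0=180,140
big=cv2.resize(raw[v0:v0+200,u0:u0+260],None,fx=k,fy=k,interpolation=cv2.INTER_CUBIC)
s2=dict(s); s2['color']=big
for a in('fx','fy'): s2[a]=s[a]*k
s2['cx']=(s['cx']-u0+.5)*k-.5; s2['cy']=(s['cy']-v0+.5)*k-.5
carrier(s2,.637,.2065,np.radians(4.6)); cv2.imwrite('pics/w10b.png',big)
E
```

```text
time: 13.68
tool_pos: [0.6416, 0.2091, 0.1612]
ee_rot: [-1.562, 0.002, -1.484]
wrist_force: [0.5, -1.1, -1.8]
width: 0.0317
time: 14.05
tool_pos: [0.6403, 0.205, 0.11]
ee_rot: [-1.569, 0.0, -1.488]
wrist_force: [0.6, -0.5, 0.5]
width: 0.0315
shift [-1.8 64.5 -0.8] rotvec [-0.12  0.12 -0.  ] yaw now -85.28 j [ 0.23  0.39  1.19 -0.    1.56  1.71]
```

View pics/w10b.png

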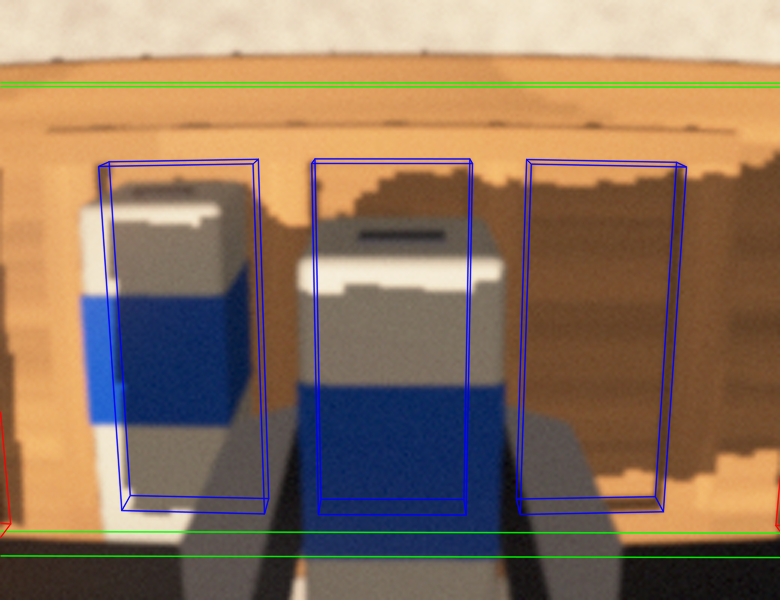

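```bash
python3 -m creep '[[-1,40,0,0,0,0,200],[-1,58,0,0,0,0,200],[-1,65,0,0,0,0,200],[-1,67,0,0,0,0,200],[-1,67,0,0,0,0,200]]';  python3 -m creep '[[0,0,0,0,0,0,148],[0,0,0,0,0,0,148],[0,0,0,0,0,0,148],[0,-20,0,0,0,0,148],[0,-50,0,0,0,0,148]]'; python3 -m creep '[[0,-50,0,0,0,0,148],[0,-100,0,0,0,0,92]]';python3 - <<'E'
from h import *
snap('wrist','w11');s=snap('side','s11'); crop(s,125,150,305,390,3,'s11')
go(.458,-.44,.2,np.radians(-90))
E
```

```text
time: 14.72
tool_pos: [0.6402, 0.2062, 0.0429]
ee_rot: [-1.568, 0.0, -1.488]
wrist_force: [-0.5, -0.1, -1.7]
width: 0.0316
time: 15.35
tool_pos: [0.6388, 0.2059, 0.092]
ee_rot: [-1.573, -0.0, -1.488]
wrist_force: [0.1, 0.5, 0.3]
width: 0.0395
time: 15.6
tool_pos: [0.6392, 0.2061, 0.1945]
ee_rot: [-1.569, 0.0, -1.488]
wrist_force: [-0.3, 0.6, -0.3]
width: 0.0462
shift [ 629.4   -3.2 -237.6] rotvec [-0.96  4.74 -0.18] yaw now -85.26 j [ 0.23  0.36  1.05 -0.    1.71  1.72]
```

View pics/s11.png

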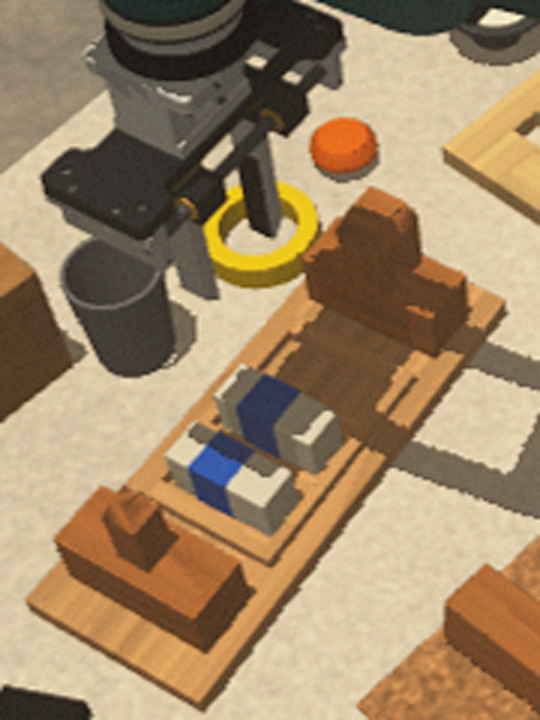

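View pics/w11.png

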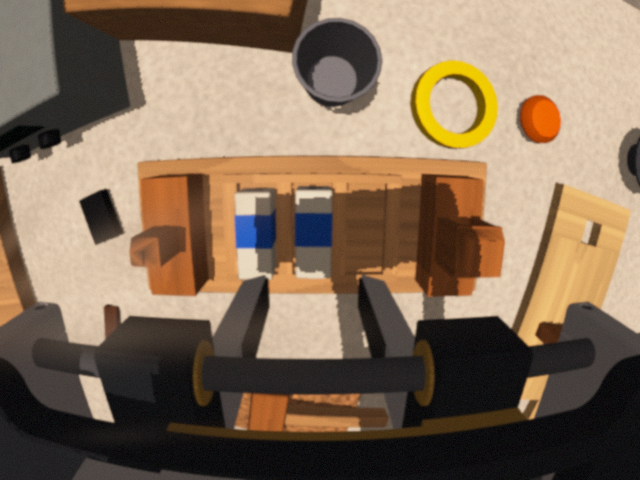

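```bash
python3 -m creep '[[55,0,-25,0,0,0,92],[110,0,-50,0,0,0,92],[165,0,-75,0,0,0,92],[220,0,-100,0,0,0,92],[275,0,-125,0,6,0,92]]'; python3 - <<'E'
from h import *
go(.4436,-.3312,.13,np.radians(-118.5))
E
```

```text
time: 16.32
tool_pos: [0.5364, -0.0799, 0.1919]
ee_rot: [-1.57, -0.0, -1.595]
wrist_force: [0.8, -0.3, 0.2]
width: 0.0603
shift [253.5  62.  -86.7] rotvec [-0.06 27.09  0.01] yaw now -91.41 j [-0.25  0.07  1.41 -0.    1.65  1.34]
```

```bash
python3 -m creep '[[55,0,-25,0,0,0,92],[110,0,-50,0,6,0,92],[165,0,-75,0,14,0,92],[220,20,-85,0,22,0,92],[253,50,-87,0,27,0,92]]'; python3 -m creep '[[0,20,0,0,0,0,92],[0,20,0,0,0,0,92]]'; python3 - <<'E'
from h import *
s=snap('wrist','w12'); print(lm('pack0','wrist'))
go(.4436,-.3312,.023,np.radians(-118.5))
E
```

```text
time: 16.95
tool_pos: [0.4443, -0.3325, 0.1428]
ee_rot: [-1.567, -0.001, -2.07]
wrist_force: [-0.5, 0.5, 0.7]
width: 0.0598
time: 17.2
tool_pos: [0.4435, -0.3288, 0.1195]
ee_rot: [-1.575, 0.001, -2.065]
wrist_force: [0.5, -0.7, 0.6]
width: 0.0601
[(0.6, [0.4425, -0.3264, -0.0025])]
shift [ 2.4 99.3 -0.6] rotvec [-0.06  0.26  0.01] yaw now -118.24 j [-0.74  0.13  1.49  0.    1.52  1.32]
```

View pics/w12.png

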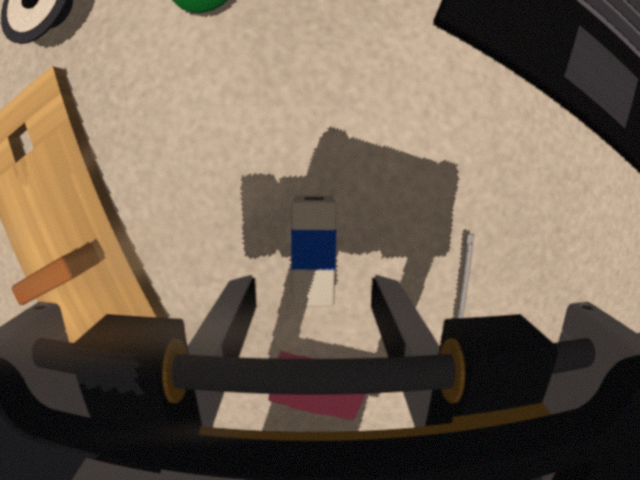

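```bash
python3 -m creep '[[0,50,0,0,0,0,92],[0,90,0,0,0,0,92],[0,96,0,0,0,0,92],[0,96,0,0,0,0,92]]';python3 - <<'E'
from h import *
s=snap('wrist','w13'); o=robot.get_obs(); R=Rt.from_euler('xyz',o['ee_rot']).as_matrix()
print((unproj(s,[(313,202),(313,212),(313,222),(313,232)],.04)-o['tool_pos'])@R,o['tool_pos'])
E
```

```text
time: 17.8
tool_pos: [0.446, -0.3298, 0.0273]
ee_rot: [-1.568, -0.001, -2.063]
wrist_force: [0.3, 0.7, 0.9]
width: 0.0601
[[-0.0002 -0.0117  0.0483]
 [-0.0002 -0.0117  0.0437]
 [-0.0002 -0.0117  0.039 ]
 [-0.0002 -0.0118  0.0343]] [ 0.4464 -0.3303  0.0281]
```

View pics/w13.png

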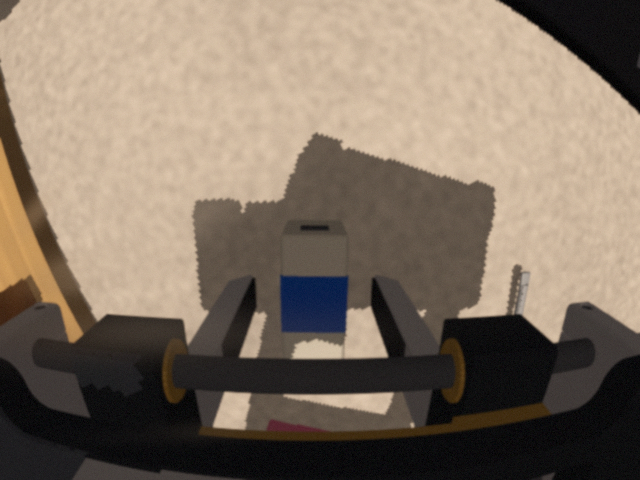

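```bash
python3 -m creep '[[0,3,-5,0,0,0,92],[0,3,-5,0,0,0,200],[0,3,-5,0,0,0,200],[0,3,-5,0,0,0,200],[0,3,-5,0,0,0,200]]';python3 -m creep '[[0,-60,0,0,0,0,200],[0,-120,0,0,0,0,200],[0,-175,0,0,0,0,200]]';python3 - <<'E'
from h import *
s=snap('wrist','w14'); crop(s,240,200,390,370,4,'wp14');o=robot.get_obs(); print(o['width'])
go(.6437,.1550,.2,np.radians(-85.4))
E
```

```text
time: 18.48
tool_pos: [0.4406, -0.3271, 0.0227]
ee_rot: [-1.571, -0.0, -2.064]
wrist_force: [0.1, 0.2, 1.4]
width: 0.0317
time: 18.85
tool_pos: [0.4403, -0.3269, 0.1992]
ee_rot: [-1.571, -0.0, -2.064]
wrist_force: [0.6, -1.9, -1.5]
width: 0.0317
0.03162835404709216
shift [-521.6    5.8  -52.7] rotvec [ -0.77 -32.86   0.46] yaw now -118.26 j [-0.74  0.08  1.37 -0.    1.67  1.32]
```

View pics/wp14.png

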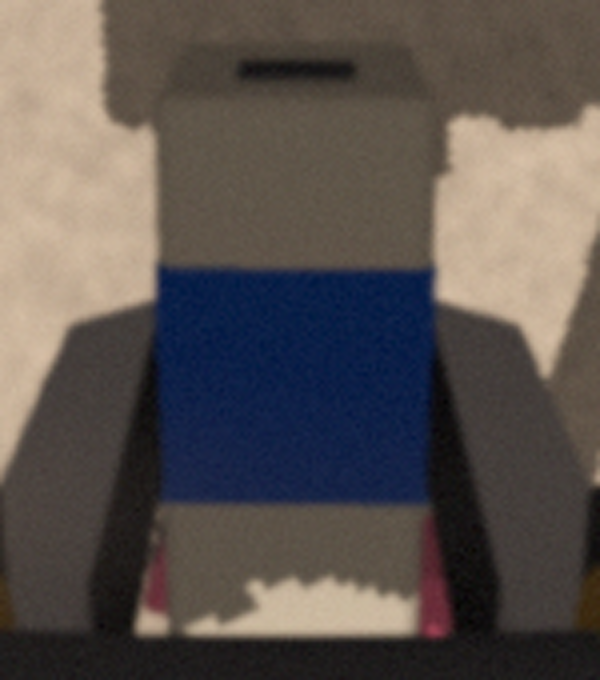

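```bash
python3 -m creep '[[-55,0,-5,0,-6,0,200],[-110,0,-10,0,-14,0,200],[-165,0,-16,0,-21,0,200],[-220,0,-22,0,-28,0,200],[-275,0,-28,0,-33,0,200]]';python3 - <<'E'
from h import *
go(.642,.1548,.2,np.radians(-85.4))
E
```

```text
time: 19.52
tool_pos: [0.5463, -0.0698, 0.1968]
ee_rot: [-1.571, 0.0, -1.485]
wrist_force: [0.6, -1.6, -1.2]
width: 0.0318
shift [-215.6   -3.3  114.5] rotvec [ 0.03  0.31 -0.  ] yaw now -85.09 j [-0.23  0.09  1.38 -0.    1.67  1.26]
```

```bash
python3 -m creep '[[-55,-3,30,0,0,0,200],[-110,-3,60,0,0,0,200],[-165,-3,90,0,0,0,200],[-215.5,-3,114.5,0,0.3,0,200],[-215.5,-3,114.5,0,0.3,0,200]]';python3 -m creep '[[0,50,0,0,0,0,200],[0,90,0,0,0,0,200],[0,90,0,0,0,0,200],[0,90,0,0,0,0,200]]';python3 - <<'E'
from h import *
go(.642,.1548,.042,np.radians(-85.4))
s=snap('wrist'); raw=s['color'];k=3;u0,v0=140,140
big=cv2.resize(raw[v0:v0+200,u0:u0+260],None,fx=k,fy=k,interpolation=cv2.INTER_CUBIC)
s2=dict(s); s2['color']=big
for a in('fx','fy'): s2[a]=s[a]*k
s2['cx']=(s['cx']-u0+.5)*k-.5; s2['cy']=(s['cy']-v0+.5)*k-.5
carrier(s2,.637,.2065,np.radians(4.6)); cv2.imwrite('pics/w15b.png',big)
E
```

```text
time: 20.15
tool_pos: [0.6423, 0.1568, 0.1979]
ee_rot: [-1.574, 0.001, -1.488]
wrist_force: [-0.1, -0.5, -1.7]
width: 0.0321
time: 20.65
tool_pos: [0.6432, 0.152, 0.1122]
ee_rot: [-1.568, -0.0, -1.494]
wrist_force: [0.4, -0.6, 0.7]
width: 0.0319
shift [-2.9 70.2 -1.1] rotvec [-0.14 -0.22  0.01] yaw now -85.62 j [ 0.15  0.36  1.22 -0.    1.55  1.64]
```

View pics/w15b.png

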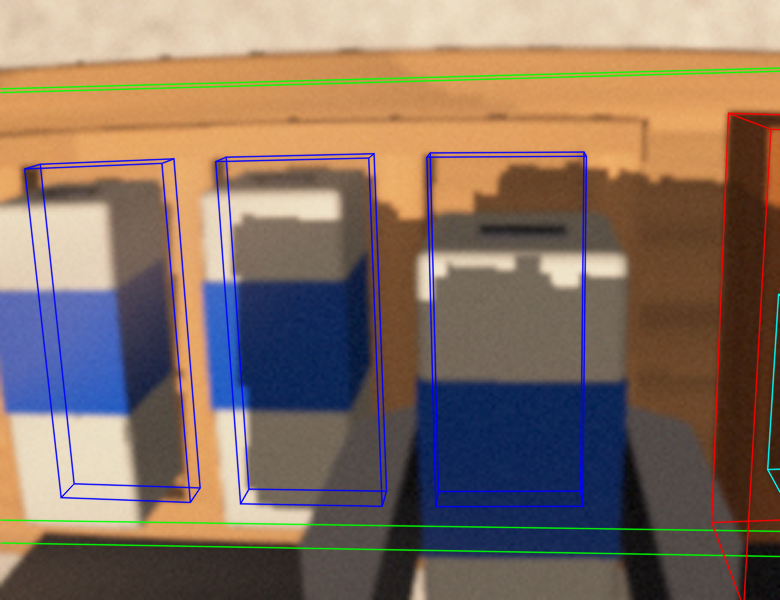

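```bash
python3 -m creep '[[-2,20,-1,0,0,0,200],[-2,50,-1,0,0,0,200],[-2,58,-1,0,0,0,200],[-2,58,-1,0,0,0,200]]';python3 - <<'E'
from h import *
go(.642,.1548,.042,np.radians(-85.4))
E
```

```text
time: 21.2
tool_pos: [0.6408, 0.1546, 0.0519]
ee_rot: [-1.572, -0.0, -1.493]
wrist_force: [-0.1, 0.5, -0.8]
width: 0.0318
shift [-0.1  9.9  1.2] rotvec [ 0.07 -0.16  0.01] yaw now -85.56 j [ 0.15  0.4   1.3  -0.    1.44  1.64]
```

```bash
python3 -m creep '[[0,6,0.5,0,0,0,200],[0,9,0.5,0,0,0,200],[0,11.5,0.5,0,0,0,200],[0,11.5,0.5,0,0,0,200]]';python3 -m creep '[[0,0,0,0,0,0,148],[0,0,0,0,0,0,148],[0,0,0,0,0,0,148],[0,-20,0,0,0,0,148],[0,-50,0,0,0,0,148]]'; python3 -m creep '[[0,-50,0,0,0,0,148],[0,-110,0,0,0,0,92]]';python3 - <<'E'
from h import *
snap('wrist','w16');s=snap('side','s16'); crop(s,125,150,305,390,3,'s16')
E
```

```text
time: 21.7
tool_pos: [0.6417, 0.1547, 0.0409]
ee_rot: [-1.571, -0.0, -1.493]
wrist_force: [0.3, 0.5, -0.8]
width: 0.0317
time: 22.32
tool_pos: [0.6412, 0.1546, 0.0916]
ee_rot: [-1.572, -0.0, -1.493]
wrist_force: [0.2, 0.8, -0.0]
width: 0.0396
time: 22.58
tool_pos: [0.6411, 0.1546, 0.2029]
ee_rot: [-1.572, -0.0, -1.493]
wrist_force: [1.3, -0.2, -0.1]
width: 0.0463
```

View pics/s16.png

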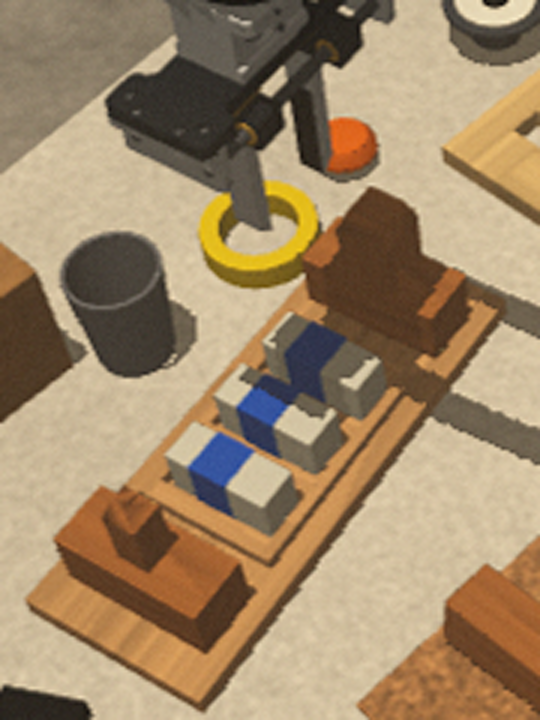

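View pics/w16.png

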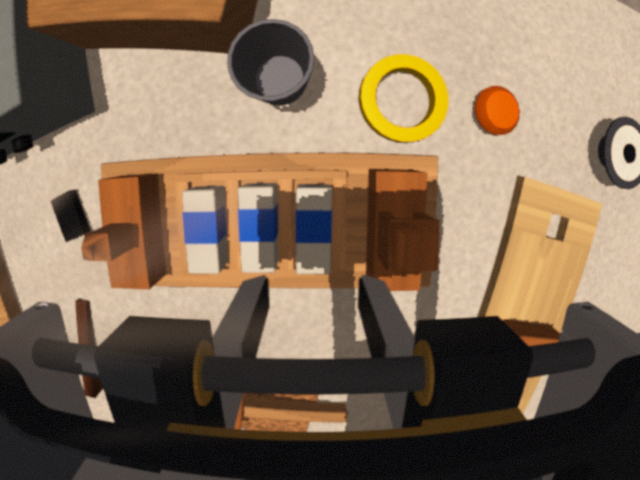

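```bash
python3 - <<'E'
from h import *
go(.532,-.119,.2,np.radians(-85.4))
s=snap('top','t17')
for n in('plate','plate_handle','lock_hole','guide_hole','mallet'): print(n,lm(n,'top',2))
E
python3 -m creep '[[50,0,-20,0,-10,0,92],[100,0,-40,0,-20,0,92],[150,0,-60,0,-30,0,92],[200,0,-80,0,-40,0,92],[250,0,-86,0,-50,0,92]]'; python3 - <<'E'
from h import *
go(.532,-.119,.2,np.radians(-5.8))
E
```

```text
shift [ 264.7   10.3 -134.7] rotvec [-1.11 -0.16 -0.08] yaw now -85.56 j [ 0.15  0.33  1.07 -0.    1.72  1.64]
plate [(0.72, [0.5335, -0.1186, -0.002]), (0.59, [0.6774, -0.3542, -0.0003])]
plate_handle [(0.79, [0.5319, -0.1175, 0.0422])]
lock_hole [(0.58, [0.402, -0.1069, 0.0051])]
guide_hole [(0.67, [0.6645, -0.1357, 0.0005]), (0.45, [0.5333, -0.1164, 0.044])]
mallet [(0.35, [0.5199, 0.4383, 0.0021])]
time: 23.6
tool_pos: [0.5736, -0.1025, 0.1996]
ee_rot: [-1.572, 0.003, -0.615]
wrist_force: [-0.4, 0.0, 0.2]
width: 0.06
shift [-24.5  -0.3 -37.5] rotvec [  0.02 -29.44  -0.16] yaw now -35.24 j [-0.27  0.16  1.3  -0.    1.68  0.34]
```

```bash
python3 -m creep '[[-12,0,-18,0,-10,0,92],[-24,30,-37,0,-20,0,92],[-24,60,-37,0,-29,0,92],[-24,70,-37,0,-29,0,92]]'; python3 - <<'E'
from h import *
s=snap('wrist','w18')
for n in('plate','plate_handle','lock_hole','guide_hole'): print(n,lm(n,'wrist',2))
go(.532,-.119,.029,np.radians(-5.8))
E
```

```text
time: 24.1
tool_pos: [0.532, -0.1169, 0.1274]
ee_rot: [-1.57, 0.006, -0.117]
wrist_force: [-0.7, 0.9, -0.5]
width: 0.06
plate [(0.78, [0.5306, -0.1143, -0.0018])]
plate_handle [(0.94, [0.5321, -0.1156, 0.0478])]
lock_hole []
guide_hole [(0.66, [0.6634, -0.1304, -0.0011])]
shift [ -3.1 103.1  -1.9] rotvec [ 0.03 -0.81  0.11] yaw now -6.61 j [-0.32  0.11  1.5  -0.    1.54 -0.2 ]
```

View pics/w18.png

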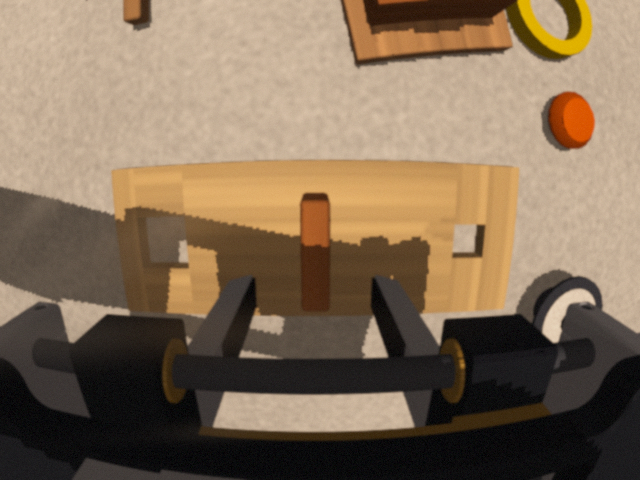

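```bash
python3 - <<'E'
from h import *
s=snap('wrist'); 
P=unproj(s,[(303,199),(328,199),(329,310),(302,310)],.066);print(P,P.mean(0))
Q=unproj(s,[(115,170),(517,167),(507,309),(127,311)],.018);print(Q,Q.mean(0))
o=robot.get_obs(); print(o['tool_pos'])
E
python3 -m creep '[[-1,40,0,0,0,0,92],[-1,70,0,0,0,0,92],[-1,70,0,0,0,0,92]]'; python3 - <<'E'
from h import *
go(.532,-.119,.029,np.radians(-5.8)); s=snap('wrist','w19')
E
```

```text
[[ 0.5335 -0.0777  0.066 ]
 [ 0.5501 -0.0797  0.066 ]
 [ 0.5424 -0.1596  0.066 ]
 [ 0.523  -0.1573  0.066 ]] [ 0.5373 -0.1186  0.066 ]
[[ 0.3723 -0.0357  0.018 ]
 [ 0.7204 -0.0731  0.018 ]
 [ 0.7127 -0.207   0.018 ]
 [ 0.3519 -0.1662  0.018 ]] [ 0.5393 -0.1205  0.018 ]
[ 0.5352 -0.1175  0.1324]
time: 24.78
tool_pos: [0.5319, -0.1167, 0.0592]
ee_rot: [-1.57, 0.004, -0.115]
wrist_force: [-0.0, 0.6, 0.4]
width: 0.0599
shift [ 0.5 30.2 -2.3] rotvec [-0.05 -0.78 -0.25] yaw now -6.58 j [-0.32  0.15  1.59 -0.    1.4  -0.21]
```

View pics/w19.png

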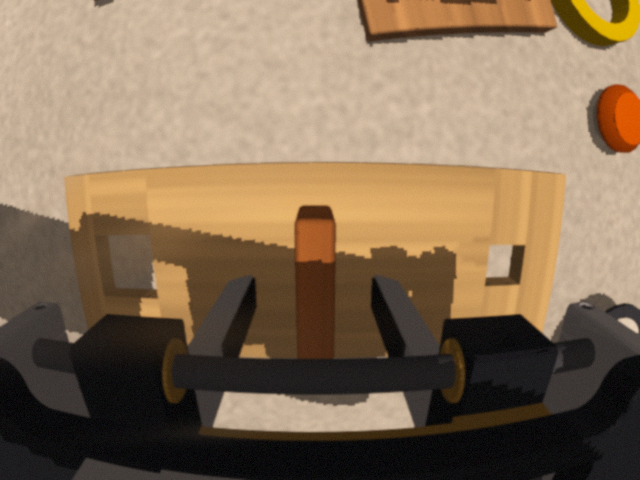

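```bash
python3 -m creep '[[0,20,-1.5,0,0,0,92],[0,29,-1.5,0,0,0,92],[0,29,-1.5,0,0,0,255],[0,29,-1.5,0,0,0,255],[0,29,-1.5,0,0,0,255]]';python3 -m creep '[[0,0,0,0,0,0,255],[0,0,0,0,0,0,255],[0,-15,0,0,0,0,255],[0,-30,0,0,0,0,255],[0,-40,0,0,0,0,255]]'; python3 - <<'E'
from h import *
s=snap('wrist','w20');o=robot.get_obs(); print(o['wrist_force'],o['wrist_torque'])
E
```

```text
time: 25.45
tool_pos: [0.5337, -0.1189, 0.033]
ee_rot: [-1.571, -0.002, -0.115]
wrist_force: [-0.8, -0.4, -0.1]
width: 0.0332
time: 26.08
tool_pos: [0.5337, -0.1189, 0.0734]
ee_rot: [-1.571, -0.002, -0.115]
wrist_force: [-0.5, -0.4, -3.7]
width: 0.0202
[ 0.583   0.2348 -2.5953] [-0.0406 -0.1013 -0.0017]
```

View pics/w20.png

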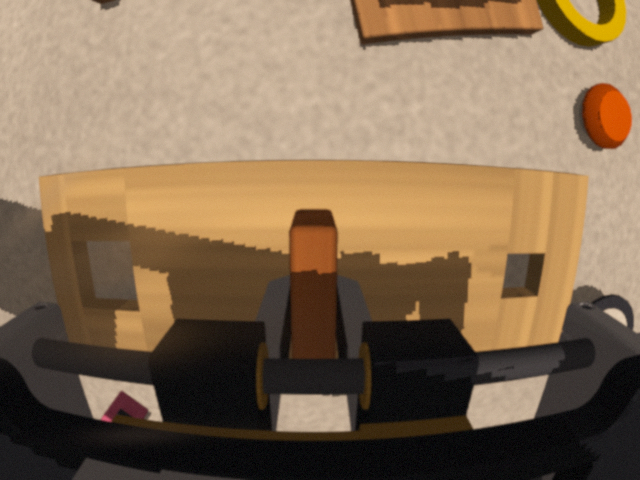

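```bash
python3 -m creep '[[0,-40,0,0,0,0,255],[0,-80,0,0,0,0,255],[0,-110,0,0,-8,0,255],[0,-120,0,0,-18,0,255],[0,-120,0,0,-28,0,255]]';python3 -m creep '[[0,0,0,0,-10,0,255],[0,0,0,0,-20,0,255],[0,0,0,0,-30,0,255],[0,0,0,0,-40,0,255],[0,0,0,0,-50,0,255]]'; python3 - <<'E'
from h import *
o=robot.get_obs(); print(o['width'],o['wrist_force'])
go(.637,.2065,.2,np.radians(94.6))
E
```

```text
time: 26.75
tool_pos: [0.5337, -0.1189, 0.1938]
ee_rot: [-1.573, -0.002, 0.38]
wrist_force: [-0.6, 0.1, -4.1]
width: 0.02
time: 27.38
tool_pos: [0.5329, -0.1187, 0.1919]
ee_rot: [-1.571, 0.0, 1.253]
wrist_force: [0.0, -0.8, -4.0]
width: 0.0198
0.019798693965378353 [ 0.035  -0.8163 -4.0296]
shift [341.4  -8.1   2.9] rotvec [ -0.02 -22.83   0.  ] yaw now 71.77 j [-0.32  0.08  1.4  -0.    1.66 -1.58]
```

```bash
python3 -m creep '[[50,-4,0,0,-6,0,255],[100,-8,0,0,-12,0,255],[160,-8,0,0,-18,0,255],[220,-8,0,0,-23,0,255],[270,-8,2,0,-23,0,255]]'; python3 - <<'E'
from h import *
go(.637,.2065,.2,np.radians(94.6))
E
```

```text
time: 28.0
tool_pos: [0.6175, 0.1401, 0.1996]
ee_rot: [-1.571, 0.0, 1.649]
wrist_force: [1.2, -0.5, -4.6]
width: 0.0197
shift [ 64.7  -0.4 -24.7] rotvec [-0.01 -0.09 -0.  ] yaw now 94.51 j [ 0.13  0.28  1.16  0.    1.7  -1.52]
```

```bash
python3 -m creep '[[30,0,-12,0,0,0,255],[55,0,-22,0,0,0,255],[64,0,-24,0,0,0,255],[64,0,-24,0,0,0,255]]'; python3 - <<'E'
from h import *
go(.637,.2065,.2,np.radians(94.6))
s=snap('wrist','w21'); snap('side','s21'); snap('top','t21')
for c in('wrist','top','side'):
  for n in('lock_hole','guide_hole','plate_handle','lock_post'): print(c,n,lm(n,c,3))
E
```

```text
time: 28.5
tool_pos: [0.6358, 0.2034, 0.1995]
ee_rot: [-1.57, 0.001, 1.649]
wrist_force: [-0.5, -0.6, -3.8]
width: 0.0197
shift [ 3.  -0.5 -1.4] rotvec [-0.06 -0.13 -0.05] yaw now 94.47 j [ 0.23  0.36  1.06 -0.    1.72 -1.42]
wrist lock_hole [(0.46, [0.4485, 0.439, -0.0011])]
wrist guide_hole [(0.84, [0.6221, 0.3346, 0.1682])]
wrist plate_handle []
wrist lock_post [(0.61, [0.6207, 0.3318, 0.1649])]
top lock_hole [(0.89, [0.6415, 0.0716, 0.1706])]
top guide_hole [(0.74, [0.6264, 0.3268, 0.1681]), (0.73, [0.6417, 0.157, 0.0189])]
top plate_handle [(0.95, [0.6332, 0.2, 0.2109])]
top lock_post [(0.85, [0.6492, 0.0768, 0.0854]), (0.36, [0.6422, 0.1535, 0.0173])]
side lock_hole [(0.69, [0.644, 0.0717, 0.1664])]
side guide_hole [(0.57, [0.621, 0.3334, 0.1638])]
side plate_handle [(0.92, [0.637, 0.2024, 0.2105]), (0.43, [0.5181, 0.4439, 0.0018])]
side lock_post [(0.9, [0.6494, 0.0763, 0.0852]), (0.7, [0.6323, 0.2611, 0.0172]), (0.65, [0.6421, 0.0709, 0.1676])]
```

View pics/w21.png

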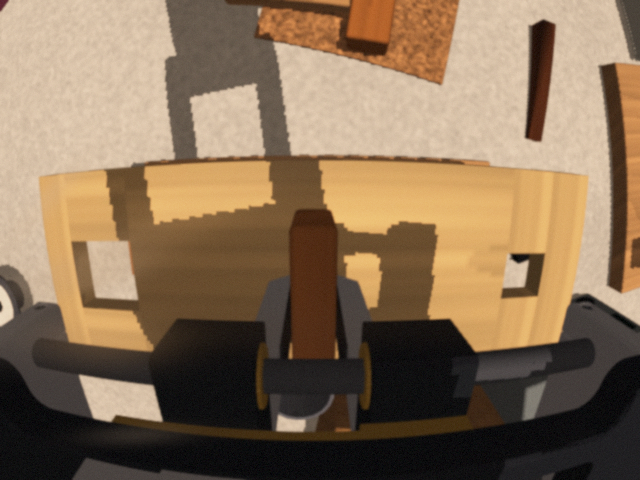

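View pics/s21.png

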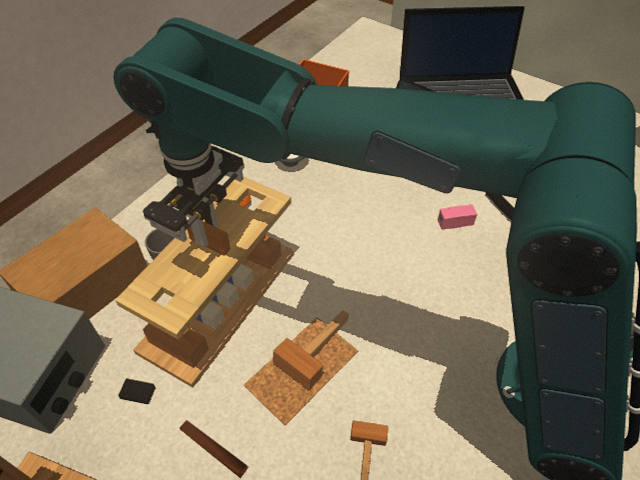

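View pics/t21.png

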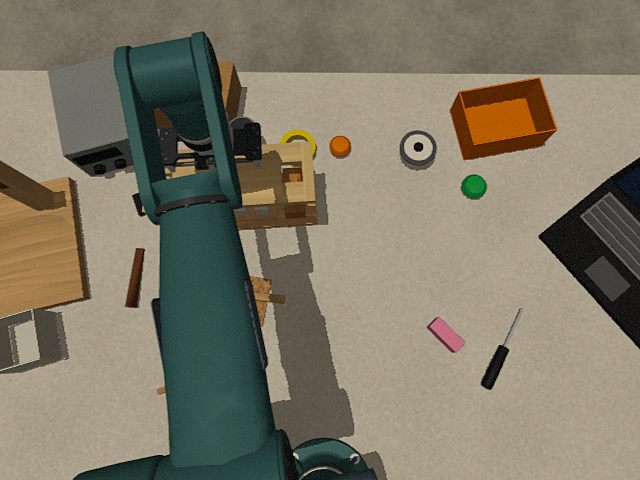

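```bash
cat >> h.py <<'E'
def plate(s,x,y,yaw,z):
    wire(s,box(.13,.35,0,.018),x,y,yaw,z); wire(s,box(.045,.045,0,.018,0,-.13),x,y,yaw,z,(255,0,0)); wire(s,box(.029,.029,0,.018,0,.13),x,y,yaw,z,(255,0,0)); wire(s,box(.08,.02,.018,.066),x,y,yaw,z,(0,0,255))
def zoomv(s,u0,v0,u1,v1,k):
    big=cv2.resize(s['color'][v0:v1,u0:u1],None,fx=k,fy=k,interpolation=cv2.INTER_CUBIC); s2=dict(s); s2['color']=big
    for a in('fx','fy'): s2[a]=s[a]*k
    s2['cx']=(s['cx']-u0+.5)*k-.5; s2['cy']=(s['cy']-v0+.5)*k-.5
    return s2
def inhand(dz,dyaw=0,h=.033):
    """plate pose from tool pose; plate y = tool x; dz: plate centre along tool z (m)"""
    o=robot.get_obs(); R=Rt.from_euler('xyz',o['ee_rot']).as_matrix(); p=o['tool_pos']+R@[0,h,dz]
    return p[0],p[1],np.arctan2(R[1,0],R[0,0])-np.pi/2+np.radians(dyaw),p[2]
E
python3 - <<'E'
from h import *
p=inhand(0); print(p)
s=snap('wrist'); z=zoomv(s,30,150,600,380,1.3); plate(z,*p); cv2.imwrite('pics/p_w.png',z['color'])
s=snap('side'); z=zoomv(s,105,165,305,395,3.); plate(z,*p); carrier(z,.637,.2065,np.radians(4.6)); cv2.imwrite('pics/p_s.png',z['color'])
s=snap('top'); z=zoomv(s,130,130,330,240,4.); plate(z,*p); carrier(z,.637,.2065,np.radians(4.6));cv2.imwrite('pics/p_t.png',z['color'])
E
```

```text
(np.float64(0.6360972615103041), np.float64(0.20349726001815316), np.float64(0.07744411063386614), np.float64(0.1669463829937286))
```

View pics/p_w.png

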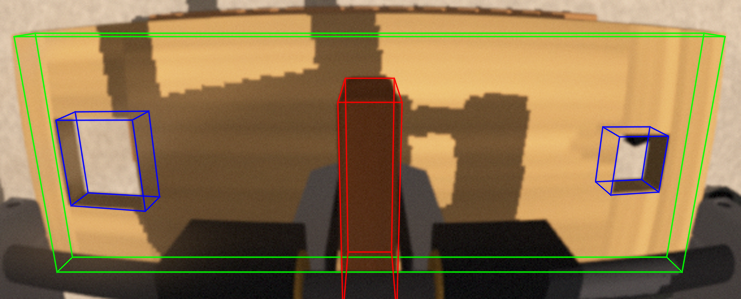

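View pics/p_s.png

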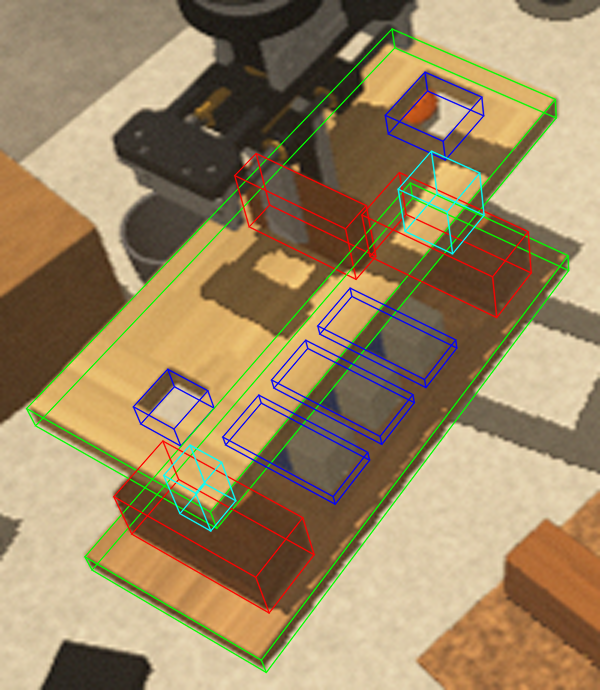

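View pics/p_t.png

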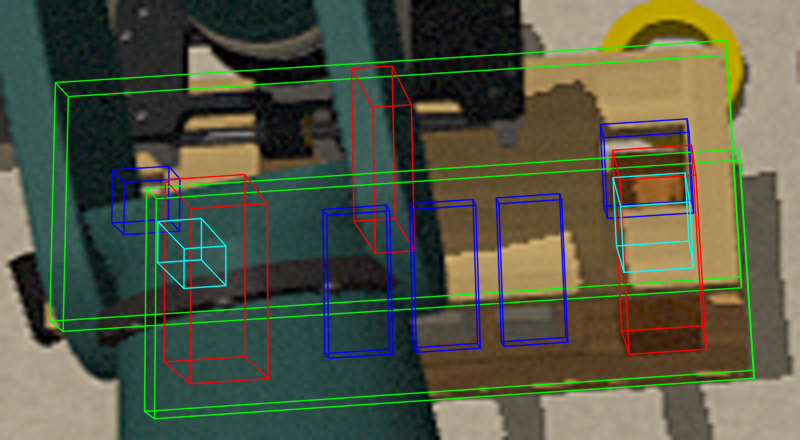

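```bash
python3 -m creep '[[3,10,-1.5,0,0,0,255],[3,23,-1.5,0,0,0,255],[3,23,-1.5,0,0,0,255],[3,23,-1.5,0,0,0,255]]'; python3 - <<'E'
from h import *
go(.637,.2065,.175,np.radians(94.6))
p=inhand(0); print(np.round(p,4))
C=(.637,.2065,np.radians(4.6))
def posts(z):
    wire(z,box(.04,.04,.066,.112,0,-.13),*C,col=(255,255,0)); wire(z,box(.024,.024,.066,.112,0,.13),*C,col=(255,255,0))
s=snap('wrist'); z=zoomv(s,40,160,590,330,1.4); cv2.imwrite('pics/q_w.png',z['color'])
s=snap('side'); z=zoomv(s,105,165,305,395,3.);  cv2.imwrite('pics/q_s.png',z['color'])
s=snap('top'); z=zoomv(s,130,130,330,240,4.); cv2.imwrite('pics/q_t.png',z['color'])
for c in('top','side'):
  for n in('lock_hole','guide_hole','lock_post'): print(c,n,lm(n,c,3))
E
```

```text
time: 29.9
tool_pos: [0.6373, 0.2066, 0.1765]
ee_rot: [-1.57, 0.0, 1.648]
wrist_force: [-0.2, 0.6, -3.6]
width: 0.0196
shift [-0.   1.5  0.3] rotvec [-0.04 -0.16 -0.01] yaw now 94.44 j [ 0.23  0.36  1.1  -0.    1.68 -1.42]
[0.6372 0.2066 0.0774 0.1435]
top lock_hole [(0.66, [0.6449, 0.0754, 0.148])]
top guide_hole [(0.56, [0.627, 0.3326, 0.1424]), (0.43, [0.7683, -0.2158, -0.0002])]
top lock_post [(0.76, [0.65, 0.0765, 0.0856])]
side lock_hole []
side guide_hole [(0.61, [0.6241, 0.3374, 0.1435])]
side lock_post [(0.78, [0.6485, 0.0744, 0.0851])]
```

View pics/q_w.png

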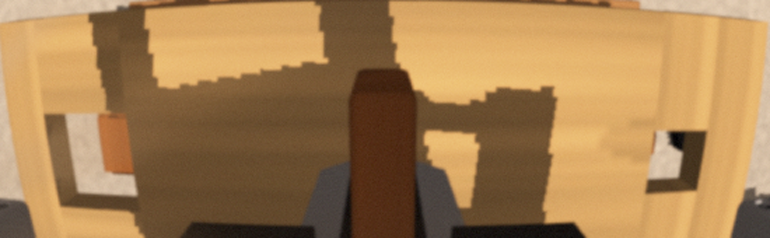

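View pics/q_s.png

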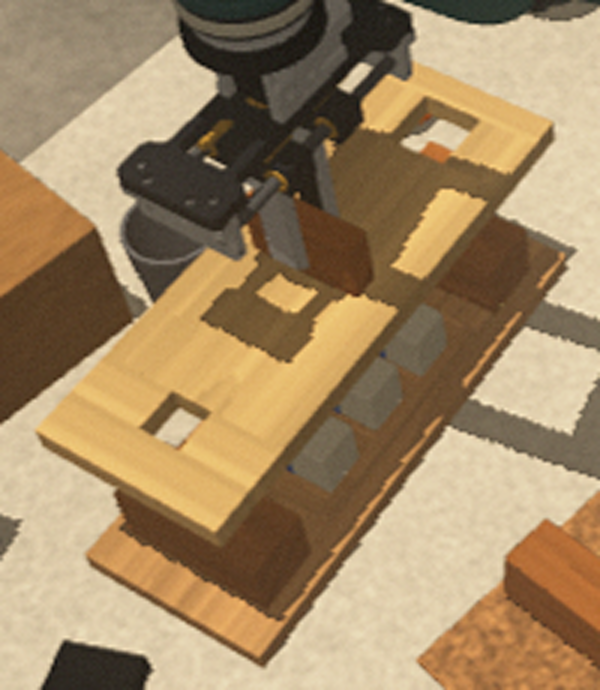

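View pics/q_t.png

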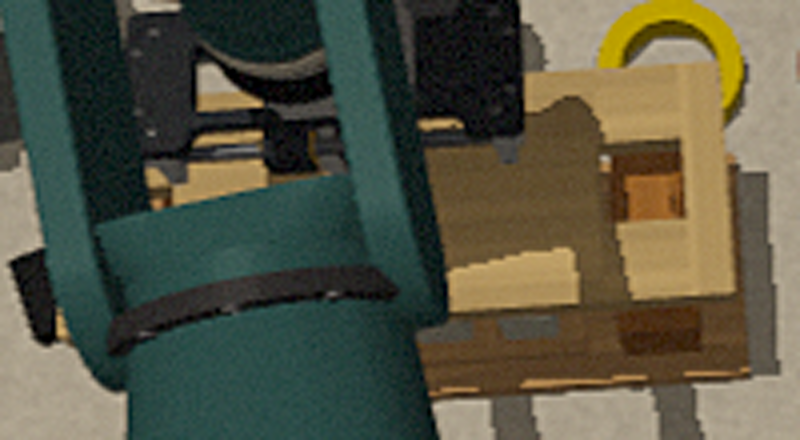

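```bash
python3 - <<'E'
from h import *
s=snap('wrist','w22'); z=zoomv(s,60,200,180,340,5); cv2.imwrite('pics/r1.png',z['color']); z=zoomv(s,480,200,600,340,5); cv2.imwrite('pics/r2.png',z['color'])
print(unproj(s,[(111.5,262),(111.5,242),(111.5,283)],.13))
s=snap('top'); z=zoomv(s,270,140,330,200,10); cv2.imwrite('pics/r3.png',z['color'])
E
```

```text
[[0.6488 0.063  0.13  ]
 [0.634  0.0642 0.13  ]
 [0.6649 0.0614 0.13  ]]
```

View pics/r1.png

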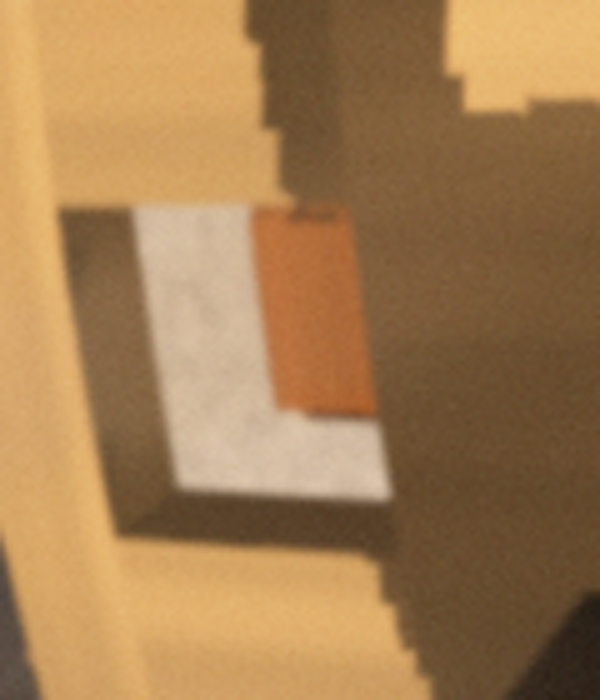

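View pics/r2.png

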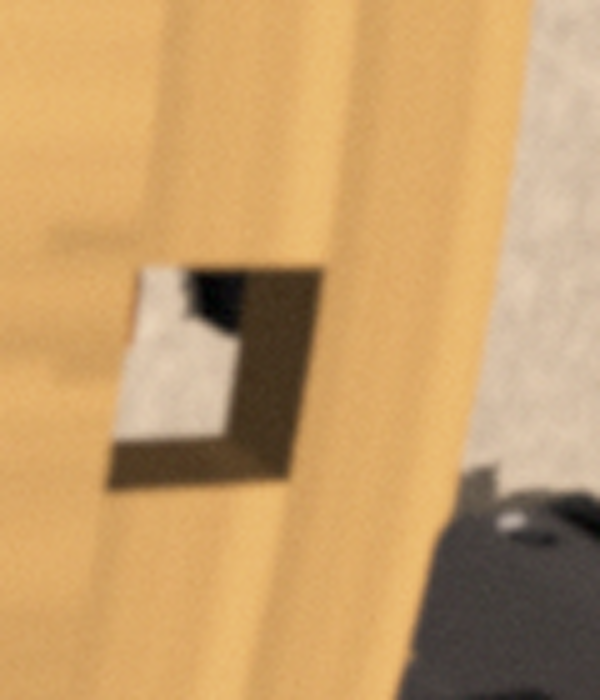

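View pics/r3.png

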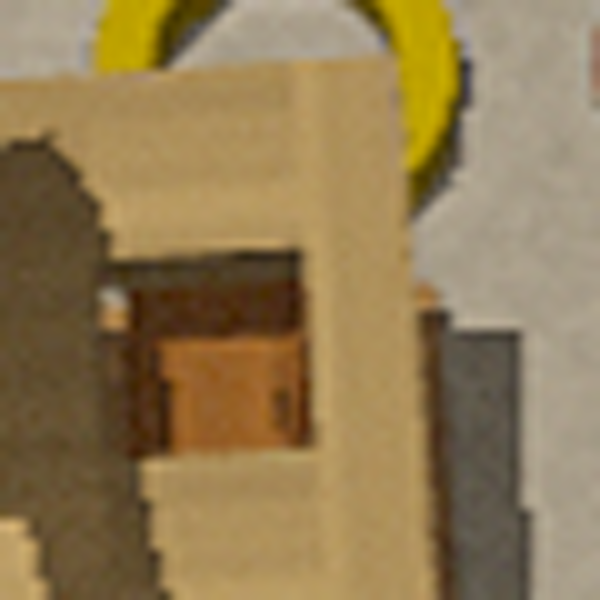

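```bash
python3 - <<'E'
from h import *
s=snap('wrist'); p=inhand(0); print(np.round(p,4)); c,sn=np.cos(p[2]),np.sin(p[2])
f=lambda uv,z:(unproj(s,[((u)/5+60-.4,v/5+200-.4) for u,v in uv],z)-[p[0],p[1],0])@np.array([[c,-sn,0],[sn,c,0],[0,0,1]])*1e3
print('hole under -y edge',f([(135,208),(155,340),(178,487)],p[3]))
print('hole under +x edge',f([(178,487),(390,498)],p[3]))
print('hole top -y edge',f([(62,208),(118,535)],p[3]+.018)); print('hole top +x',f([(118,535),(390,550)],p[3]+.018))
print('hole top -x',f([(62,208),(350,205)],p[3]+.018))
print('post -y',f([(252,210),(264,310),(276,405)],.13)); print('post +x',f([(280,408),(375,416)],.13))
g=lambda uv,z:(unproj(s,[((u)/5+480-.4,v/5+200-.4) for u,v in uv],z)-[p[0],p[1],0])@np.array([[c,-sn,0],[sn,c,0],[0,0,1]])*1e3
print('guide under +y',g([(245,275),(225,438)],p[3]),'top',g([(322,268),(288,478)],p[3]+.018),'post',g([(135,300),(130,340)],.13))
E
```

```text
[0.6374 0.2066 0.0774 0.144 ]
hole under -y edge [[ -18.5551 -153.8479  143.9815]
 [   0.1705 -153.7561  143.9815]
 [  21.9898 -154.2958  143.9815]]
hole under +x edge [[  21.9898 -154.2958  143.9815]
 [  21.7668 -118.7379  143.9815]]
hole top -y edge [[ -23.0023 -152.9701  161.9815]
 [  21.7372 -153.2529  161.9815]]
hole top +x [[  21.7372 -153.2529  161.9815]
 [  21.0626 -110.0134  161.9815]]
hole top -x [[ -23.0023 -152.9701  161.9815]
 [ -23.238  -108.6686  161.9815]]
post -y [[ -14.7799 -142.9363  130.    ]
 [  -0.1388 -143.1627  130.    ]
 [  14.1968 -143.586   130.    ]]
post +x [[  14.6347 -142.9641  130.    ]
 [  15.2914 -126.8736  130.    ]]
guide under +y [[ -9.1939 144.6673 143.9815]
 [ 14.2552 145.6959 143.9815]] top [[-15.1719 144.632  161.9815]
 [ 13.1538 144.9583 161.9815]] post [[ -1.696  135.4638 130.    ]
 [  4.2073 135.5615 130.    ]]
```

```bash
python3 - <<'E'
from h import *
C=(.637,.2065,np.radians(4.6))
for n,(u0,v0,u1,v1) in dict(top=(275,160,325,225),side=(215,205,290,275)).items():
    s=snap(n); s['color']=cv2.imread(f'pics/{n}0.png'); z=zoomv(s,u0,v0,u1,v1,9)
    for h,zz in((.04,.112),(.028,.13)):
        P=proj(z,place(box(h,h,zz,zz,0,-.13),*C))[:4]; cv2.polylines(z['color'],[P.astype(np.int32)],1,(255,255,0),1)
    cv2.imwrite(f'pics/x_{n}.png',z['color'])
E
```

```text
(no output)
```

View pics/x_top.png

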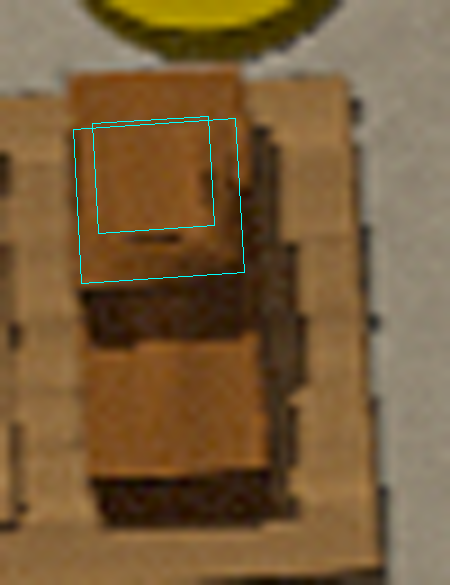

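View pics/x_side.png

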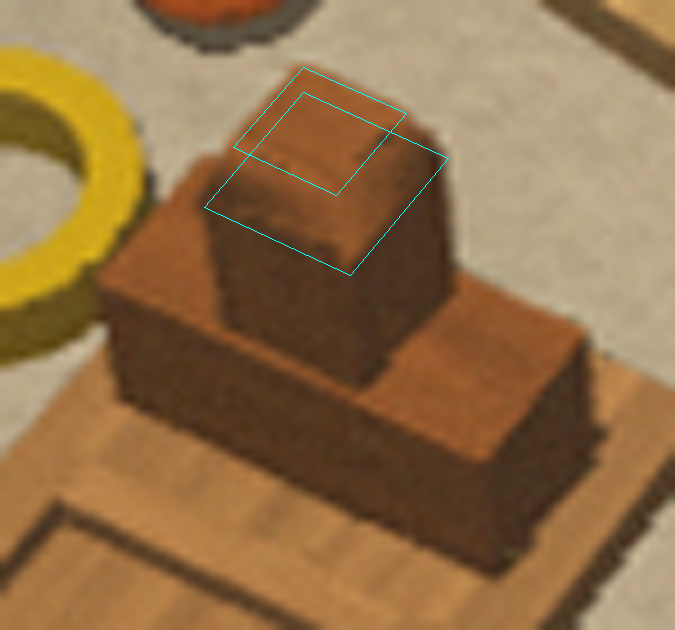

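```bash
python3 -m creep '[[0.5,8,-1,0,0,0,255],[0.5,16,-1,0,0,0,255],[0.5,24,-1,0,0,0,255],[0.5,24,-1,0,0,0,255]]'; python3 - <<'E'
from h import *
o=robot.get_obs();print(o['wrist_force'],o['wrist_torque'],o['tool_pos'])
s=snap('wrist'); z=zoomv(s,30,200,190,340,4); cv2.imwrite('pics/r4.png',z['color']); z=zoomv(s,480,200,620,340,4); cv2.imwrite('pics/r5.png',z['color'])
s=snap('top'); z=zoomv(s,270,140,330,200,10); cv2.imwrite('pics/r6.png',z['color'])
E
```

```text
time: 31.1
tool_pos: [0.6375, 0.207, 0.1511]
ee_rot: [-1.568, 0.001, 1.648]
wrist_force: [0.7, 0.6, -4.3]
width: 0.0195
[ 0.7292  0.5531 -4.3211] [ 0.0604 -0.1028  0.051 ] [0.6375 0.207  0.1511]
```

View pics/r4.png

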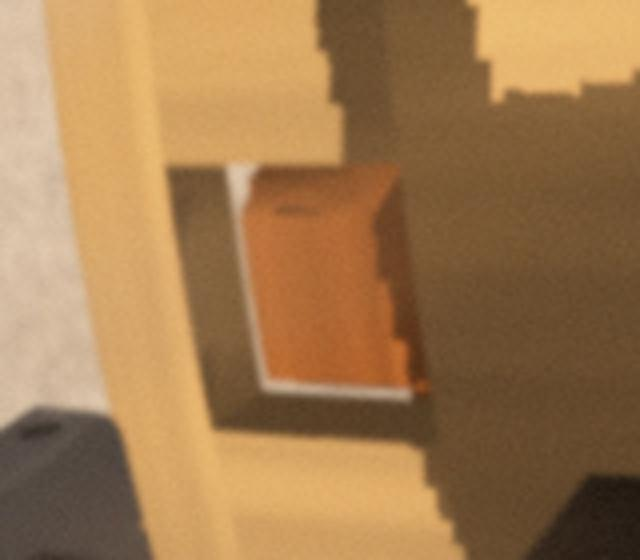

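View pics/r5.png

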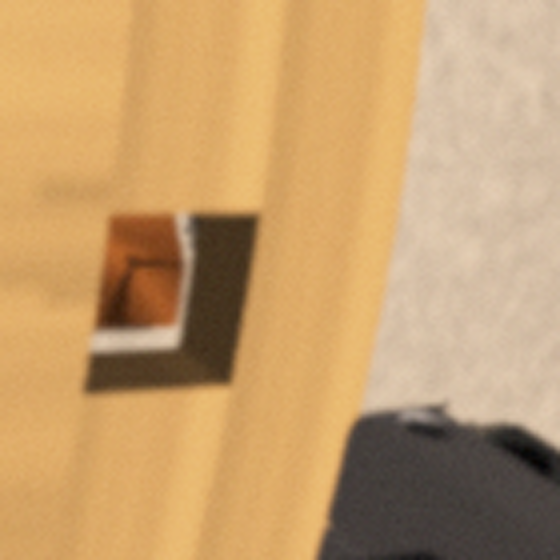

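View pics/r6.png

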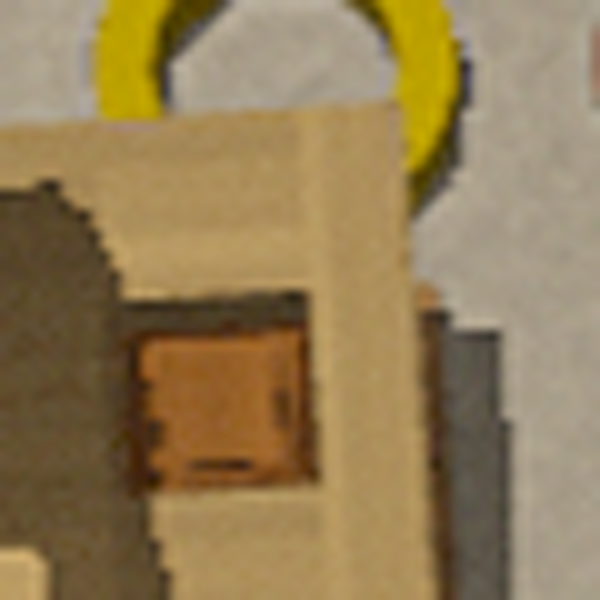

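```bash
python3 -m creep '[[0,4,0,0,0,0,255],[0,8,0,0,0,0,255],[0,12,0,0,0,0,255],[0,12,0,0,0,0,255]]'; python3 - <<'E'
from h import *
o=robot.get_obs();print(o['wrist_force'],o['wrist_torque'],o['tool_pos'])
s=snap('wrist'); z=zoomv(s,30,200,190,340,4); cv2.imwrite('pics/r4.png',z['color']); z2=zoomv(s,480,200,620,340,4); cv2.imwrite('pics/r7.png',np.hstack([z['color'],z2['color']])[:, :800])
E
```

```text
time: 31.7
tool_pos: [0.6382, 0.2071, 0.1403]
ee_rot: [-1.57, 0.0, 1.648]
wrist_force: [1.0, -0.3, -4.5]
width: 0.0197
[ 0.9661 -0.2769 -4.5173] [ 0.1235 -0.2421  0.0599] [0.6382 0.2071 0.1403]
```

View pics/r7.png

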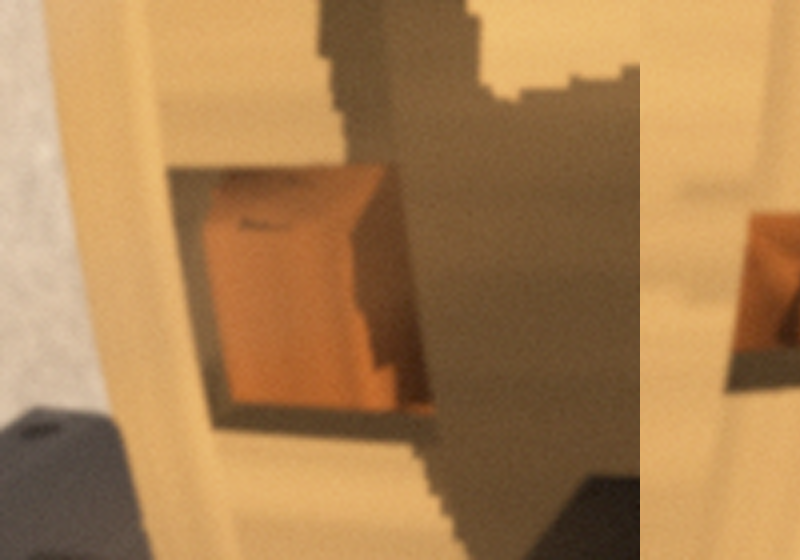

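```bash
python3 -m creep '[[0,5,0,0,0,0,255],[0,10,0,0,0,0,255],[0,15,0,0,0,0,255],[0,20,0,0,0,0,255],[0,20,0,0,0,0,255]]'; python3 - <<'E'
from h import *
o=robot.get_obs();print(o['wrist_force'],o['wrist_torque'],o['tool_pos'])
E
```

```text
time: 32.38
tool_pos: [0.6379, 0.2071, 0.12]
ee_rot: [-1.569, 0.0, 1.648]
wrist_force: [-0.3, 0.4, -4.0]
width: 0.0196
[-0.2974  0.3683 -4.0316] [ 0.0224 -0.149   0.0329] [0.6379 0.2071 0.12  ]
```

```bash
python3 -m creep '[[0,5,0,0,0,0,255],[0,10,0,0,0,0,255],[0,15,0,0,0,0,255],[0,18,0,0,0,0,255],[0,18,0,0,0,0,255]]'; python3 -m creep '[[0,1.5,0,0,0,0,255],[0,2.5,0,0,0,0,255],[0,3.5,0,0,0,0,255],[0,3.5,0,0,0,0,255]]';python3 - <<'E'
from h import *
o=robot.get_obs();print(o['wrist_force'],o['wrist_torque'],o['tool_pos'])
E
```

```text
time: 33.0
tool_pos: [0.6381, 0.2071, 0.1024]
ee_rot: [-1.57, 0.0, 1.648]
wrist_force: [-0.7, -0.8, -4.3]
width: 0.02
time: 33.5
tool_pos: [0.6383, 0.2072, 0.0993]
ee_rot: [-1.571, 0.0, 1.648]
wrist_force: [-0.2, 0.3, -3.9]
width: 0.02
[-0.247   0.2569 -3.9124] [ 0.0302 -0.1089  0.0276] [0.6383 0.2072 0.0993]
```

```bash
python3 -m creep '[[0,0.5,0,0,0,0,255],[0,1,0,0,0,0,255],[0,1.5,0,0,0,0,255],[0,1.5,0,0,0,0,255]]'; python3 - <<'E'
from h import *
o=robot.get_obs();print(o['wrist_force'],o['wrist_torque'],o['tool_pos'])
s=snap('side'); z=zoomv(s,105,165,305,395,3.);  cv2.imwrite('pics/s30.png',z['color'])
E
```

```text
time: 34.0
tool_pos: [0.6384, 0.2072, 0.0984]
ee_rot: [-1.571, 0.0, 1.648]
wrist_force: [-1.0, -0.1, -2.5]
width: 0.0194
[-0.9718 -0.064  -2.4958] [-0.0847  0.0006 -0.0102] [0.6384 0.2072 0.0984]
```

View pics/s30.png

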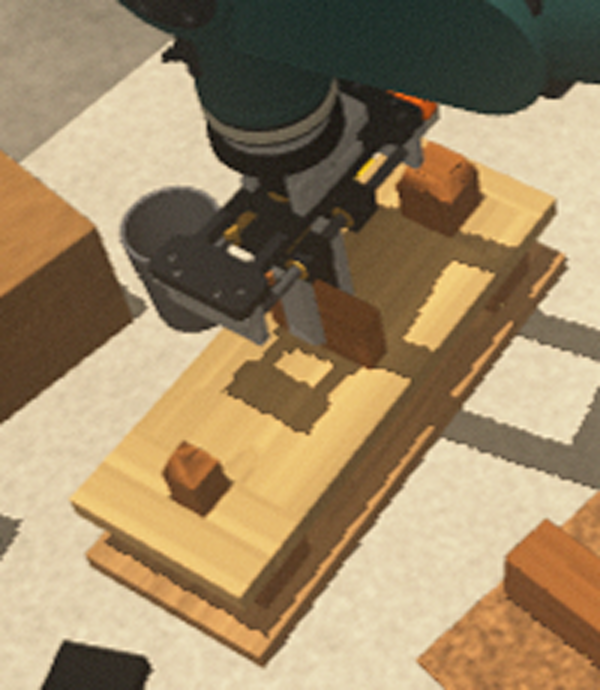

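Contact is beginning, so I'll press down a touch more until the load is fully on the shoulders, then release.

```bash
python3 -m creep '[[0,0.5,0,0,0,0,255],[0,1,0,0,0,0,255],[0,1,0,0,0,0,255]]'; python3 - <<'E'
from h import *
o=robot.get_obs();print(o['wrist_force'],o['wrist_torque'],o['tool_pos'])
E
```

```text
time: 34.42
tool_pos: [0.6385, 0.2072, 0.0984]
ee_rot: [-1.572, -0.0, 1.648]
wrist_force: [-3.7, -1.4, 5.2]
width: 0.0199
[-3.6988 -1.3796  5.1685] [-0.2072  0.6397 -0.0272] [0.6385 0.2072 0.0984]
```

```bash
python3 -m creep '[[0,-0.5,0,0,0,0,120],[0,-0.5,0,0,0,0,92],[0,-0.5,0,0,0,0,92],[0,-30,0,0,0,0,92],[0,-80,0,0,0,0,92]]'; python3 -m creep '[[0,-60,0,0,0,0,92],[0,-90,0,0,0,0,92]]'; python3 - <<'E'
from h import *
p=(.638,.207,np.radians(4.5),.066)
s=snap('wrist','w31'); 
s=snap('side'); z=zoomv(s,105,165,305,395,3.);  plate(z,*p); cv2.imwrite('pics/s31.png',z['color'])
for n in('lock_hole','guide_hole','plate','lock_post'): print(n,lm(n,'side',2))
for n in('mallet','wedge','wedge_tip'): print(n,lm(n,'side',2))
E
```

```text
time: 35.05
tool_pos: [0.637, 0.2069, 0.1743]
ee_rot: [-1.565, 0.001, 1.648]
wrist_force: [0.9, 0.5, 1.4]
width: 0.0599
time: 35.3
tool_pos: [0.6394, 0.2074, 0.2717]
ee_rot: [-1.578, -0.001, 1.648]
wrist_force: [0.1, 0.2, -0.2]
width: 0.0603
lock_hole [(0.62, [0.6437, 0.0753, 0.0664])]
guide_hole [(0.73, [0.6252, 0.3373, 0.0659])]
plate [(0.71, [0.636, 0.2081, 0.066])]
lock_post [(0.67, [0.648, 0.076, 0.0839])]
mallet [(0.97, [0.4139, 0.2465, 0.006]), (0.81, [0.2393, 0.2733, 0.0009])]
wedge [(0.72, [0.4506, 0.4465, -0.0041])]
wedge_tip [(0.64, [0.5173, 0.4439, -0.0008]), (0.55, [0.4117, 0.2378, -0.0026])]
```

View pics/s31.png

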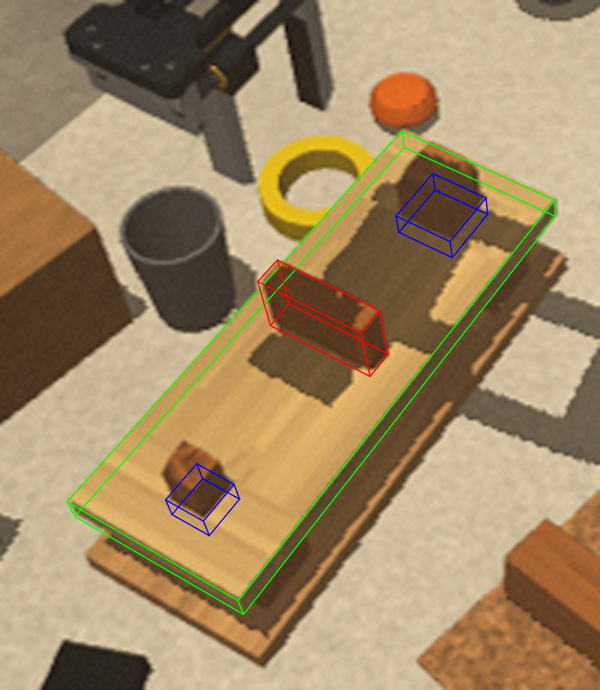

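View pics/w31.png

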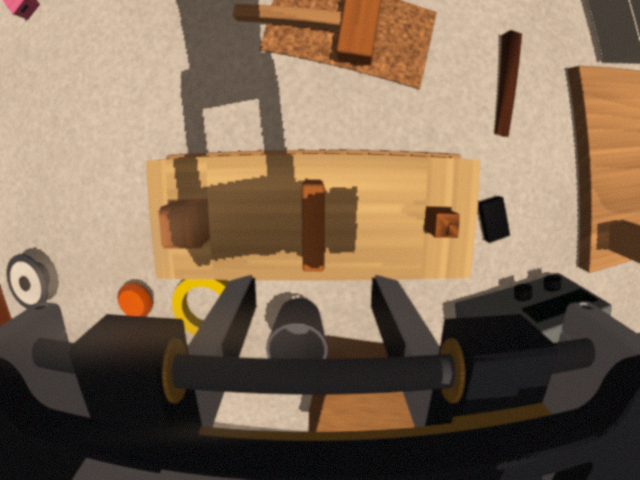

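```bash
python3 - <<'E'
from h import *
p=(.638,.207,np.radians(4.5),.066)
s=snap('side'); a=zoomv(s,125,300,205,390,5); b=zoomv(s,125,300,205,390,5); plate(b,*p); carrier(b,.637,.2065,np.radians(4.6)); cv2.imwrite('pics/s32.png',np.hstack([a['color'],b['color']]))
a=zoomv(s,215,205,295,270,5); b=zoomv(s,215,205,295,270,5); plate(b,*p);carrier(b,.637,.2065,np.radians(4.6)); cv2.imwrite('pics/s33.png',np.hstack([a['color'],b['color']]))
E
```

```text
(no output)
```

View pics/s32.png

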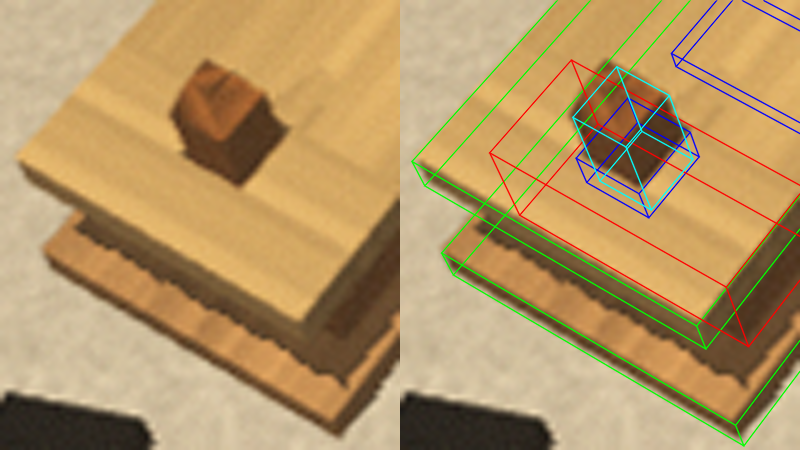

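View pics/s33.png

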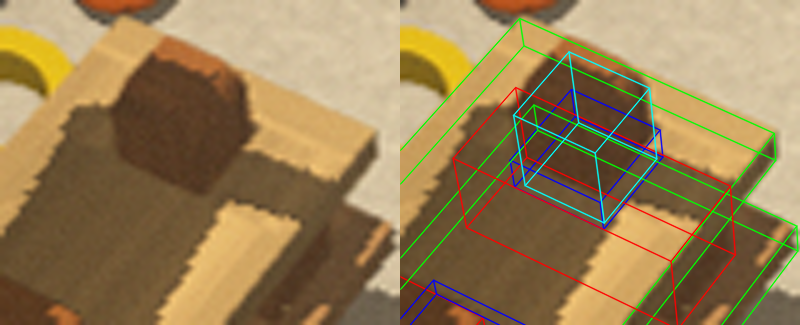

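```bash
python3 - <<'E'
from h import *
go(.409,.449,.22,np.radians(86))
E
```

```text
shift [258.9  45.3 209.3] rotvec [-0.2   8.44 -0.05] yaw now 94.44 j [ 0.23  0.37  0.92 -0.    1.86 -1.42]
```

```bash
python3 -m creep '[[40,0,35,0,0,0,92],[90,0,70,0,2,0,92],[140,10,105,0,4,0,92],[180,30,145,0,6,0,92],[210,40,170,0,8,0,92]]'; python3 - <<'E'
from h import *
s=snap('wrist','w34'); print(lm('wedge','wrist'),lm('wedge_tip','wrist'))
go(.409,.449,.1,np.radians(86))
E
```

```text
time: 36.42
tool_pos: [0.4499, 0.4046, 0.2251]
ee_rot: [-1.569, 0.002, 1.509]
wrist_force: [0.9, 0.8, 1.1]
width: 0.0598
[(0.88, [0.449, 0.4421, 0.0005])] [(0.71, [0.4503, 0.4425, -0.0007]), (0.63, [0.5232, 0.4399, -0.0041])]
shift [ 42.5 125.6  44.2] rotvec [-0.09  0.64 -0.11] yaw now 86.64 j [ 0.64  0.21  1.19 -0.    1.74 -0.87]
```

View pics/w34.png

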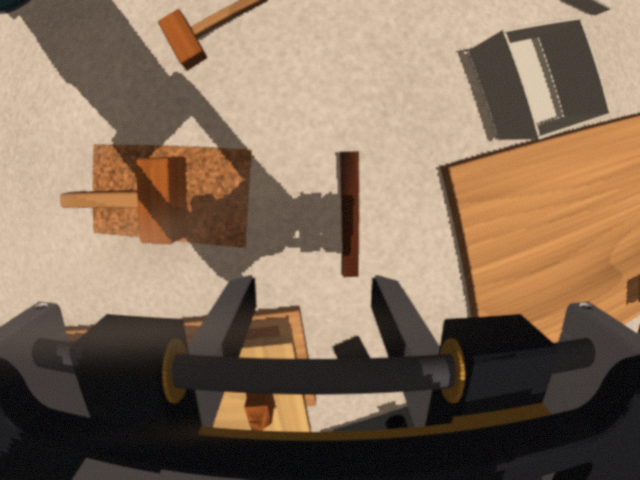

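```bash
python3 - <<'E'
from h import *
s=snap('wrist'); z=zoomv(s,310,135,390,290,4); cv2.imwrite('pics/w35.png',z['color'])
print(unproj(s,[(440,168),(470,315)],0.),unproj(s,[(440,168),(470,315)],.06))
E
```

```text
[[0.4028 0.5493 0.    ]
 [0.5879 0.5961 0.    ]] [[0.3995 0.5285 0.06  ]
 [0.5573 0.5684 0.06  ]]
```

View pics/w35.png

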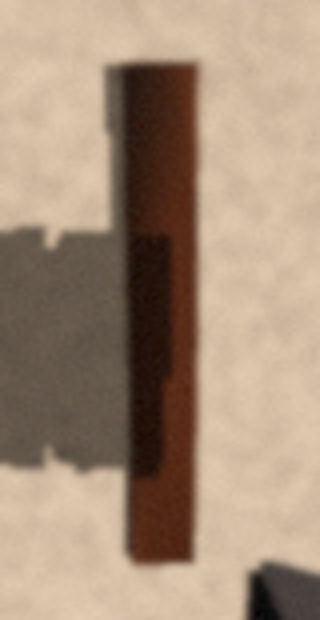

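```bash
python3 - <<'E'
from h import *
s=snap('wrist'); t=snap('top','t35')
for z in(0,.03,.06,.09): print(z,unproj(s,[(440,168)],z)[0],unproj(t,[(88,298)],z)[0], unproj(t,[(74,178)],z)[0])
f=lambda u,v,z:unproj(s,[(310+u/4-.4,135+v/4-.4)],z)[0]
a=f(124,65,.026);b=f(197,65,.026);c=f(131,560,.008);d=f(192,560,.008);print(a,b,c,d)
t_=(a+b)/2;p=(c+d)/2;print('tail',t_,'tip',p,'yaw',np.degrees(np.arctan2(p[1]-t_[1],p[0]-t_[0])),'len',np.linalg.norm((p-t_)[:2]))
E
```

```text
0 [0.4049 0.549  0.    ] [0.3981 0.5535 0.    ] [0.6931 0.6255 0.    ]
0.03 [0.4032 0.5386 0.03  ] [0.3949 0.5383 0.03  ] [0.6819 0.6083 0.03  ]
0.06 [0.4014 0.5282 0.06  ] [0.3918 0.5231 0.06  ] [0.6708 0.5912 0.06  ]
0.09 [0.3997 0.5177 0.09  ] [0.3886 0.5079 0.09  ] [0.6597 0.574  0.09  ]
[0.3824 0.4348 0.026 ] [0.3832 0.4535 0.026 ] [0.5204 0.4317 0.008 ] [0.5215 0.4491 0.008 ]
tail [0.3828 0.4441 0.026 ] tip [0.5209 0.4404 0.008 ] yaw -1.570704169753189 len 0.13820151294179664
```

View pics/t35.png

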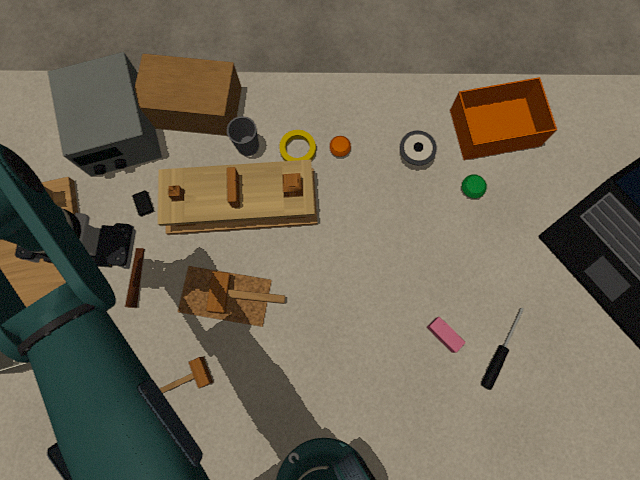

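```bash
python3 - <<'E'
from h import *
go(.411,.4433,.08,np.radians(87.8))
E
```

```text
shift [ 37.9 147.1  45.2] rotvec [ 0.05 -1.42 -0.01] yaw now 86.38 j [ 0.63  0.21  1.19 -0.    1.74 -0.87]
```

```bash
python3 -m creep '[[25,40,30,0,-1.4,0,110],[38,90,45,0,-1.4,0,110],[38,137,45,0,-1.4,0,110],[38,147,45,0,-1.4,0,110],[38,147,45,0,-1.4,0,110]]'; python3 - <<'E'
from h import *
s=snap('wrist','w36');
go(.411,.4433,.006,np.radians(87.8))
E
```

```text
time: 37.35
tool_pos: [0.4113, 0.4436, 0.0806]
ee_rot: [-1.571, -0.0, 1.531]
wrist_force: [-0.6, 0.8, 0.4]
width: 0.0539
shift [-1.3 76.1  1.1] rotvec [ 0.14 -0.05  0.12] yaw now 87.75 j [ 0.73  0.26  1.42 -0.    1.46 -0.8 ]
```

View pics/w36.png

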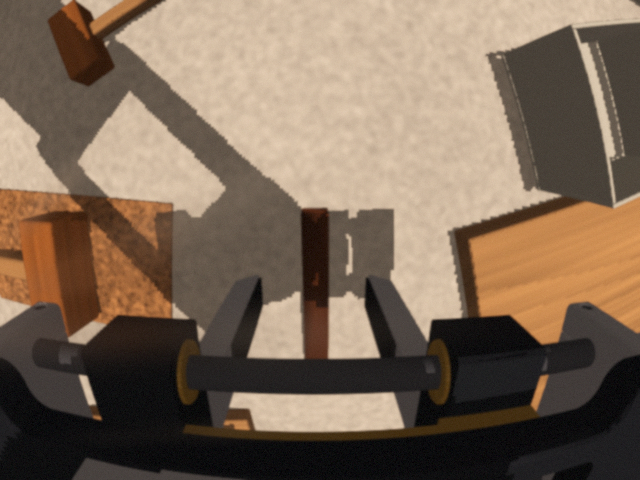

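```bash
python3 -m creep '[[0,40,0,0,0,0,110],[0,68,0,0,0,0,110],[0,75,0,0,0,0,110],[0,75,0,0,0,0,110],[0,75,0,0,0,0,110]]'; python3 - <<'E'
from h import *
s=snap('wrist','w37');o=robot.get_obs(); R=Rt.from_euler('xyz',o['ee_rot']).as_matrix()
print(o['tool_pos']); 
for z in (.024,): print((unproj(s,[(315,v) for v in range(212,250,6)],.026)-o['tool_pos'])@R)
E
```

```text
time: 38.02
tool_pos: [0.4115, 0.4453, 0.0074]
ee_rot: [-1.574, -0.003, 1.533]
wrist_force: [-0.4, -0.3, -0.4]
width: 0.0534
[0.4113 0.4451 0.0072]
[[ 0.0006 -0.0189  0.0441]
 [ 0.0006 -0.0189  0.0414]
 [ 0.0006 -0.0189  0.0387]
 [ 0.0006 -0.0189  0.036 ]
 [ 0.0006 -0.0189  0.0332]
 [ 0.0006 -0.0189  0.0305]
 [ 0.0006 -0.0189  0.0277]]
```

View pics/w37.png

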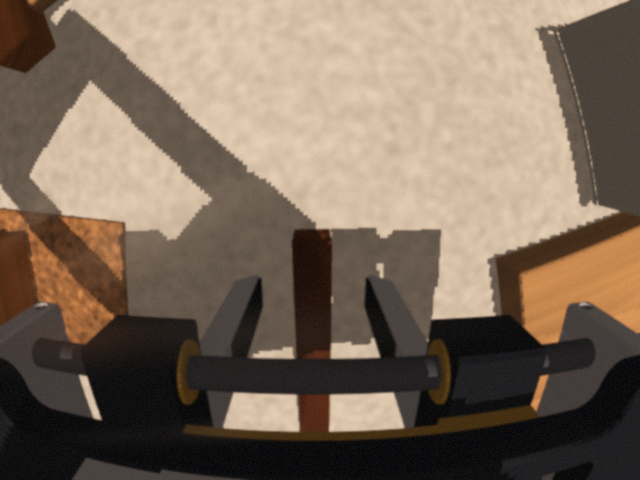

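```bash
python3 - <<'E'
from h import *
s=snap('wrist');z=zoomv(s,270,210,360,330,5);z['color']=cv2.convertScaleAbs(z['color'],alpha=2); cv2.imwrite('pics/w38.png',z['color'])
o=robot.get_obs(); R=Rt.from_euler('xyz',o['ee_rot']).as_matrix()
print((unproj(s,[(313,v) for v in (229,230,231)],0)-o['tool_pos'])@R)
E
```

```text
[[-0.0003  0.0068  0.0309]
 [-0.0003  0.0068  0.0303]
 [-0.0003  0.0068  0.0298]]
```

View pics/w38.png

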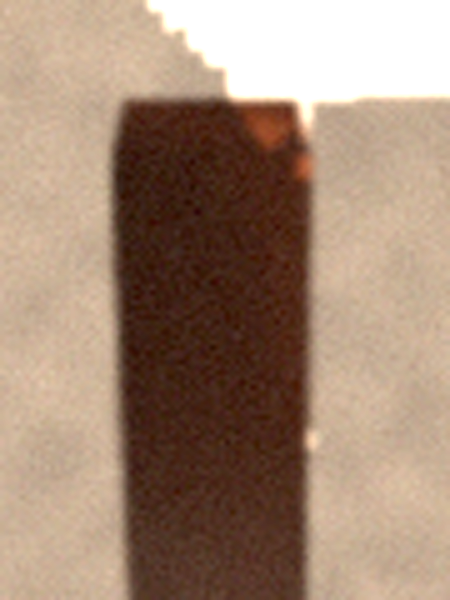

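```bash
python3 -m creep '[[0,1,0,0,0,0,255],[0,1,0,0,0,0,255],[0,1,0,0,0,0,255],[0,1,0,0,0,0,255],[0,1,0,0,0,0,255]]'; python3 -m creep '[[0,-20,0,0,0,0,255],[0,-70,0,0,0,0,255],[0,-130,0,0,0,0,255],[0,-170,0,0,0,0,255]]'; python3 - <<'E'
from h import *
s=snap('wrist');z=zoomv(s,230,150,400,450,2);z['color']=cv2.convertScaleAbs(z['color'],alpha=2); cv2.imwrite('pics/w39.png',z['color'])
C=(.637,.2065,np.radians(4.6))
L=place(np.array([[-.115-.02,-.13,0]]),*C)[0]; print(L)
go(L[0],L[1],.19,np.radians(94.6))
E
```

```text
time: 38.75
tool_pos: [0.41, 0.4441, 0.0039]
ee_rot: [-1.571, 0.0, 1.533]
wrist_force: [-0.1, -0.7, -0.2]
width: 0.0178
time: 39.25
tool_pos: [0.4106, 0.4447, 0.1774]
ee_rot: [-1.574, -0.003, 1.533]
wrist_force: [0.2, -0.4, -0.3]
width: 0.018
[0.5129 0.0661 0.    ]
shift [-376.1   -8.8 -114.8] rotvec [ 0.59 -6.76  0.5 ] yaw now 87.84 j [ 0.73  0.21  1.27 -0.    1.64 -0.8 ]
```

View pics/w39.png

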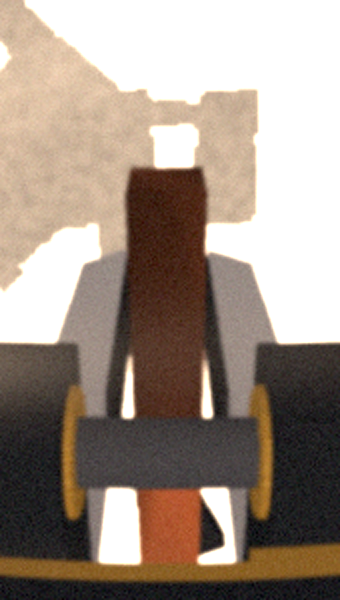

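```bash
python3 -m creep '[[-55,-8,-10,0,0,0,255],[-110,-8,-25,0,0,0,255],[-165,-8,-45,0,-2,0,255],[-220,-8,-65,0,-4,0,255],[-275,-8,-85,0,-6.8,0,255]]'; python3 - <<'E'
from h import *
go(.5129,.0661,.14,np.radians(94.6))
E
```

```text
time: 39.92
tool_pos: [0.4847, 0.1643, 0.1815]
ee_rot: [-1.571, 0.0, 1.654]
wrist_force: [1.0, 0.1, -0.1]
width: 0.0177
shift [-100.2   41.5  -20. ] rotvec [-0.    0.14 -0.01] yaw now 94.74 j [ 0.22  0.01  1.5  -0.    1.63 -1.44]
```

```bash
python3 -m creep '[[-50,0,0,0,0,0,255],[-100,0,-5,0,0,0,255],[-100,30,-5,0,0,0,255],[-100,60,-5,0,0,0,255],[-100,60,-5,0,0,0,255]]'; python3 - <<'E'
from h import *
go(.498,.0649,.092,np.radians(94.6))
for n in('wrist','side','top'):
    s=snap(n,f'{n}40'); print(n,lm('lock_post',n,2),lm('wedge_tip',n,2),lm('mallet',n,2))
s=snap('side');z=zoomv(s,200,190,340,300,5);cv2.imwrite('pics/s40.png',z['color'])
s=snap('top');z=zoomv(s,240,140,350,260,5);cv2.imwrite('pics/t40.png',z['color'])
E
```

```text
time: 40.55
tool_pos: [0.4954, 0.0666, 0.1188]
ee_rot: [-1.564, -0.0, 1.651]
wrist_force: [0.3, 0.4, 0.3]
width: 0.0176
shift [-1.9 26.7 -2.7] rotvec [-0.39  0.01  0.02] yaw now 94.61 j [ 0.02  0.01  1.62 -0.    1.51 -1.63]
wrist [] [(0.65, [0.6085, 0.0712, 0.1135]), (0.48, [0.4099, 0.233, 0.0009])] [(0.95, [0.4137, 0.2467, 0.0101])]
side [(0.55, [0.6493, 0.0736, 0.0822]), (0.31, [0.609, 0.0784, 0.1202])] [(0.64, [0.6076, 0.078, 0.1205])] [(0.64, [0.2415, 0.2736, 0.0024]), (0.61, [0.4142, 0.2447, 0.0052])]
top [] [] [(0.8, [0.2377, 0.274, 0.001]), (0.69, [0.413, 0.2469, 0.0058])]
```

View pics/s40.png

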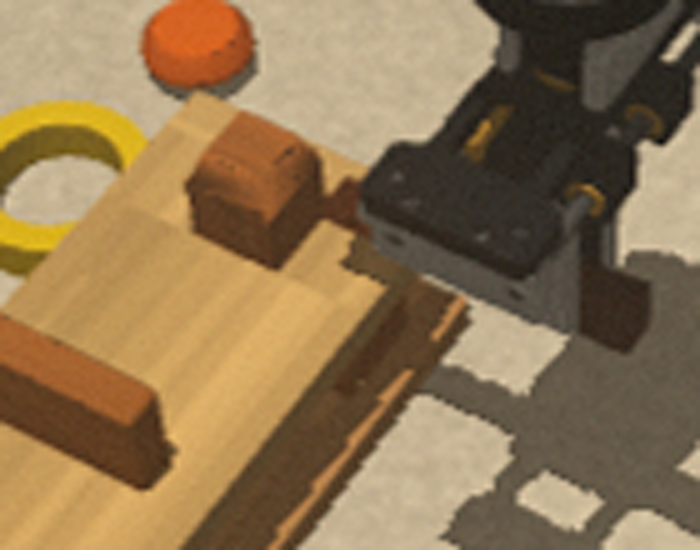

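View pics/t40.png

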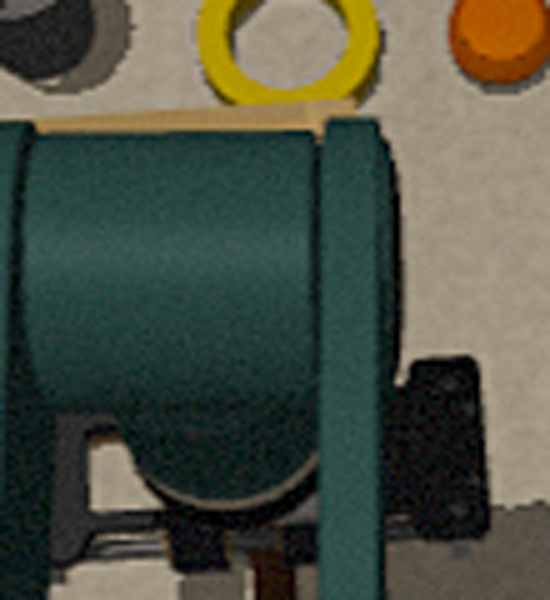

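View pics/wrist40.png

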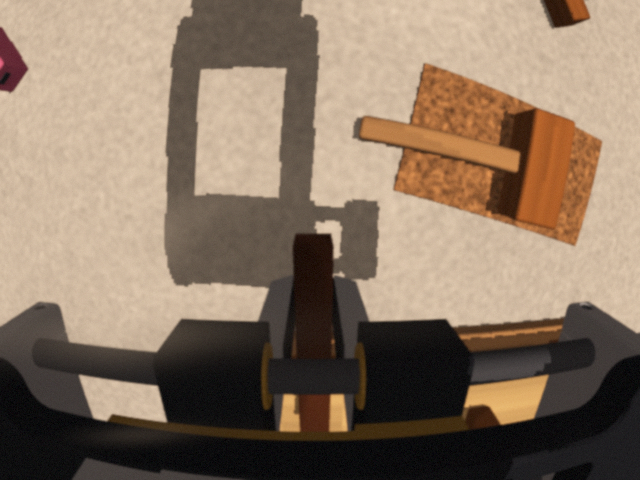

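```bash
python3 - <<'E'
from h import *
a=np.radians(4.6)
for d in(-.150,-.1,-.0805): print(d); go(.648+d*np.cos(a),.0765+d*np.sin(a),.090,np.pi/2+a)
E
```

```text
-0.15
shift [-2.5 32.  -0.6] rotvec [ 0.    0.04 -0.01] yaw now 94.64 j [ 0.02  0.01  1.62 -0.    1.51 -1.63]
-0.1
shift [ -2.5  32.  -50.6] rotvec [ 0.    0.04 -0.01] yaw now 94.64 j [ 0.02  0.01  1.62 -0.    1.51 -1.63]
-0.0805
shift [ -2.5  32.  -70.1] rotvec [ 0.    0.04 -0.01] yaw now 94.64 j [ 0.02  0.01  1.62 -0.    1.51 -1.63]
```

```bash
python3 -m creep '[[-2.5,20,0,0,0,0,255],[-2.5,32,0,0,0,0,255],[-2.5,32,0,0,0,0,255],[-2.5,32,0,0,0,0,255]]'; python3 - <<'E'
from h import *
a=np.radians(4.6); d=-.15
go(.648+d*np.cos(a),.0765+d*np.sin(a),.090,np.pi/2+a)
print(robot.get_obs()['wrist_force'])
s=snap('side');z=zoomv(s,200,190,340,300,5);cv2.imwrite('pics/s41.png',z['color'])
o=robot.get_obs();R=Rt.from_euler('xyz',o['ee_rot']).as_matrix()
# wedge tip predicted px
tip=o['tool_pos']+R@np.array([[0,.004,-.1095],[.009,.004,-.1095],[-.009,.004,-.1095],[.009,-.004,-.1095]]).T.T[0]
for q in([0,.004,-.1095],[.009,.004,-.1095],[-.009,.004,-.1095],[.009,-.004,-.1095],[-.009,-.004,-.1095]): print((proj(s,o['tool_pos']+R@np.array(q))[0]-[200,190])*5)
E
```

```text
time: 41.75
tool_pos: [0.498, 0.0644, 0.0904]
ee_rot: [-1.571, 0.0, 1.652]
wrist_force: [0.1, -0.8, -0.1]
width: 0.0179
shift [ 0.   0.4 -0.5] rotvec [ 0.02  0.04 -0.  ] yaw now 94.64 j [ 0.02  0.03  1.66 -0.    1.45 -1.64]
[ 0.1449 -0.7655 -0.0963]
[341.2605 250.3868]
[329.3532 265.1289]
[353.0606 235.7774]
[328.085  252.9506]
[351.9341 223.5482]
```

View pics/s41.png

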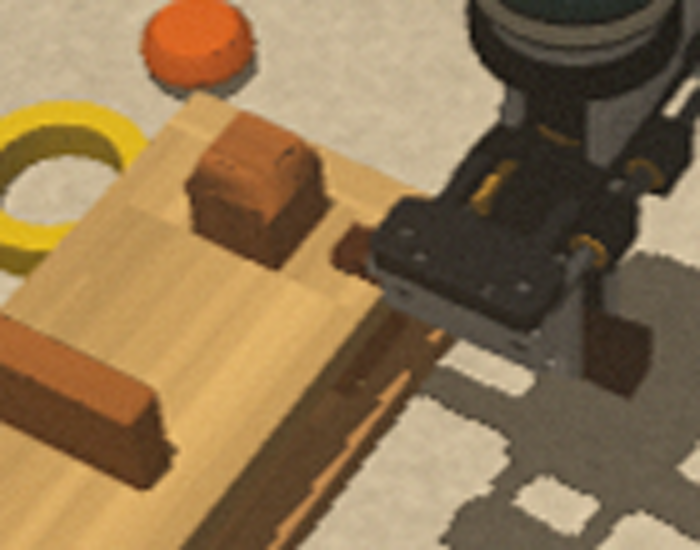

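```bash
python3 - <<'E'
from h import *
s=snap('side');z=zoomv(s,232,205,282,250,16);cv2.imwrite('pics/s42.png',z['color'])
o=robot.get_obs();R=Rt.from_euler('xyz',o['ee_rot']).as_matrix()
z2=zoomv(s,232,205,282,250,16)
a=np.radians(4.6)
for (x,y),c in(((.648,.0765),(255,255,0)),((.6474,.0769),(0,255,0))):
    wire(z2,box(.04,.04,.084,.112),x,y,a,0,c)
q=np.array([[sx,yy,zz] for zz in(-.1095,-.03) for sx,yy in((-.009,.004),(.009,.004),(.009,-.004-(0 if zz<-.1 else .009)),(-.009,-.004-(0 if zz<-.1 else .009)))])
P=proj(z2,o['tool_pos']+q@R.T).astype(int)
cv2.polylines(z2['color'],[P[:4]],1,(0,0,255),1)
cv2.imwrite('pics/s43.png',z2['color'])
E
```

```text
(no output)
```

View pics/s42.png

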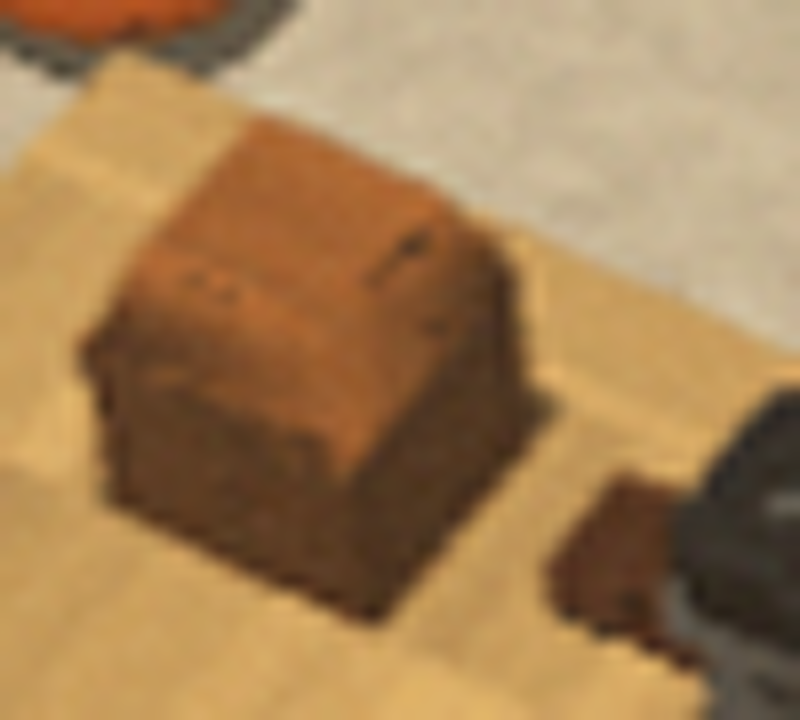

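View pics/s43.png

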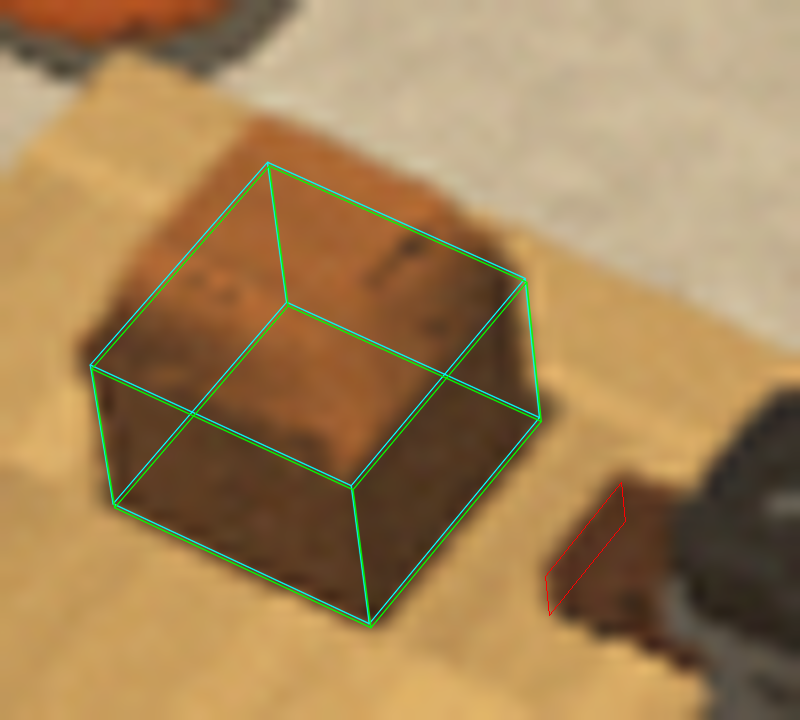

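```bash
python3 -m creep '[[0,0,-8,0,0,0,255],[0,0,-16,0,0,0,255],[0,0,-24,0,0,0,255],[0,0,-30,0,0,0,255],[0,0,-30,0,0,0,255]]'; python3 - <<'E'
from h import *
a=np.radians(4.6); d=-.0805
go(.648+d*np.cos(a),.0765+d*np.sin(a),.090,np.pi/2+a)
print(robot.get_obs()['wrist_force'])
E
```

```text
time: 42.48
tool_pos: [0.5282, 0.0668, 0.0898]
ee_rot: [-1.571, 0.0, 1.652]
wrist_force: [-0.2, -0.0, -1.5]
width: 0.018
shift [  0.   -0.2 -39.7] rotvec [-0.02  0.04 -0.  ] yaw now 94.64 j [ 0.02  0.1   1.59 -0.    1.45 -1.63]
[-0.2482 -0.0376 -1.4856]
```

```bash
python3 -m creep '[[0,0,-8,0,0,0,255],[0,0,-16,0,0,0,255],[0,0,-24,0,0,0,255],[0,0,-32,0,0,0,255],[0,0,-32,0,0,0,255]]'; python3 - <<'E'
from h import *
a=np.radians(4.6); d=-.0805
go(.648+d*np.cos(a),.0765+d*np.sin(a),.090,np.pi/2+a)
o=robot.get_obs();print(o['wrist_force'],o['width'])
s=snap('side');z=zoomv(s,215,195,315,275,8);cv2.imwrite('pics/s44.png',z['color'])
print(lm('wedge_tip','side',3))
E
```

```text
time: 43.1
tool_pos: [0.5602, 0.0694, 0.0899]
ee_rot: [-1.571, 0.0, 1.652]
wrist_force: [0.2, 0.4, -0.2]
width: 0.0178
shift [ 0.  -0.1 -7.6] rotvec [-0.    0.04 -0.01] yaw now 94.64 j [ 0.02  0.17  1.51 -0.    1.46 -1.63]
[ 0.2447  0.3906 -0.2304] 0.017842148420570966
[(0.53, [0.6356, 0.2053, 0.1107])]
```

View pics/s44.png

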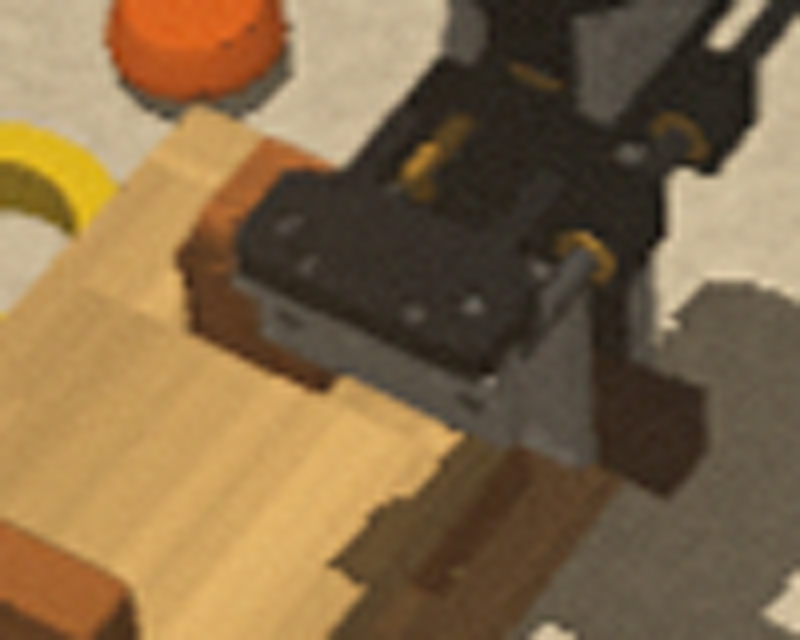

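```bash
python3 -m creep '[[0,0,-4,0,0,0,255],[0,0,-7.5,0,0,0,255],[0,0,-7.5,0,0,0,255],[0,1,-7.5,0,0,0,255],[0,2,-7.5,0,0,0,255]]'; python3 - <<'E'
from h import *
a=np.radians(4.6); d=-.0805
go(.648+d*np.cos(a),.0765+d*np.sin(a),.088,np.pi/2+a)
o=robot.get_obs();print(o['wrist_force'],o['wrist_torque'])
E
```

```text
time: 43.82
tool_pos: [0.5671, 0.07, 0.0879]
ee_rot: [-1.571, 0.0, 1.652]
wrist_force: [-0.0, 0.5, 0.1]
width: 0.0181
shift [ 0.  -0.1 -0.7] rotvec [-0.    0.04 -0.01] yaw now 94.64 j [ 0.02  0.19  1.5  -0.    1.46 -1.63]
[-0.0296  0.5058  0.073 ] [ 0.0849 -0.1423  0.0015]
```

```bash
python3 -m creep '[[0,0.5,0,0,0,0,255],[0,1,0,0,0,0,255],[0,1,0,0,0,0,255]]'; python3 - <<'E'
from h import *
o=robot.get_obs();print(o['wrist_force'],o['wrist_torque'],o['tool_pos'])
E
```

```text
time: 44.2
tool_pos: [0.5671, 0.07, 0.0878]
ee_rot: [-1.571, 0.0, 1.652]
wrist_force: [-3.1, 0.1, 5.6]
width: 0.0182
[-3.0733  0.0634  5.5841] [ 0.0311  0.4311 -0.0546] [0.5671 0.07   0.0878]
```

```bash
python3 -m creep '[[0,-0.7,0,0,0,0,168],[0,-0.7,0,0,0,0,168],[0,-0.7,0,0,0,0,168],[0,-40,0,0,0,0,168],[0,-100,0,0,0,0,140]]'; python3 -m creep '[[0,-30,50,0,0,0,92],[0,-50,100,0,0,0,92],[0,-60,150,0,0,0,92]]'; python3 - <<'E'
from h import *
s=snap('side');z=zoomv(s,215,195,315,275,8);cv2.imwrite('pics/s45.png',z['color']); s=snap('top','t45');z=zoomv(s,240,150,340,270,5);cv2.imwrite('pics/t45z.png',z['color'])
for c in('side','top'):print(lm('wedge_tip',c,3),lm('wedge',c,3),lm('mallet',c,2),lm('lock_post',c,1))
E
```

```text
time: 44.82
tool_pos: [0.5655, 0.0699, 0.1849]
ee_rot: [-1.564, -0.0, 1.652]
wrist_force: [0.7, 0.1, -0.0]
width: 0.0389
time: 45.2
tool_pos: [0.4168, 0.0578, 0.2484]
ee_rot: [-1.573, 0.0, 1.652]
wrist_force: [-0.5, -0.3, 1.0]
width: 0.06
[] [(0.77, [0.6074, 0.0754, 0.0817])] [(0.87, [0.2398, 0.2769, 0.0001]), (0.57, [0.4136, 0.2435, 0.0041])] [(0.7, [0.6487, 0.0758, 0.0845])]
[] [(0.59, [0.6026, 0.0746, 0.0848])] [(0.71, [0.7766, -0.0312, 0.0035]), (0.7, [0.2357, 0.2756, 0.004])] [(0.93, [0.6487, 0.0766, 0.0845])]
```

View pics/s45.png

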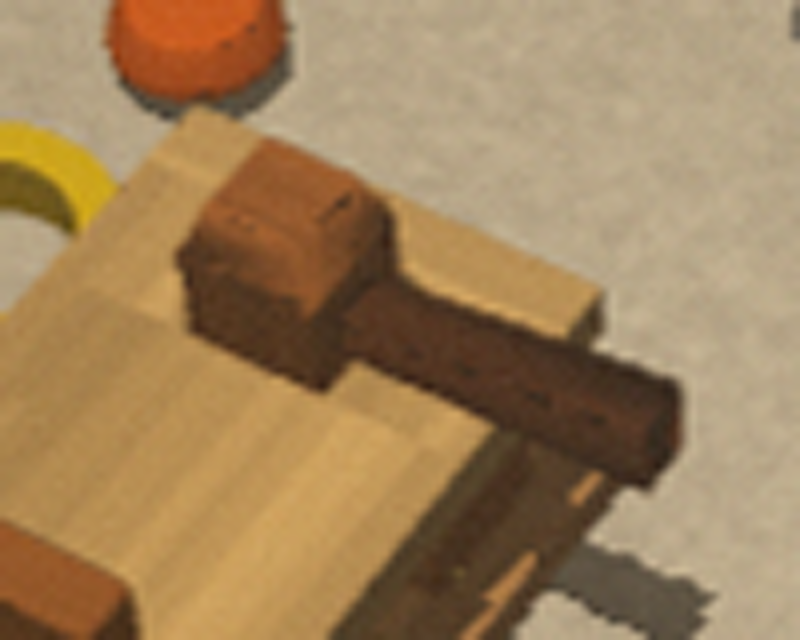

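View pics/t45z.png

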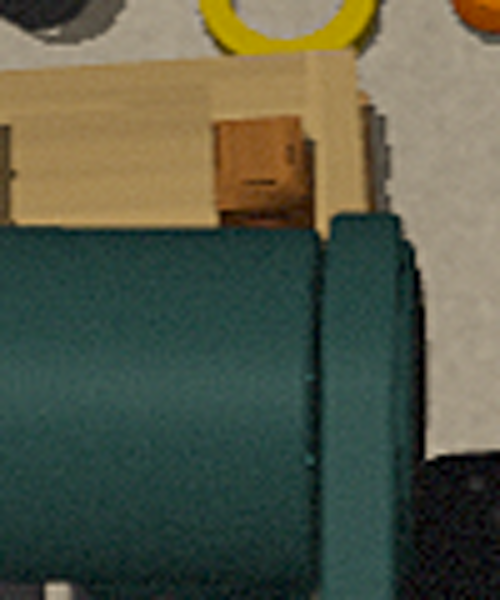

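```bash
cat >> h.py <<'E'
def incar(P,o=(.648,.0765),a=np.radians(4.6)):
    d=np.atleast_2d(P)[:,:2]-o; return np.c_[d@[np.cos(a),np.sin(a)],d@[-np.sin(a),np.cos(a)]]*1e3
E
python3 - <<'E'
from h import *
s=snap('side'); f=lambda u,v,z:incar(unproj(s,[(215+u/8-.45,195+v/8-.45)],z))
print('tail bottom +y',f(645,488,.084),'tail top +y',f(632,438,.110),'top -y',f(680,378,.110), 'plate corner',f(490,430,.084),f(603,290,.084))
print('post corner',f(322,388,.084))
E
```

```text
tail bottom +y [[-108.6822    5.0315]] tail top +y [[-108.5909    9.9156]] top -y [[-109.123   -12.4429]] plate corner [[-64.6397   8.8477]] [[-65.2688 -45.494 ]]
post corner [[-19.7523  18.8278]]
```

```bash
python3 -m creep '[[30,0,0,0,10,0,92],[60,0,0,0,20,0,92],[90,0,0,0,30,0,92],[120,20,0,0,40,0,92],[146,40,-5,0,50,0,92]]';python3 -m creep '[[0,20,0,0,10,0,92],[0,40,0,0,20,0,92],[0,60,0,0,30,0,92],[0,60,0,0,40,0,92],[0,60,0,0,50,0,92]]'; python3 - <<'E'
from h import *
s=snap('wrist','w46'); print(lm('mallet','wrist'))
go(.4098,.2047,.1,np.radians(-5.4))
E
```

```text
time: 46.38
tool_pos: [0.4111, 0.2051, 0.2064]
ee_rot: [-1.571, -0.0, 0.774]
wrist_force: [-0.6, -0.4, 0.1]
width: 0.0599
time: 47.0
tool_pos: [0.4108, 0.2038, 0.146]
ee_rot: [-1.572, 0.002, -0.099]
wrist_force: [0.6, -0.6, -0.2]
width: 0.06
[(0.96, [0.2393, 0.2759, 0.0001]), (0.7, [0.4142, 0.2466, 0.0081])]
shift [-1.2 46.4  0.8] rotvec [ 0.03  0.05 -0.06] yaw now -5.35 j [ 0.34 -0.1   1.67 -0.    1.57  0.43]
```

View pics/w46.png

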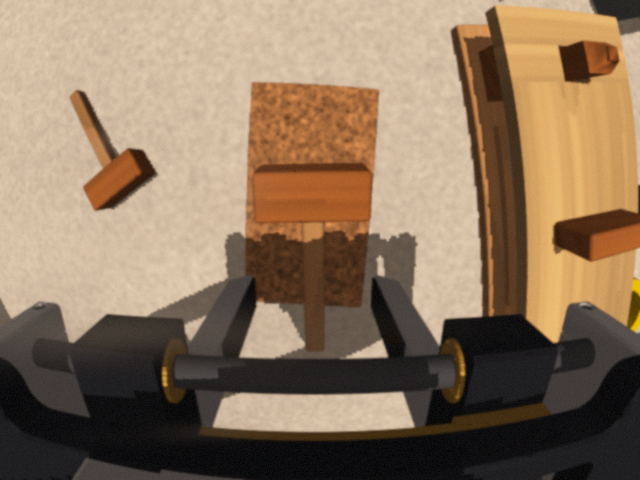

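```bash
python3 - <<'E'
from h import *
s=snap('wrist');o=robot.get_obs(); R=Rt.from_euler('xyz',o['ee_rot']).as_matrix()
z=zoomv(s,240,150,390,360,3); cv2.imwrite('pics/w47.png',z['color'])
print((unproj(s,[(254,170),(371,170),(371,220),(254,220)],.048)-o['tool_pos'])@R*1e3)
print((unproj(s,[(303,224),(324,224),(323,350),(305,350)],.037)-o['tool_pos'])@R*1e3)
M=unproj(s,[(250,83),(378,90),(363,305),(245,300)],.004);print(M,M.mean(0))
E
```

```text
[[-43.7954  98.5475  57.5612]
 [ 44.1103  98.4771  57.2841]
 [ 44.9658  98.4926  18.9362]
 [-44.9004  98.5645  19.1956]]
[[  -7.5286  109.5369   13.6454]
 [   9.1441  109.5236   13.5992]
 [   8.9924  109.5719 -100.5392]
 [  -7.0902  109.5847 -100.491 ]]
[[0.3694 0.3406 0.004 ]
 [0.4789 0.324  0.004 ]
 [0.4518 0.1287 0.004 ]
 [0.3407 0.144  0.004 ]] [0.4102 0.2343 0.004 ]
```

View pics/w47.png

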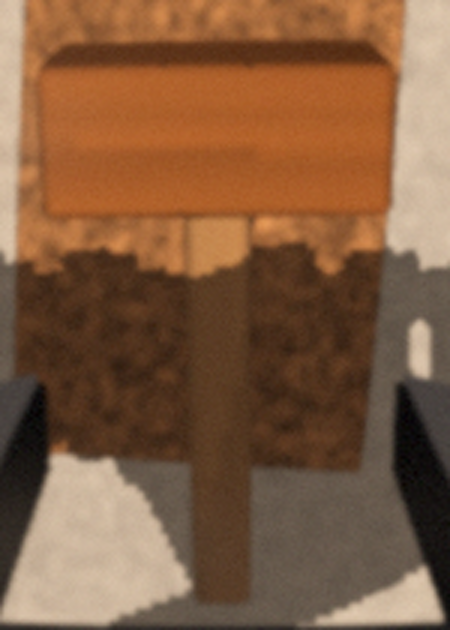

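```bash
python3 -m creep '[[0.5,50,-1,0,0,0,92],[0.5,100,-1,0,0,0,92],[0.5,128,-1,0,0,0,92],[0.5,135,-1,0,0,0,92],[0.5,135,-1,0,0,0,92]]';python3 - <<'E'
from h import *
go(.4098,.2027,.009,np.radians(-5.4));s=snap('wrist','w48');print(robot.get_obs()['wrist_force'])
E
```

```text
time: 47.78
tool_pos: [0.4117, 0.2029, 0.0123]
ee_rot: [-1.571, -0.0, -0.092]
wrist_force: [0.3, -0.7, -0.1]
width: 0.0598
shift [-1.8  3.3 -0.4] rotvec [-0.01  0.1   0.02] yaw now -5.3 j [ 0.33  0.01  1.85 -0.    1.28  0.43]
[ 0.2979 -0.6819  0.3983]
```

View pics/w48.png

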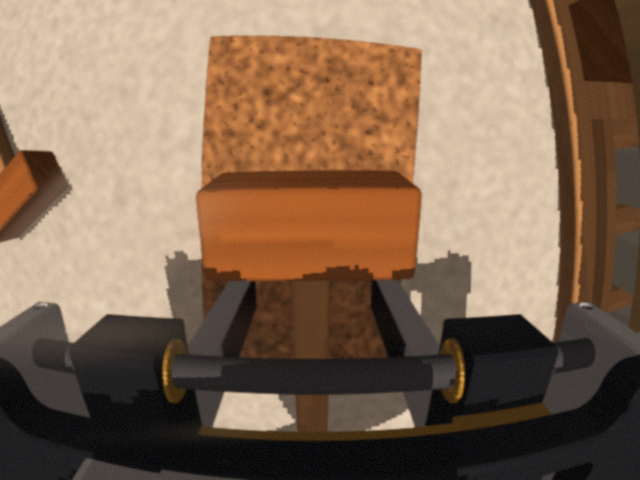

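```bash
python3 -m creep '[[0,3,0,0,0,0,92],[0,3,0,0,0,0,255],[0,3,0,0,0,0,255],[0,3,0,0,0,0,255],[0,3,0,0,0,0,255]]';python3 -m creep '[[0,0,0,0,0,0,255],[0,0,0,0,0,0,255]]';python3 - <<'E'
from h import *
o=robot.get_obs();print(o['tool_pos'],o['width'],o['wrist_force'])
E
python3 -m creep '[[0,-20,0,0,0,0,255],[0,-60,0,0,0,0,255],[0,-110,0,0,0,0,255],[0,-150,0,0,0,0,255]]';python3 - <<'E'
from h import *
o=robot.get_obs();print(o['tool_pos'],o['width'],o['wrist_force'],o['wrist_torque']);s=snap('wrist','w49')
E
```

```text
time: 48.45
tool_pos: [0.4113, 0.2027, 0.009]
ee_rot: [-1.571, -0.0, -0.094]
wrist_force: [0.4, -0.1, 0.3]
width: 0.0233
time: 48.7
tool_pos: [0.4108, 0.2027, 0.0089]
ee_rot: [-1.571, 0.001, -0.094]
wrist_force: [-1.1, -0.4, 1.9]
width: 0.0178
[0.4108 0.2027 0.0089] 0.017815030251885643 [-1.0739 -0.4103  1.9178]
time: 49.2
tool_pos: [0.4113, 0.2026, 0.16]
ee_rot: [-1.571, -0.0, -0.094]
wrist_force: [0.7, 0.2, -3.0]
width: 0.0175
[0.4113 0.2026 0.16  ] 0.01748755265519661 [ 0.7082  0.2183 -3.0058] [-0.0912 -0.1534 -0.0604]
```

View pics/w49.png

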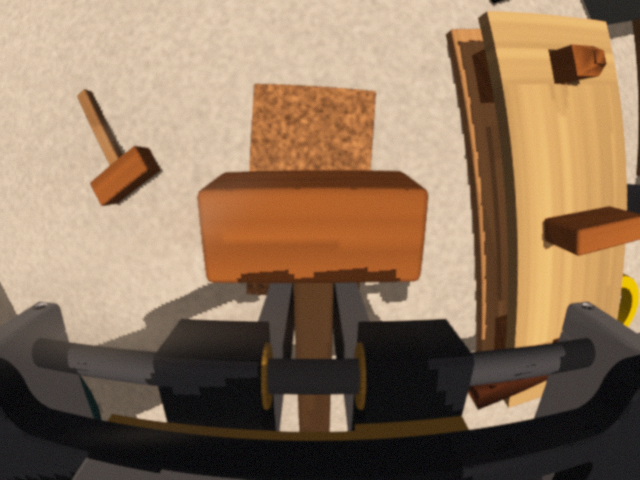

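```bash
python3 - <<'E'
from h import *
go(.4568,.021,.16,np.radians(4.6))
E
```

```text
shift [  59.5    6.  -177.9] rotvec [-0.19 -9.97  0.59] yaw now -5.37 j [ 0.33 -0.11  1.64 -0.    1.6   0.43]
```

```bash
python3 -m creep '[[0,0,-50,0,0,0,255],[10,0,-100,0,-4,0,255],[30,0,-150,0,-8,0,255],[59,0,-178,0,-10,0,255],[59,0,-178,0,-10,0,255]]'; python3 -m creep '[[0,40,0,0,0,0,255],[0,72,0,0,0,0,255],[0,72,0,0,0,0,255],[0,72,0,0,0,0,255]]'; python3 - <<'E'
from h import *
go(.4568,.021,.083,np.radians(4.6))
s=snap('side');z=zoomv(s,215,180,375,300,5);cv2.imwrite('pics/s50.png',z['color']); snap('wrist','w50')
E
```

```text
time: 49.88
tool_pos: [0.4537, 0.0178, 0.1569]
ee_rot: [-1.571, 0.002, 0.077]
wrist_force: [-0.6, 0.4, -3.0]
width: 0.0176
time: 50.38
tool_pos: [0.4537, 0.0205, 0.0876]
ee_rot: [-1.571, -0.001, 0.082]
wrist_force: [0.7, 0.0, -2.6]
width: 0.018
shift [3.2 4.6 0.3] rotvec [0.01 0.07 0.06] yaw now 4.67 j [-0.08 -0.07  1.77  0.    1.45 -0.16]
```

View pics/s50.png

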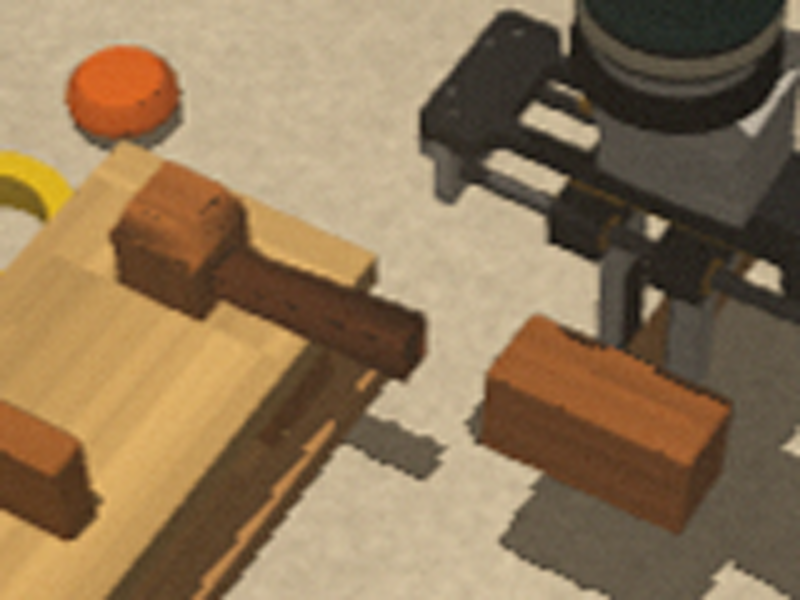

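View pics/w50.png

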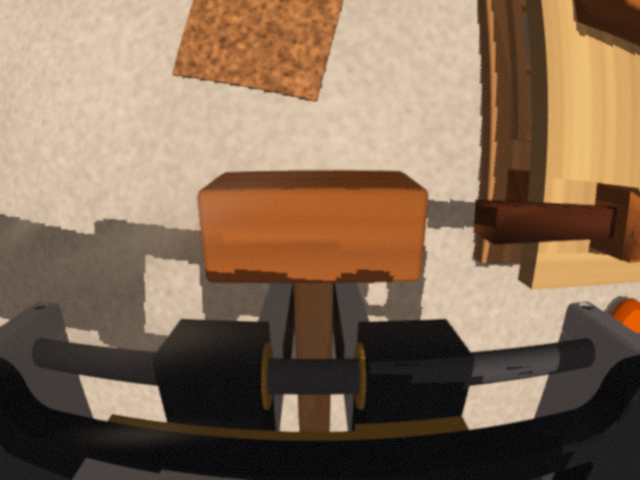

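```bash
python3 -m creep '[[10,4,0,0,0,0,255],[23,4,0,0,0,0,255],[23,4,0,0,0,0,255],[23,4,0,0,0,0,255]]'; python3 -m creep '[[30,0,0,0,0,0,255],[0,0,0,0,0,0,255],[0,0,0,0,0,0,255]]'; python3 - <<'E'
from h import *
go(.4768,.0226,.083,np.radians(4.6))
snap('wrist','w51'); s=snap('side');z=zoomv(s,215,180,375,300,5);cv2.imwrite('pics/s51.png',z['color']); 
E
```

```text
time: 50.98
tool_pos: [0.4763, 0.0218, 0.0828]
ee_rot: [-1.571, 0.001, 0.081]
wrist_force: [-1.0, -0.2, -3.3]
width: 0.0178
time: 51.35
tool_pos: [0.4745, 0.0219, 0.082]
ee_rot: [-1.571, 0.003, 0.081]
wrist_force: [0.5, -0.4, -3.8]
width: 0.0178
shift [ 2.3 -1.   0.5] rotvec [-0.02  0.03 -0.17] yaw now 4.63 j [-0.07 -0.02  1.73 -0.    1.43 -0.15]
```

View pics/w51.png

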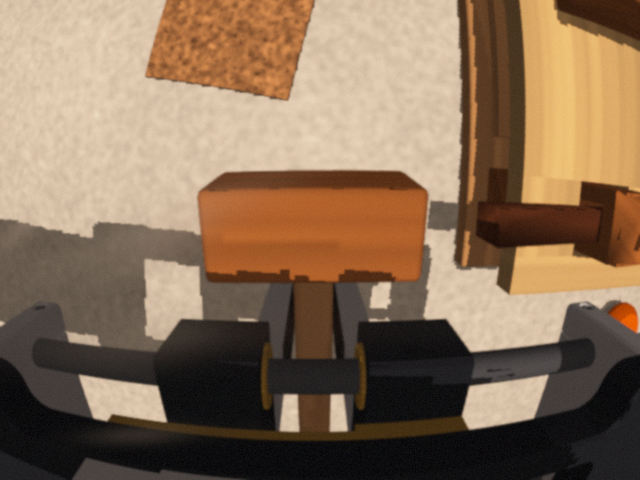

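View pics/s51.png

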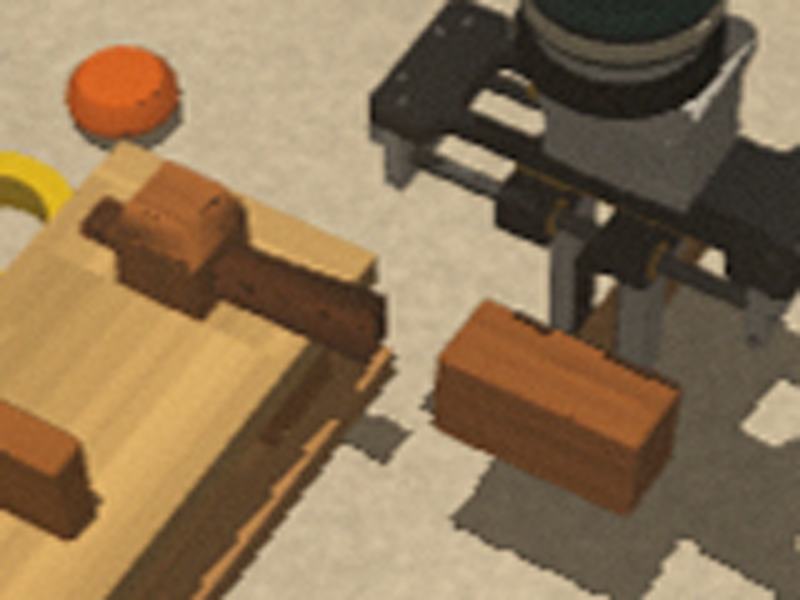

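```bash
cat > tail.py <<'E'
from h import *
import sys
s=snap('side');z=zoomv(s,215,185,315,265,8);cv2.imwrite('pics/'+sys.argv[1]+'.png',z['color'])
o=robot.get_obs(); print('tool car',incar(o['tool_pos'][None]),'z',o['tool_pos'][2],'F',o['wrist_force'],'t',o['time'])
E
cat > px.py <<'E'
from h import *
import sys
s=snap('side')
for a in sys.argv[1:]:
    u,v,z=map(float,a.split(',')); print(a,incar(unproj(s,[(215+u/8-.45,185+v/8-.45)],z)))
E
python3 tail.py s52
```

```text
tool car [[-175.1571  -40.7342]] z 0.08340118172856895 F [ 0.2145  0.1337 -2.3035] t 51.5
```

View pics/s52.png

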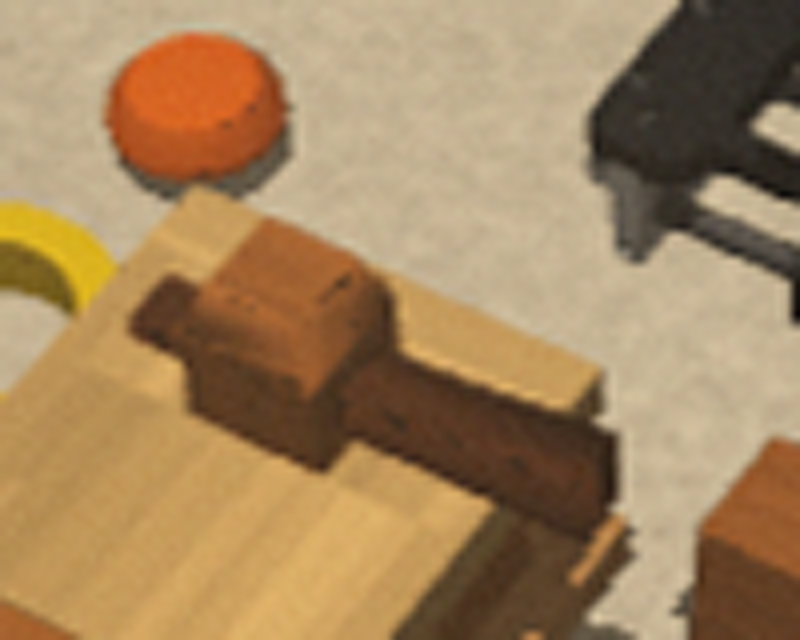

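```bash
python3 px.py 590,537,.084 618,435,.11 583,488,.11 180,355,.084 132,325,.084 160,278,.092
```

```text
590,537,.084 [[-91.3993   3.5223]]
618,435,.11 [[-91.7652 -11.0231]]
583,488,.11 [[-93.0683   7.8962]]
180,355,.084 [[33.8295  5.7566]]
132,325,.084 [[50.7882  3.554 ]]
160,278,.092 [[49.1477 -8.4118]]
```

```bash
python3 -m creep '[[18,0,0,0,0,0,255],[18,0,0,0,0,0,255],[18,0,0,0,0,0,255],[46,0,0,0,0,0,255],[18,0,0,0,0,0,255]]'; python3 -m creep '[[0,0,0,0,0,0,255],[0,0,0,0,0,0,255]]'; python3 tail.py s53; python3 -c "
from h import *
snap('wrist','w53')"
```

```text
time: 52.18
tool_pos: [0.4956, 0.0232, 0.0818]
ee_rot: [-1.571, 0.001, 0.081]
wrist_force: [-0.8, -0.7, -2.5]
width: 0.0178
time: 52.42
tool_pos: [0.4944, 0.0233, 0.0834]
ee_rot: [-1.571, -0.001, 0.081]
wrist_force: [0.5, -0.2, -2.7]
width: 0.0175
tool car [[-157.1407  -40.7441]] z 0.08347731414113935 F [ 0.6469  0.473  -1.6711] t 52.475
```

View pics/s53.png

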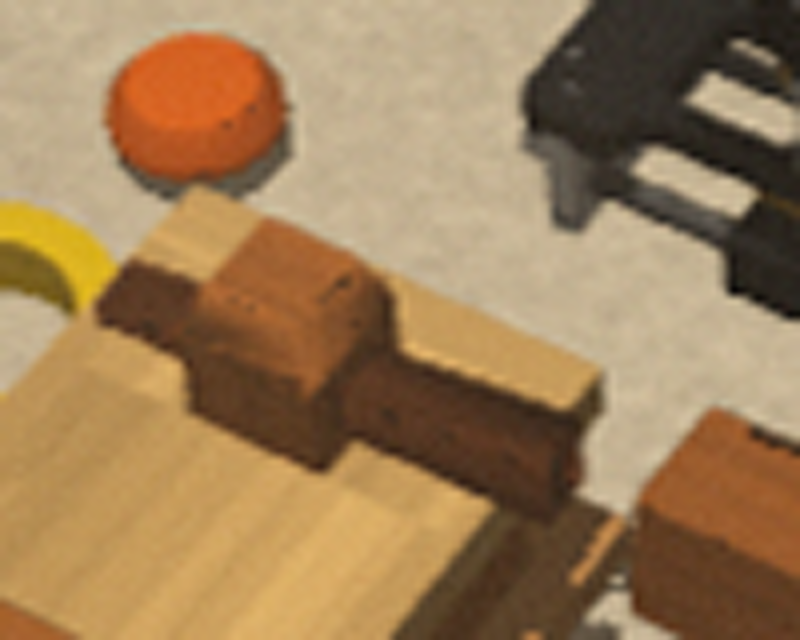

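View pics/w53.png

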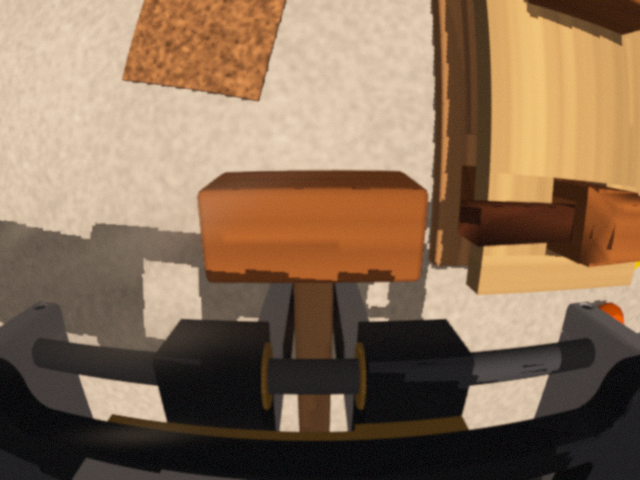

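```bash
python3 px.py 550,520,.084 583,420,.11  98,312,.084 125,262,.092
```

```text
550,520,.084 [[-79.6626   3.9422]]
583,420,.11 [[-81.559  -10.7771]]
98,312,.084 [[61.2192  4.3388]]
125,262,.092 [[60.4343 -8.4021]]
```

```bash
python3 -m creep '[[10,0,0,0,0,0,255],[10,0,0,0,0,0,255],[10,0,0,0,0,0,255],[38,0,0,0,0,0,255],[10,0,0,0,0,0,255]]'; python3 -m creep '[[0,0,0,0,0,0,255],[0,0,0,0,0,0,255]]'; python3 tail.py s54
```

```text
time: 53.2
tool_pos: [0.5041, 0.0236, 0.0805]
ee_rot: [-1.571, 0.005, 0.081]
wrist_force: [-1.1, -0.1, -1.1]
width: 0.0181
time: 53.45
tool_pos: [0.5047, 0.0241, 0.0834]
ee_rot: [-1.571, -0.002, 0.081]
wrist_force: [-0.5, 0.3, -3.5]
width: 0.0178
tool car [[-146.8322  -40.7271]] z 0.08355302970259217 F [-1.4109  0.1585 -2.9413] t 53.5
```

```bash
cat > edge.py <<'E'
from h import *
def prof(img,s,z,y,xs):
    a=np.radians(4.6); P=np.array([[.648+x*np.cos(a)-y*np.sin(a),.0765+x*np.sin(a)+y*np.cos(a),z] for x in xs])
    uv=(proj(s,P)-[215,185]+.5)*8-.5
    return cv2.remap(cv2.cvtColor(img,cv2.COLOR_BGR2GRAY),uv[:,0].astype(np.float32)[None],uv[:,1].astype(np.float32)[None],cv2.INTER_LINEAR)[0].astype(float)
def edges(img,s):
    out=[]
    for z,y,xs in((.109,-3,np.arange(-110,-66,.25)),(.109,3,np.arange(-110,-66,.25)),(.105,6,np.arange(-110,-66,.25)),(.09,-3,np.arange(30,75,.25)),(.09,3,np.arange(30,75,.25)),(.086,9,np.arange(30,75,.25))):
        p=prof(img,s,z,y/1e3,xs/1e3); g=cv2.GaussianBlur(np.gradient(p)[None],(0,0),3)[0]
        i=np.argmin(g) if xs[0]<0 else np.argmax(g); out.append((xs[i],round(g[i],1)))
    return out
if __name__=='__main__':
    import sys
    s=snap('side')
    for n in sys.argv[1:]: print(n,edges(cv2.imread(f'pics/{n}.png'),s))
E
python3 edge.py s52 s53 s54; python3 - <<'E'
from h import *
print(lm('wedge','side',2),lm('wedge_tip','side',2))
E
```

```text
s52 [(np.float64(-97.25), np.float64(-8.9)), (np.float64(-100.5), np.float64(-10.1)), (np.float64(-100.0), np.float64(-9.8)), (np.float64(49.75), np.float64(6.1)), (np.float64(49.75), np.float64(6.5)), (np.float64(30.0), np.float64(6.2))]
s53 [(np.float64(-85.75), np.float64(-7.3)), (np.float64(-90.5), np.float64(-7.0)), (np.float64(-89.5), np.float64(-8.4)), (np.float64(60.75), np.float64(7.2)), (np.float64(60.5), np.float64(7.5)), (np.float64(30.0), np.float64(6.1))]
s54 [(np.float64(-85.0), np.float64(-8.5)), (np.float64(-89.0), np.float64(-9.2)), (np.float64(-89.5), np.float64(-7.7)), (np.float64(61.5), np.float64(7.5)), (np.float64(61.0), np.float64(7.2)), (np.float64(30.0), np.float64(5.5))]
[(0.62, [0.6374, 0.0772, 0.0822]), (0.48, [0.3022, -0.4003, -0.0014])] [(0.94, [0.7044, 0.0841, 0.0848])]
```

```bash
python3 -m creep '[[-12,0,0,0,0,0,255],[-12,0,0,0,0,0,255],[-12,0,0,0,0,0,255],[32,0,0,0,0,0,255]]'; python3 -m creep '[[-36,0,0,0,0,0,255],[-36,0,0,0,0,0,255],[-36,0,0,0,0,0,255]]'; python3 tail.py s55; python3 edge.py s55
```

```text
time: 54.15
tool_pos: [0.5291, 0.024, 0.0816]
ee_rot: [-1.576, 0.016, 0.081]
wrist_force: [-50.2, -32.8, 6.0]
width: 0.0189
time: 54.52
tool_pos: [0.501, 0.0238, 0.0837]
ee_rot: [-1.571, -0.002, 0.081]
wrist_force: [1.2, 0.1, -2.9]
width: 0.0174
tool car [[-150.4722  -40.7355]] z 0.08405446712581167 F [-0.503   0.6942 -2.2613] t 54.575
s55 [(np.float64(-84.25), np.float64(-7.8)), (np.float64(-88.25), np.float64(-7.3)), (np.float64(-88.5), np.float64(-8.5)), (np.float64(61.75), np.float64(8.1)), (np.float64(61.75), np.float64(7.7)), (np.float64(30.0), np.float64(5.7))]
```

```bash
python3 -m creep '[[-6,0,0,0,0,0,255],[-6,0,0,0,0,0,255],[33,0,0,0,0,0,255]]'; python3 -m creep '[[-33,0,0,0,0,0,255],[-33,0,0,0,0,0,255],[-33,0,0,0,0,0,255]]'; python3 tail.py s56; python3 edge.py s56; python3 - <<'E'
from h import *
a=cv2.imread('pics/w53.png'); b=snap('wrist','w56')['color']
x=a[165:290,190:440]
r=cv2.matchTemplate(b,x[5:-5,5:-5],cv2.TM_CCOEFF_NORMED); print(cv2.minMaxLoc(r))
# head edge profiles
for v in(200,240,270):
    print(v,[int(np.argmax(np.abs(np.gradient(cv2.GaussianBlur(im,(0,0),1).astype(float)[v,180:240,2])))+180) for im in(a,b)],[int(np.argmax(np.abs(np.gradient(cv2.GaussianBlur(im,(0,0),1).astype(float)[v,405:450,2])))+405) for im in(a,b)])
E
```

```text
time: 55.0
tool_pos: [0.528, 0.0244, 0.0824]
ee_rot: [-1.575, 0.011, 0.081]
wrist_force: [-46.1, -36.9, 3.4]
width: 0.0185
time: 55.38
tool_pos: [0.501, 0.0238, 0.0837]
ee_rot: [-1.571, -0.002, 0.081]
wrist_force: [-0.2, 0.0, -3.2]
width: 0.018
tool car [[-150.5699  -40.7199]] z 0.08395563167001052 F [-0.3633 -0.5921 -4.137 ] t 55.425
s56 [(np.float64(-83.5), np.float64(-8.3)), (np.float64(-86.75), np.float64(-6.6)), (np.float64(-88.5), np.float64(-8.5)), (np.float64(62.0), np.float64(7.7)), (np.float64(61.5), np.float64(7.3)), (np.float64(30.0), np.float64(5.9))]
(-0.3046678304672241, 0.859557569026947, (197, 32), (195, 168))
200 [197, 198] [431, 428]
240 [202, 202] [428, 432]
270 [198, 197] [427, 426]
```

```bash
python3 -m creep '[[-10,0,0,0,0,0,255],[-10,0,0,0,0,0,255],[-10,0,0,0,0,0,255],[33,0,0,0,0,0,255],[-6,0,0,0,0,0,255]]';python3 -m creep '[[-4,0,0,0,0,0,255],[-4,0,0,0,0,0,255],[-4,0,0,0,0,0,255],[39,0,0,0,0,0,255],[0,0,0,0,0,0,255]]'; python3 -m creep '[[0,0,0,0,0,0,255],[0,0,0,0,0,0,255]]';python3 tail.py s57; python3 edge.py s54 s55 s56 s57
```

```text
time: 56.15
tool_pos: [0.4945, 0.0223, 0.0775]
ee_rot: [-1.571, 0.011, 0.08]
wrist_force: [-0.6, -0.2, -2.2]
width: 0.0177
time: 56.78
tool_pos: [0.4951, 0.0223, 0.0784]
ee_rot: [-1.571, 0.009, 0.081]
wrist_force: [-0.3, 0.3, -2.5]
width: 0.0178
time: 57.02
tool_pos: [0.4955, 0.0234, 0.0842]
ee_rot: [-1.571, -0.004, 0.081]
wrist_force: [0.9, 0.3, -1.9]
width: 0.018
tool car [[-156.0684  -40.7604]] z 0.08454137584523333 F [ 0.4303  0.3656 -2.3032] t 57.075
s54 [(np.float64(-85.0), np.float64(-8.5)), (np.float64(-89.0), np.float64(-9.2)), (np.float64(-89.5), np.float64(-7.7)), (np.float64(61.5), np.float64(7.5)), (np.float64(61.0), np.float64(7.2)), (np.float64(30.0), np.float64(5.5))]
s55 [(np.float64(-84.25), np.float64(-7.8)), (np.float64(-88.25), np.float64(-7.3)), (np.float64(-88.5), np.float64(-8.5)), (np.float64(61.75), np.float64(8.1)), (np.float64(61.75), np.float64(7.7)), (np.float64(30.0), np.float64(5.7))]
s56 [(np.float64(-83.5), np.float64(-8.3)), (np.float64(-86.75), np.float64(-6.6)), (np.float64(-88.5), np.float64(-8.5)), (np.float64(62.0), np.float64(7.7)), (np.float64(61.5), np.float64(7.3)), (np.float64(30.0), np.float64(5.9))]
s57 [(np.float64(-83.75), np.float64(-9.1)), (np.float64(-86.25), np.float64(-9.1)), (np.float64(-88.5), np.float64(-8.2)), (np.float64(62.25), np.float64(7.3)), (np.float64(62.25), np.float64(8.3)), (np.float64(30.0), np.float64(5.5))]
```

```bash
python3 -m creep '[[0,0,0,0,0,0,255],[40,0,0,0,0,0,255],[0,0,0,0,0,0,255],[0,0,0,0,0,0,255],[0,0,0,0,0,0,255]]';python3 -m creep '[[0,0,0,0,0,0,255],[40,0,0,0,0,0,255],[0,0,0,0,0,0,255],[0,0,0,0,0,0,255],[0,0,0,0,0,0,255]]'; python3 tail.py s58; python3 -m creep '[[0,0,0,0,0,0,255],[42,0,0,0,0,0,255],[0,0,0,0,0,0,255],[0,0,0,0,0,0,255],[0,0,0,0,0,0,255]]';python3 tail.py s59; python3 edge.py s57 s58 s59
```

```text
time: 57.75
tool_pos: [0.4953, 0.0234, 0.084]
ee_rot: [-1.571, -0.003, 0.081]
wrist_force: [0.2, -0.3, -3.2]
width: 0.0177
time: 58.38
tool_pos: [0.4956, 0.0234, 0.0843]
ee_rot: [-1.571, -0.004, 0.081]
wrist_force: [-0.5, 1.4, -2.6]
width: 0.0177
tool car [[-156.0167  -40.7479]] z 0.08452707267876712 F [-0.0195 -0.4811 -2.5056] t 58.425
time: 59.05
tool_pos: [0.4954, 0.0233, 0.0841]
ee_rot: [-1.571, -0.003, 0.081]
wrist_force: [0.1, 0.0, -2.2]
width: 0.0179
tool car [[-156.1329  -40.7627]] z 0.08444677445842644 F [ 0.0257  0.4969 -2.3234] t 59.1
s57 [(np.float64(-83.75), np.float64(-9.1)), (np.float64(-86.25), np.float64(-9.1)), (np.float64(-88.5), np.float64(-8.2)), (np.float64(62.25), np.float64(7.3)), (np.float64(62.25), np.float64(8.3)), (np.float64(30.0), np.float64(5.5))]
s58 [(np.float64(-83.5), np.float64(-9.2)), (np.float64(-86.25), np.float64(-8.6)), (np.float64(-88.5), np.float64(-8.8)), (np.float64(62.25), np.float64(7.4)), (np.float64(62.25), np.float64(7.7)), (np.float64(30.0), np.float64(6.1))]
s59 [(np.float64(-83.75), np.float64(-9.4)), (np.float64(-86.25), np.float64(-9.0)), (np.float64(-88.5), np.float64(-8.3)), (np.float64(62.25), np.float64(7.2)), (np.float64(62.0), np.float64(7.9)), (np.float64(30.0), np.float64(5.5))]
```

```bash
python3 -m creep '[[-20,0,0,0,0,0,255],[-30,-40,0,0,0,0,255],[-30,-80,0,0,0,0,255]]'; python3 - <<'E'
from h import *
go(.411,.2027,.16,np.radians(-5.35))
s=snap('wrist','w60'); a=cv2.imread('pics/w49.png'); b=s['color']
for name,im in(('then',a),('now',b)):
    g=cv2.GaussianBlur(im,(0,0),1).astype(float)[...,2]
    print(name,'near edge rows',[int(np.argmax(np.abs(np.gradient(g[265:300,u])))+265) for u in(225,250,380,400)],'far top edge',[int(np.argmax(np.abs(np.gradient(g[178:205,u])))+178) for u in(225,280,340,400)],[int(np.argmax(np.abs(np.gradient(g[160:180,u])))+160) for u in(245,280,340,380)])
E
```

```text
time: 59.52
tool_pos: [0.464, 0.021, 0.1645]
ee_rot: [-1.571, -0.001, 0.081]
wrist_force: [1.0, 0.0, -2.4]
width: 0.0177
shift [-38.1   4.5 185.4] rotvec [0.01 9.99 0.06] yaw now 4.64 j [-0.08 -0.09  1.63 -0.    1.6  -0.16]
then near edge rows [281, 272, 270, 278] far top edge [189, 188, 188, 188] [171, 170, 170, 170]
now near edge rows [272, 270, 271, 273] far top edge [178, 178, 178, 180] [163, 162, 162, 164]
```

```bash
python3 -m creep '[[0,0,50,0,0,0,255],[-10,0,100,0,4,0,255],[-25,0,150,0,8,0,255],[-38.5,0,180.5,0,10,0,255],[-38.5,0,180.5,0,10,0,255]]'; python3 - <<'E'
from h import *
go(.4106,.1977,.02,np.radians(-5.35))
s=snap('wrist'); print(lm('mat','wrist',2),lm('mallet','wrist',2))
s=snap('side'); print(lm('mat','side',2),lm('mallet','side',3))
E
```

```text
time: 60.2
tool_pos: [0.4108, 0.1997, 0.1635]
ee_rot: [-1.57, -0.002, -0.089]
wrist_force: [0.2, 0.2, -2.5]
width: 0.0179
shift [ -0.3 143.5  -2.2] rotvec [-0.06  0.23  0.09] yaw now -5.12 j [ 0.33 -0.11  1.65  0.    1.6   0.42]
[] [(0.95, [0.2401, 0.2751, 0.0023]), (0.79, [0.4176, 0.2469, 0.164])]
[(0.59, [0.4118, 0.2354, -0.0021]), (0.46, [0.419, 0.2418, 0.1599])] [(0.9, [0.2371, 0.2769, 0.0043]), (0.89, [0.4175, 0.2418, 0.1616])]
```

```bash
python3 -m creep '[[-3,50,-5,0,0,0,255],[-3,100,-5,0,0,0,255],[-3,135,-5,0,0,0,255],[-3,143,-5,0,0,0,255],[-3,143,-5,0,0,0,255]]'; python3 - <<'E'
from h import *
o=robot.get_obs();print(o['tool_pos'],o['wrist_force'],o['wrist_torque'])
E
```

```text
time: 61.12
tool_pos: [0.4085, 0.1928, 0.0205]
ee_rot: [-1.571, -0.0, -0.094]
wrist_force: [1.0, 0.2, -1.8]
width: 0.0181
[0.4085 0.1928 0.0205] [ 0.9988  0.1558 -1.8059] [-0.071  -0.0649 -0.0411]
```

```bash
python3 -m creep '[[0,4,0,0,0,0,255],[0,7,0,0,0,0,255],[0,9,0,0,0,0,255],[0,9,0,0,0,0,255]]'; python3 - <<'E'
from h import *
o=robot.get_obs();print(o['tool_pos'],o['wrist_force'],o['wrist_torque'])
E
```

```text
time: 61.62
tool_pos: [0.4078, 0.193, 0.011]
ee_rot: [-1.571, -0.0, -0.094]
wrist_force: [-0.3, 0.3, -2.3]
width: 0.0177
[0.4078 0.193  0.011 ] [-0.3156  0.3394 -2.3114] [-0.0846  0.0263  0.0345]
```

```bash
python3 -m creep '[[0,1,0,0,0,0,255],[0,2,0,0,0,0,255],[0,3,0,0,0,0,255],[0,3,0,0,0,0,255]]'; python3 - <<'E'
from h import *
o=robot.get_obs();print(o['tool_pos'],o['wrist_force'],o['wrist_torque'])
E
```

```text
time: 62.12
tool_pos: [0.4079, 0.193, 0.008]
ee_rot: [-1.571, 0.0, -0.094]
wrist_force: [-0.6, -0.6, -2.4]
width: 0.0177
[0.4079 0.193  0.008 ] [-0.6106 -0.6233 -2.4482] [-0.1069 -0.0495  0.0261]
```

```bash
python3 -m creep '[[0,1,0,0,0,0,255],[0,1.5,0,0,0,0,255],[0,1.5,0,0,0,0,255]]'; python3 - <<'E'
from h import *
o=robot.get_obs();print(o['tool_pos'],o['wrist_force'],o['wrist_torque'])
E
```

```text
time: 62.5
tool_pos: [0.4081, 0.1931, 0.0075]
ee_rot: [-1.571, -0.0, -0.094]
wrist_force: [-2.0, -1.9, 5.7]
width: 0.0179
[0.4081 0.1931 0.0075] [-1.9807 -1.9453  5.6711] [-0.2833  0.6658 -0.0747]
```

Contact. Now I'll release, rise and check.

```bash
python3 -m creep '[[0,-0.5,0,0,0,0,150],[0,-0.5,0,0,0,0,120],[0,-0.5,0,0,0,0,120],[0,-40,0,0,0,0,120],[0,-100,0,0,0,0,120]]'; python3 -m creep '[[0,-50,0,0,0,0,120],[0,-100,-60,0,0,0,120],[0,-130,-120,0,0,0,120],[0,-130,-180,0,0,0,120]]'; python3 - <<'E'
from h import *
o=robot.get_obs();print(o['tool_pos'],o['wrist_force'],o['width'])
for c in('side','top'):
    s=snap(c,c+'70')
    for n in('mallet','mat','plate','lock_hole','guide_hole','lock_post','wedge','wedge_tip','plate_handle','pack0','speaker','tape_roll','arcade_button','amber_button','screwdriver','adapter','pen_cup'): print(c,n,lm(n,c,3))
E
python3 tail.py s70; python3 edge.py s59 s70
```

```text
time: 63.12
tool_pos: [0.4061, 0.1924, 0.1052]
ee_rot: [-1.573, 0.005, -0.094]
wrist_force: [1.1, 0.3, -0.5]
width: 0.0497
time: 63.62
tool_pos: [0.3934, 0.0278, 0.2373]
ee_rot: [-1.571, -0.006, -0.092]
wrist_force: [1.0, -0.2, -0.6]
width: 0.0502
[0.3934 0.0278 0.2373] [ 1.0141 -0.1538 -0.5705] 0.05021684789366421
side mallet [(0.86, [0.4105, 0.2375, 0.0027]), (0.63, [0.7693, -0.2149, -0.0009]), (0.61, [0.2406, 0.2735, 0.002])]
side mat [(0.73, [0.6802, -0.351, 0.0004]), (0.68, [0.4119, 0.2341, 0.0002])]
side plate [(0.6, [0.6346, 0.2103, 0.0641])]
side lock_hole [(0.81, [0.6458, 0.0765, 0.0645])]
side guide_hole [(0.97, [0.623, 0.3381, 0.0622]), (0.66, [0.6343, 0.0775, 0.083]), (0.52, [0.7045, 0.0828, 0.0851])]
side lock_post [(0.7, [0.6455, 0.0739, 0.0843]), (0.6, [0.6248, 0.3368, 0.066])]
side wedge [(0.64, [0.6373, 0.0726, 0.0826])]
side wedge_tip [(0.92, [0.7079, 0.0828, 0.0851])]
side plate_handle [(0.87, [0.6363, 0.2065, 0.1081])]
side pack0 [(0.88, [0.3266, -0.2638, 0.0005]), (0.33, [0.7725, 0.0729, 0.0002])]
side speaker [(0.55, [0.7684, -0.2177, -0.0018]), (0.45, [0.772, 0
[... 1526 characters left out ...]
4, 0.4483, -0.0014]), (0.17, [0.6795, -0.3517, 0.0005])]
top pen_cup [(0.72, [0.777, 0.0745, 0.0047]), (0.7, [0.7856, 0.2049, 0.0013])]
tool car [[-258.4954  -26.8043]] z 0.23457722414133442 F [ 0.3509 -0.1159  0.41  ] t 65.475
s59 [(np.float64(-83.75), np.float64(-9.4)), (np.float64(-86.25), np.float64(-9.0)), (np.float64(-88.5), np.float64(-8.3)), (np.float64(62.25), np.float64(7.2)), (np.float64(62.0), np.float64(7.9)), (np.float64(30.0), np.float64(5.5))]
s70 [(np.float64(-83.75), np.float64(-8.6)), (np.float64(-86.25), np.float64(-8.1)), (np.float64(-88.25), np.float64(-7.7)), (np.float64(62.5), np.float64(6.9)), (np.float64(62.25), np.float64(7.7)), (np.float64(30.0), np.float64(5.2))]
```

```bash
python3 - <<'E'
import cv2,numpy as np
a=cv2.imread('pics/top0.png');b=cv2.imread('pics/top70.png')
for n,(u,v,r) in dict(green=(474,186,16),amber=(340,146,14),speaker=(418,148,22),tape=(297,148,22),cup=(243,136,20),adapter=(143,203,14),screw=(502,348,30),pink=(446,335,20),smallmallet=(195,375,25),malletmat=(230,296,40)).items():
    x=a[v-r:v+r,u-r:u+r];R=b[max(0,v-r-20):v+r+20,u-r-20:u+r+20]
    m=cv2.minMaxLoc(cv2.matchTemplate(R,x,cv2.TM_CCOEFF_NORMED)); print(n,m[1],np.array(m[3])-20)
E
```

```text
green 0.9935728907585144 [0 0]
amber 0.9970330595970154 [0 0]
speaker 0.9967573285102844 [0 0]
tape 0.8596515655517578 [0 0]
cup 0.9915459156036377 [0 0]
adapter 0.9933592081069946 [0 0]
screw 0.9807182550430298 [0 0]
pink 0.9927077293395996 [0 0]
smallmallet 0.9933695793151855 [0 0]
malletmat 0.4190184772014618 [0 0]
```

```bash
python3 - <<'E'
from bench import robot
o=robot.get_obs(); print(o['time'],o['wrist_force'],o['width'],o['qvel'])
print(robot.close_job())
E
```

```text
65.525 [ 0.06757208 -1.00026437  0.15820822] 0.04941371308860628 [ 0.00109123  0.00033686 -0.00056168  0.00073468 -0.00082407 -0.00089245]
the job is handed in; nothing more can be done
None
```

I did the whole job in the order asked and handed it in at 65.5 s. No verdict came back.

- **Packs:** three packs were there, and each lies flat in its own bay. The pictures taken before the plate went on show this.
- **Plate:** I lowered it level over both posts until it pressed back with about 5 N. The overlay and the networks put both ends at 66 mm within error.
- **Wedge by hand:** I started it with the tip about 8 mm (tool pose) to 11 mm (image) out of the far face.
- **Wedge by mallet:** the last three taps gave no further advance. The tip is now about 62 mm past the post axis by my edge measure. The networks read about 58–60 mm, so the two disagree by a few millimetres. It had not moved when I checked after putting the mallet down.
- **Mallet:** it is back on the cork mat, with its head centre within about 5 mm of the mat's centre.
- **Other things on the bench:** image matching showed no movement of the bystanders, the pink look-alike or the small mallet. The tape roll matched less well (0.86) but with no shift.

**Not confirmed:**
- The picture-viewing limit ran out during the tapping, so the late checks rest on numbers from the images alone. An image match over the mallet and mat was poor (0.42), probably from shadow and the mallet lying about 9 mm off its old spot.
- The strongest wrist force I read was about 60 N, at the end of a strike. I could not see the peak within a blow.

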